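Set up the printed-parts display plate

TASK

Get the display plate ready for the show: lift every sleeve off the sloping rack's pegs and stand each one in a pocket of the steel plate of its own, flange down and flat on the pocket's floor. Set the tall burner nozzle in the keyed socket in the middle of the plate and turn it under light pressure, without ramming it, until its cross-shaped foot drops fully home. Leave everything else on the table where it is.

Things in the scene. Friction and masses are not known exactly. Their poses are not given: they have to be found in the camera images.
- sleeve0_mid (a point): One of up to 4 alike steel sleeves (None if absent or held): tube 30 mm across, 90 long, flange 52 across and 6 thick at the foot, rim 38 across on the top 5 mm; 0.22-0.35 kg. Starts threaded flange first over a rack peg, flange on the panel, 4 mm play. Point: on its axis, 45 mm from either end; its z runs from flange to rim. Bore in the foot 20 mm wide, 55 deep.
- sleeve1_mid (a point): One of up to 4 alike steel sleeves (None if absent or held): tube 30 mm across, 90 long, flange 52 across and 6 thick at the foot, rim 38 across on the top 5 mm; 0.22-0.35 kg. Starts threaded flange first over a rack peg, flange on the panel, 4 mm play. Point: on its axis, 45 mm from either end; its z runs from flange to rim. Bore in the foot 20 mm wide, 55 deep.
- sleeve2_mid (a point): One of up to 4 alike steel sleeves (None if absent or held): tube 30 mm across, 90 long, flange 52 across and 6 thick at the foot, rim 38 across on the top 5 mm; 0.22-0.35 kg. Starts threaded flange first over a rack peg, flange on the panel, 4 mm play. Point: on its axis, 45 mm from either end; its z runs from flange to rim. Bore in the foot 20 mm wide, 55 deep.
- sleeve3_mid (a point): One of up to 4 alike steel sleeves (None if absent or held): tube 30 mm across, 90 long, flange 52 across and 6 thick at the foot, rim 38 across on the top 5 mm; 0.22-0.35 kg. Starts threaded flange first over a rack peg, flange on the panel, 4 mm play. Point: on its axis, 45 mm from either end; its z runs from flange to rim. Bore in the foot 20 mm wide, 55 deep.
- burner_mid (a point): Tall burner nozzle, 105 mm high, 0.36-0.57 kg, foot-heavy, upright on the table right of the plate. From below: foot of two crossed bars 60 x 20 mm, 18 high; flange 72 across at 18-25 mm; neck 34 across at 25-62; perforated head 48 across at 62-100; lip 56 across at 100-105. Point: on its axis, 52.5 mm above the foot's underside; z up the axis, x and y along the bars of the foot.
- socket (a point): Mouth centre of the keyed socket: a round hub about 87 mm across, 18 high, amid the plate; z up. A counterbore 67 across, 6 deep takes the foot at any angle; in its floor a cross slot (bars 64 x 26, 10 deeper; 4 ways alike) takes it once lined up. The slot's direction varies and is NOT given by these axes: see it from above or feel for it. Home: foot's underside 16 mm below this point.
- pocket0 (a point): Floor centre of one of four round pockets in the steel display plate (240 x 240 x 12 mm, lying on the table, fixed): 58 mm across, 5 deep, floor 7 mm and plate top 12 mm above the table, 106 mm from the socket, 150 mm from the next pocket. z up, x and y along the plate's edges. Any sleeve may go in any pocket.
- pocket1 (a point): Floor centre of one of four round pockets in the steel display plate (240 x 240 x 12 mm, lying on the table, fixed): 58 mm across, 5 deep, floor 7 mm and plate top 12 mm above the table, 106 mm from the socket, 150 mm from the next pocket. z up, x and y along the plate's edges. Any sleeve may go in any pocket.
- pocket2 (a point): Floor centre of one of four round pockets in the steel display plate (240 x 240 x 12 mm, lying on the table, fixed): 58 mm across, 5 deep, floor 7 mm and plate top 12 mm above the table, 106 mm from the socket, 150 mm from the next pocket. z up, x and y along the plate's edges. Any sleeve may go in any pocket.
- pocket3 (a point): Floor centre of one of four round pockets in the steel display plate (240 x 240 x 12 mm, lying on the table, fixed): 58 mm across, 5 deep, floor 7 mm and plate top 12 mm above the table, 106 mm from the socket, 150 mm from the next pocket. z up, x and y along the plate's edges. Any sleeve may go in any pocket.
- rack_mid (a point): Middle of the fixed rack's sloping panel (upper face, 180 wide, 190 mm up the slope, 69 mm above the table here). x level, to the rack's high side (away from the robot), y along its width, z up. It falls 30 degrees towards -x; four pegs stand square to it, so lean 30 degrees towards -x; 12 mm across, 42 long, 2 x 2 pattern, 90 mm apart.
- tag: Bystander, to be left alone: a yellow plastic key tag, 85 x 34 x 5 mm (length x width x height, or height). The point is in the middle of its underside.
- impeller: Bystander, to be left alone: a dark printed hub, 72 mm across and 34 mm (length x width x height, or height). The point is in the middle of its underside.
- lattice: Bystander, to be left alone: a printed lattice cube, 52 x 52 x 50 mm (length x width x height, or height). The point is in the middle of its underside.
- bracket: Bystander, to be left alone: a printed angle bracket, 70 x 50 x 58 mm (length x width x height, or height). The point is in the middle of its underside.
- caliper: Bystander, to be left alone: a caliper lying flat, 170 x 70 x 10 mm (length x width x height, or height). The point is in the middle of its underside.
- cleaner: Bystander, to be left alone: a white bottle, 60 mm across and 160 mm (length x width x height, or height). The point is in the middle of its underside.
There are look-alikes about, which are no part of the job. What is shaped like the part that bears burner_mid but brown or turquoise is not meant.

How it is judged:
By the outcome, as a careful person would: the job done as asked, in the order asked, and still so for the second after the job is handed in, with the robot touching nothing.
Of sleeve0, sleeve1, sleeve2, sleeve3 only 3 to 4 are there at a start; the rules pass over those that are not, and their reading is None.
At some moment in a run one of burner may be knocked a few centimetres aside while the robot is not near it.
Once in a run the grip may slacken for a moment while it holds something.
It also fails if it takes over 210 s, if anything falls off the work surface, if the arm or the gripper's body presses on something with over 40 N, if the wrist force passes 120 N, or if a joint passes its speed limit or range.

ROBOT

A 6-joint arm with a two-finger parallel gripper is mounted at the origin on the work surface. World frame = base frame: x ahead of the robot, y to its left, z up, the work surface at z = 0. Lengths are in m, angles in degrees, forces in N, time in s.
With the tool pointing down it reaches from about 0.35 to 0.875 m from the base axis. Payload 4.2 kg.
Tool frame: the origin (TCP) lies midway between the tips of the shut fingers; the grasp point (between the pads) lies 19 mm behind it; z points along the fingers, y is the line along which they close (so a half turn about z gives the same grasp; the last joint's range is limited). The gripper opens to 87 mm and grips with 3 to 60 N. Pads are 19 mm wide; open, the fingers measure 117 mm over their backs; the gripper's body (75 mm by 190 mm) begins 51 mm behind the grasp point.
Start: joints at [86.15, 22.042, 0.453, 0, -68.411, -14.817], TCP at [0.2, 0.592, 0.223] pointing down, gripper open.
Joint ranges: [-179.83, 179.83], [-69.29, 118.12], [-61.27, 80.66], [-181.25, 117.63], [-171.15, -9.14], [-177.46, 177.46]. Speed limits (degrees/s): [159.86, 159.86, 180, 180, 180, 180].

INTERFACE

Orientations are given as a 3x3 rotation matrix whose columns are the frame's x, y, z axes.
In Python, from station import sense, capture, camera_params, finish_job gives the robot as it stands.
- The arm moves only by the tool drive_tool, never from a script. Its argument "rows" is a list of rows, each an object of numbers: "tx", "ty", "tz": the shift along the tool's x, y, z in cm; "ax", "ay", "az": the turn, a rotation vector about the tool's x, y, z in rad; "claw": the finger opening in cm, from 0 to 8.7. In form: [{"tx": .., "ty": .., "tz": .., "ax": .., "ay": .., "az": .., "claw": ..}, ...]. A call has 1 to 10 rows; each row shifts and turns the commanded pose from where the row before left it, along the tool's axes as they then stand; what a row does not reach is not made up. A row lasts 1/12 s, in which the tool goes at most 41.7 mm and 7.16 degrees, less where a joint would pass 70% of its speed; a pose out of reach is approached as far as the arm can. A call with a gripper value outside its range is refused whole. The fingers move at their own pace and stop on an object; the grip force is fixed at half the most. Time passes only in rows, so rows that do not move let the fingers close. It gives the time, the measured TCP pose, the force, the opening and the grip force at its end, in the units of the state.
- sense(): the state, without advancing time (a new reading comes with each control period).
- capture(name): name is "side" or "top"; returns (picture, depth): 384x512x3 uint8, red, green, blue; 384x512 float32, m along the optical axis (not along the pixel's ray), 0 where there is no reading.
- camera_params(name): a dict with "intrinsics" (3x3 intrinsics, pixels), "R" (3x3) and "t" (3): a world point X has camera coordinates R X + t. Camera axes: x right, y down, z forward; pixel columns grow to the right and rows downward; lengths in m; the calibration is good to about 2 mm. A picture is of the moment at which its call begins. camera_params takes no time and is no camera call.
- finish_job(): hands the job in; it is judged then, once.
The state is a dict: "time_s": time; "joints": joint angles; "joint_velocities": joint speeds; "effort": joint torques, N m; "tcp_pos": TCP position; "ee_rot": TCP orientation; "wrist_force": force on the tool from outside, world axes, zero at the start; "moment": the same for the moment, N m; "gripper_width": opening from 0.0 (shut) to 1.0 (fully open); "gripper_force": force on a finger pad.
Only numpy, scipy, OpenCV 4.12 (cv2) and the standard library are available. Lean on these libraries where they do the work, as an engineer would, in place of code of your own. Each camera call takes 0.05 s, during which the arm holds its last target. There are 200 camera calls.

## Working session

There is one attempt and no reset: what is moved stays moved. The work goes in short steps, Python scripts to look and compute and a tool call to move; the robot and the scene stay as the last step left them, time stands still between calls to the robot, and variables do not carry over. Pictures are saved under pics/ and viewed, at most 14 in all, crops included, and the job is handed in when it is done.

Besides the shell and the picture viewer there is one more tool, called after "Call:" as name(argument=value, ...) on one line, values as JSON. drive_tool: Moves the arm, as the interface text tells. Its arguments: {"type":"object","properties":{"rows":{"type":"array"}},"required":["rows"]}

```bash
mkdir -p pics; cat > h.py <<'E'
import numpy as np, cv2
from station import sense, capture, camera_params, finish_job
def shot(name,fn):
    p,d=capture(name); np.savez(f'{fn}.npz',p=p,d=d); cv2.imwrite(f'pics/{fn}.png',cv2.cvtColor(cv2.resize(p,(800,600)) ,cv2.COLOR_RGB2BGR)); return p,d
def cam(name):
    c=camera_params(name); return np.array(c['intrinsics']),np.array(c['R']),np.array(c['t'])
def ray(name,u,v):
    K,R,t=cam(name); return -R.T@t, R.T@np.linalg.inv(K)@np.array([u,v,1.])
def plane(name,u,v,z):
    o,d=ray(name,u,v); return o+d*(z-o[2])/d[2]
def cloud(name,d):
    K,R,t=cam(name); v,u=np.mgrid[:d.shape[0],:d.shape[1]]
    P=np.stack([(u-K[0,2])/K[0,0]*d,(v-K[1,2])/K[1,1]*d,d],-1)
    return (P-t)@R
def proj(name,X):
    K,R,t=cam(name); c=K@(R@np.array(X)+t); return c[:2]/c[2]
E
python3 - <<'E'
from h import *
for n in('top','side'):
    shot(n,n+'0'); K,R,t=cam(n); print(n,K[0,0],-R.T@t,R[2])
print(sense())
E
```

```text
top 428.4168336523379 [0.43264896 0.01569487 1.60167283] [ 0.09236945  0.00637107 -0.99570442]
side 391.6198186684638 [-0.00338771 -0.61301537  0.83208631] [ 0.52086496  0.55813708 -0.64589681]
{'time_s': 0.1, 'joints': array([ 8.61483221e+01,  2.20860949e+01,  3.89319441e-01, -2.35067971e-02,
       -6.84109670e+01, -1.48153420e+01]), 'joint_velocities': array([-0.03925234, -0.09864708,  0.05083708,  0.09879974,  0.0294132 ,
        0.05106434]), 'effort': array([-5.80542946e-04, -3.91692317e+01,  1.87934589e+01,  4.23182845e+00,
        1.34560035e-02, -7.38098947e-05]), 'tcp_pos': array([0.19987648, 0.59162828, 0.22158811]), 'ee_rot': array([[ 9.47346255e-01, -3.20210580e-01, -5.06943305e-04],
       [-3.20210961e-01, -9.47344455e-01, -1.85055731e-03],
       [ 1.12318100e-04,  1.91544734e-03, -9.99998159e-01]]), 'wrist_force': array([ 0.24931672,  0.38123969, -0.78221916]), 'moment': array([-0.05526615, -0.01081421, -0.02997288]), 'gripper_force': 0.0, 'gripper_width': 0.9975140965441577}
```

View pics/top0.png

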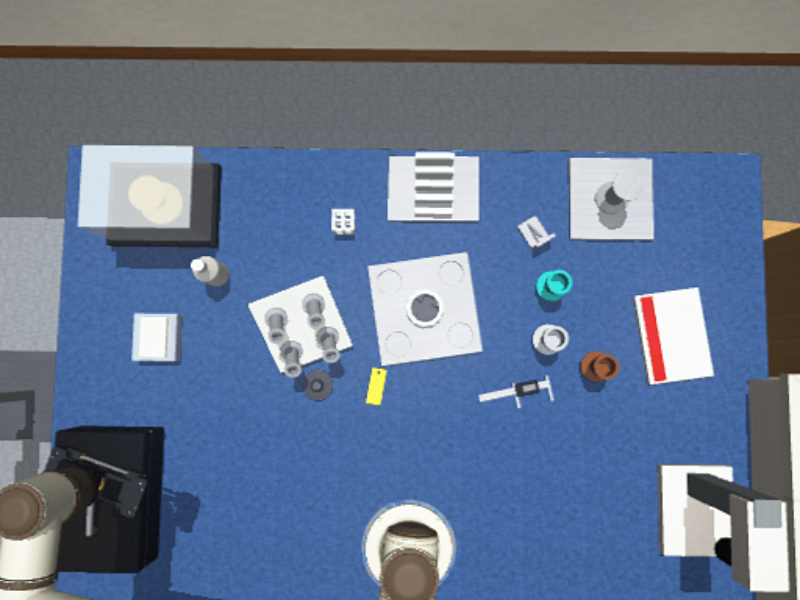

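View pics/side0.png

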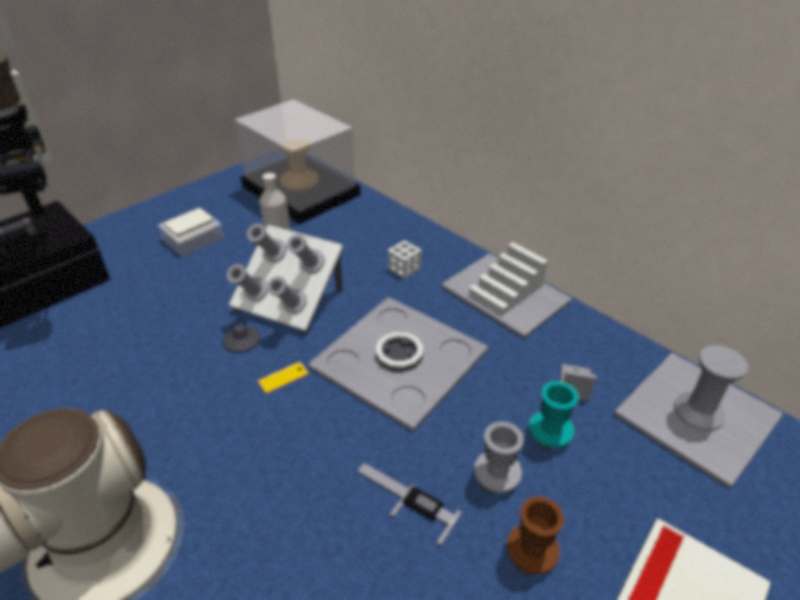

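Both views show 4 sleeves on the rack, at top pixels (277,322), (315,307), (291,358) and (330,345). The plate's hub is at (425,308). The burner candidates are grey (550,340), turquoise (554,285), brown (600,367) and the grey one on its own slab (612,195). Grey (550,340) fits, since it stands on the table right of the plate. I'll confirm this in a crop along with the measurements.

```bash
python3 - <<'E'
from h import *
z=np.load('top0.npz');p,d=z['p'],z['d']; P=cloud('top',d)
z2=np.load('side0.npz');p2,d2=z2['p'],z2['d']; P2=cloud('side',d2)
s=512/800
def at(u,v): return P[int(v*s),int(u*s)].round(4)
for n,(u,v) in dict(table=(425,420),plate=(400,290),hub=(425,308),lip=(538,335),key=(375,380),panel=(300,300)).items(): print(n,at(u,v))
# region heights: burner
m=(P[...,1]<-.2)&(P[...,1]>-.48)&(P[...,0]>.3)&(P[...,0]<.75)&(P[...,2]>.09)&(P[...,2]<.13)
n,l,st,c=cv2.connectedComponentsWithStats(m.astype(np.uint8))
for i in range(1,n):
    if st[i,4]>30: q=P[l==i]; print('blob',c[i]/s,st[i,4],((q.max(0)+q.min(0))/2).round(4),(q.max(0)-q.min(0)).round(4),p[l==i].mean(0).round())
# panel normal
for nm,Q,pp in(('top',P,p),('side',P2,p2)):
    m=(Q[...,0]>.4)&(Q[...,0]<.72)&(Q[...,1]>.15)&(Q[...,1]<.5)&(Q[...,2]>.02)&(Q[...,2]<.13)&(pp.min(-1)>185)
    q=Q[m]; 
    for k in range(4):
        cc=q.mean(0);w=np.linalg.svd(q-cc)[2][2];r=(q-cc)@w; q=q[abs(r)<.004]
    print(nm,'panel',len(q),cc.round(4),(w*np.sign(w[2])).round(4))
K,R,t=cam('top')
a=cv2.resize(p[150:280,140:400],(780,390),interpolation=cv2.INTER_CUBIC)
cv2.imwrite('pics/crop1.png',a[...,::-1])
E
```

```text
table [ 0.2946 -0.0375 -0.0045]
plate [0.6013 0.0254 0.0104]
hub [ 0.5571 -0.0347  0.0103]
lip [ 0.4964 -0.2993  0.0247]
key [0.3853 0.0821 0.0054]
panel [0.5653 0.2515 0.0901]
blob [559.31547619 281.20535714] 105 [ 0.613  -0.3317  0.102 ] [0.0512 0.0555 0.0222] [ 50. 199. 195.]
blob [554.95283019 337.52948113] 106 [ 0.4868 -0.322   0.1013] [0.0493 0.0572 0.0214] [193. 196. 202.]
blob [606.10309829 366.42628205] 117 [ 0.4239 -0.4334  0.102 ] [0.052  0.0539 0.0217] [131.  83.  57.]
top panel 518 [0.5236 0.2538 0.0772] [-0.4353 -0.114   0.893 ]
side panel 984 [0.5147 0.2367 0.0711] [-0.4634 -0.1823  0.8672]
```

View pics/crop1.png

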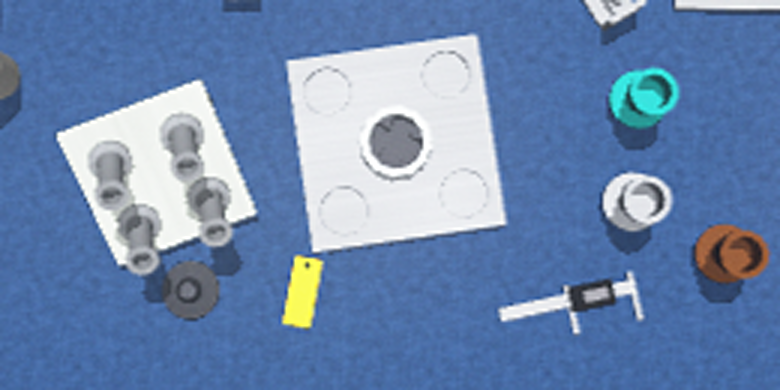

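The crop confirms the target burner is the light grey part at crop (637,202). Turquoise is at (640,98), brown at (732,252), and the slab one is out of frame. Next I'll refine the geometry.

```bash
python3 - <<'E'
from h import *
z=np.load('top0.npz');p,d=z['p'].astype(int),z['d']; P=cloud('top',d)
z2=np.load('side0.npz');P2=cloud('side',z2['d'])
tb=(P[...,0]>.25)&(P[...,0]<.33)&(abs(P[...,1])<.3); print('table z top',np.median(P[tb][:,2]),P[tb][:,2].std())
# plate
sat=p.max(-1)-p.min(-1); wh=((sat<30)&(p.min(-1)>140)).astype(np.uint8)
n,l,st,c=cv2.connectedComponentsWithStats(wh)
def quad(i,z):
    m=(l==i).astype(np.uint8); cs=max(cv2.findContours(m,0,2)[0],key=cv2.contourArea)
    r=cv2.minAreaRect(np.array([plane('top',*q[0],z)[:2] for q in cs],np.float32)*1000); return r
i=l[int(290*.64),int(400*.64)]; r=quad(i,.012); print('plate',r)
def P3(r): 
    return np.array(r[0])/1000
# pocket circles and hub by bright ring
ph=P[...,2]; hubm=(abs(P[...,0]-.557)<.06)&(abs(P[...,1]+.035)<.06)&(p.min(-1)>225)
vv,uu=np.nonzero(hubm); print('hub px',uu.mean(),vv.mean(),len(uu),np.median(P[hubm][:,2]))
for zz in(.018,.03):
    q=np.array([plane('top',a,b,zz)[:2] for a,b in zip(uu,vv)],np.float32); print(zz,cv2.minEnclosingCircle(q))
# rack
w=((p.min(-1)>200)&(P[...,1]>.12)&(P[...,1]<.45)&(P[...,0]>.35)&(P[...,0]<.75)&(P[...,2]<.14)).astype(np.uint8)
cs=max(cv2.findContours(w,0,2)[0],key=cv2.contourArea); h=cv2.convexHull(cs)[:,0]
print('rack hull',h.tolist())
m=w>0; print('rack z range',np.percentile(P[m][:,2],[1,99]))
# burner lip ring & flange
for zz,reg in((.105,'lip'),):
    g=(P[...,2]>.085)&(P[...,2]<.125)&(abs(P[...,0]-.487)<.05)&(abs(P[...,1]+.322)<.05)
    vv,uu=np.nonzero(g); q=np.array([plane('top',a,b,zz)[:2] for a,b in zip(uu,vv)],np.float32); print('lip',cv2.minEnclosingCircle(q))
E
```

```text
table z top -0.00020863920928319667 0.0036724928084746313
plate ((556.589599609375, -31.997817993164062), (238.89306640625, 239.7111053466797), 8.859139442443848)
hub px 272.4763888888889 196.8361111111111 720 0.012891558860985088
0.018 ((0.5549144744873047, -0.03426206111907959), 0.08269694447517395)
0.03 ((0.5539880394935608, -0.033883534371852875), 0.08207108080387115)
rack hull [[206, 177], [208, 181], [211, 188], [221, 212], [223, 217], [224, 220], [224, 221], [198, 231], [182, 237], [179, 237], [171, 221], [159, 196], [159, 194], [164, 192], [193, 181], [201, 178], [204, 177]]
rack z range [0.02206165 0.11913168]
lip ((0.48639312386512756, -0.3212961256504059), 0.028115980327129364)
```

```bash
cat > rack.py <<'E'
from h import *
z=np.load('top0.npz');p,d=z['p'].astype(int),z['d']; P=cloud('top',d)
z2=np.load('side0.npz');P2=cloud('side',z2['d']);p2=z2['p'].astype(int)
hi=[plane('top',u,v,.1165) for u,v in((158.5,194.5),(205,176.7))]; lo=[plane('top',u,v,.0215) for u,v in((180,237.5),(224.6,220.8))]
print(np.round(hi,4),np.round(lo,4),np.linalg.norm(hi[0]-hi[1]),np.linalg.norm(lo[0]-lo[1]),np.linalg.norm(hi[0]-lo[0]),np.linalg.norm(hi[1]-lo[1]))
C=(sum(hi)+sum(lo))/4
yv=(hi[0]-hi[1]+lo[0]-lo[1])[:2]; yv=np.r_[yv/np.linalg.norm(yv),0]; xl=np.cross(yv,[0,0,1])
n=np.cos(np.pi/6)*np.array([0,0,1])-.5*xl; sl=np.cross(yv,n)  # up slope
print('C',C,'y',yv,'n',n,'sl',sl,'yaw',np.degrees(np.arctan2(xl[1],xl[0])))
for nm,Q,pp in(('top',P,p),('side',P2,p2)):
    L=(Q-C)@np.c_[sl,yv,n]
    for a in(45,-45):
        for b in(45,-45):
            m=(abs(L[...,0]*1000-a)<40)&(abs(L[...,1]*1000-b)<40)&(L[...,2]>.08)&(L[...,2]<.105)
            q=L[m]*1000; v,u=np.nonzero(m)
            fl=(abs(L[...,0]*1000-a)<34)&(abs(L[...,1]*1000-b)<34)&(L[...,2]>.1*.03)&(L[...,2]<.01)
            print(nm,a,b,len(q),((q.min(0)+q.max(0))/2).round(1),np.median(q,0).round(1),(q.max(0)-q.min(0)).round(1), 'px',u.mean().round(1),v.mean().round(1),
             'pred px',proj(nm,C+sl*a/1e3+yv*b/1e3+n*.09).round(1),proj(nm,C+sl*(a-4)/1e3+yv*b/1e3+n*.09).round(1))
E
python3 rack.py
```

```text
[[0.5529 0.3639 0.1165]
 [0.6172 0.2033 0.1165]] [[0.4032 0.302  0.0215]
 [0.4663 0.1394 0.0215]] 0.17299591506204431 0.17442226280595843 0.1878287649872052 0.1894341361333932
C [0.50986443 0.25215611 0.069     ] y [-0.36678832  0.93030443  0.        ] n [-0.46515221 -0.18339416  0.8660254 ] sl [0.80566727 0.317648   0.5       ] yaw 21.517680623428667
top 45 45 77 [39.1 45.2 88.8] [38.5 45.5 91.1] [36.3 37.7 17.4] px 176.4 214.4 pred px [175.7 212.8] [176.2 213.8]
top 45 -45 75 [ 39.2 -44.6  88.1] [ 37.6 -43.7  90.8] [38.1 35.5 15.2] px 201.5 204.9 pred px [201.  203.3] [201.4 204.3]
top -45 45 74 [-50.6  44.8  90.7] [-52.1  43.9  91. ] [38.2 35.4 21.1] px 186.9 236.2 pred px [185.9 234.6] [186.4 235.5]
top -45 -45 74 [-51.3 -45.1  87.9] [-52.2 -45.   90.3] [38.3 35.8 15.3] px 211.1 226.7 pred px [210.5 225.2] [210.9 226.2]
side 45 45 99 [36.9 45.9 89.2] [37.2 48.3 92.3] [36.  36.6 17.4] px 163.4 148.4 pred px [165.3 146.3] [164.7 147.5]
side 45 -45 98 [ 37.1 -43.9  89.4] [ 37.3 -42.5  92.2] [36.4 37.5 17.7] px 188.9 155.4 pred px [190.6 153.3] [190.1 154.5]
side -45 45 105 [-53.2  46.4  89. ] [-53.9  47.6  92.4] [37.3 38.6 17.9] px 150.6 174.5 pred px [152.5 172.4] [151.9 173.5]
side -45 -45 104 [-53.1 -44.1  89.4] [-52.2 -41.9  92. ] [37.6 38.4 17.4] px 176.3 182.3 pred px [178.  180.2] [177.5 181.4]
```

```bash
cat >> h.py <<'E'
from scipy.linalg import expm, logm
C=np.array([.5099,.2522,.069]); yv=np.array([-.3668,.9303,0]); xl=np.cross(yv,[0,0,1]); n=np.cos(np.pi/6)*np.array([0,0,1])-.5*xl; sl=np.cross(yv,n)
PC=np.array([.5566,-.0320]); pa=np.radians(8.86)
ex=np.array([np.cos(pa),np.sin(pa)]); ey=np.array([-ex[1],ex[0]])
def pocket(i,j): return np.r_[PC+.075*i*ex+.075*j*ey,.007]
RG=np.c_[sl,-yv,-n]; RP=np.c_[xl,-yv,[0,0,-1]]
def foot(i,j): return C+sl*(-.0065+.045*i)+yv*.045*j
def T(R,p): M=np.eye(4);M[:3,:3]=R;M[:3,3]=p;return M
def cur():
    s=sense(); return T(s['ee_rot'],s['tcp_pos'])
def steps(A,B,name=''):
    D=np.linalg.inv(A)@B; L=np.real(logm(D)); ang=np.linalg.norm([L[2,1],L[0,2],L[1,0]]); dist=np.linalg.norm(L[:3,3])
    N=max(int(np.ceil(max(ang/.115,dist/.037))),1); l=L/N; S=expm(l)
    print(name,'N',N,'t',(S[:3,3]*100).round(3),'a',np.array([l[2,1],l[0,2],l[1,0]]).round(4))
E
python3 - <<'E'
from h import *
P=cloud('top',np.load('top0.npz')['d']); print('bottle',P[171,131],'impeller',P[246,203])
a=cur(); u=a.copy(); u[2,3]+=.12
F=foot(-1,-1); g=T(RG,F+n*.044); ap=T(RG,F+n*.15)
steps(a,u,'up'); steps(u,ap,'appr'); steps(ap,g,'down'); print(F,g[:3,3],ap[:3,3])
lift=T(RG,F+n*.12); pk=pocket(-1,-1); ov=T(RP,pk+[0,0,.2]); lo=T(RP,pk+[0,0,.06])
steps(g,lift,'lift'); steps(lift,ov,'over'); steps(ov,lo,'low'); print(pk)
E
```

```text
bottle [0.63213423 0.45833578 0.132324  ] impeller [0.37372947 0.21511822 0.03443085]
up N 4 t [ 0.     0.006 -3.   ] a [ 0. -0.  0.]
appr N 15 t [1.181 2.96  1.374] a [ 0.0124  0.0335 -0.0456]
down N 3 t [-0.     0.     3.533] a [0. 0. 0.]
[0.48491433 0.19397711 0.04324999] [0.46444773 0.18590751 0.08135511] [0.41514183 0.16646711 0.1731538 ]
lift N 3 t [ 0.     0.    -2.533] a [0. 0. 0.]
over N 9 t [-0.3    3.258 -0.792] a [ 0.     -0.0582 -0.    ]
low N 4 t [ 0.  -0.   3.5] a [0. 0. 0.]
[ 0.49404647 -0.11765662  0.007     ]
```

Call:
drive_tool(rows=[{"tz":-3,"claw":5.5},{"tz":-3,"claw":5.5},{"tz":-3,"claw":5.5},{"tz":-3,"claw":5.5}])

```text
invalid input at $.rows[0]: expected keys tx, ty, tz, ax, ay, az, claw
```

Call:
drive_tool(rows=[{"tx":1.18,"ty":2.96,"tz":1.37,"ax":0.0124,"ay":0.0335,"az":-0.0456,"claw":5.5},{"tx":1.18,"ty":2.96,"tz":1.37,"ax":0.0124,"ay":0.0335,"az":-0.0456,"claw":5.5},{"tx":1.18,"ty":2.96,"tz":1.37,"ax":0.0124,"ay":0.0335,"az":-0.0456,"claw":5.5},{"tx":1.18,"ty":2.96,"tz":1.37,"ax":0.0124,"ay":0.0335,"az":-0.0456,"claw":5.5},{"tx":1.18,"ty":2.96,"tz":1.37,"ax":0.0124,"ay":0.0335,"az":-0.0456,"claw":5.5},{"tx":1.18,"ty":2.96,"tz":1.37,"ax":0.0124,"ay":0.0335,"az":-0.0456,"claw":5.5},{"tx":1.18,"ty":2.96,"tz":1.37,"ax":0.0124,"ay":0.0335,"az":-0.0456,"claw":5.5},{"tx":1.18,"ty":2.96,"tz":1.37,"ax":0.0124,"ay":0.0335,"az":-0.0456,"claw":5.5},{"tx":1.18,"ty":2.96,"tz":1.37,"ax":0.0124,"ay":0.0335,"az":-0.0456,"claw":5.5},{"tx":1.18,"ty":2.96,"tz":1.37,"ax":0.0124,"ay":0.0335,"az":-0.0456,"claw":5.5}])

```text
time_s: 0.93
tcp_pos: [0.3043, 0.2975, 0.107]
ee_rot: [[0.935, 0.14, 0.325], [0.119, -0.989, 0.083], [0.334, -0.039, -0.942]]
wrist_force: [20.8, 13.5, 14.7]
gripper_width: 0.634
gripper_force: 0.0
```

Call:
drive_tool(rows=[{"tx":1.18,"ty":2.96,"tz":1.37,"ax":0.0124,"ay":0.0335,"az":-0.0456,"claw":5.5},{"tx":1.18,"ty":2.96,"tz":1.37,"ax":0.0124,"ay":0.0335,"az":-0.0456,"claw":5.5},{"tx":1.18,"ty":2.96,"tz":1.37,"ax":0.0124,"ay":0.0335,"az":-0.0456,"claw":5.5},{"tx":1.18,"ty":2.96,"tz":1.37,"ax":0.0124,"ay":0.0335,"az":-0.0456,"claw":5.5},{"tx":1.18,"ty":2.96,"tz":1.37,"ax":0.0124,"ay":0.0335,"az":-0.0456,"claw":5.5},{"tx":0},{"tx":0}])

```text
invalid input at $.rows[5]: expected keys tx, ty, tz, ax, ay, az, claw
```

```bash
python3 - <<'E'
from h import *
F=foot(-1,-1); g=T(RG,F+n*.044); ap=T(RG,F+n*.15)
a=cur(); steps(a,ap,'residual'); steps(a,g,'down'); s=sense(); print(s['time_s'],s['joints'],s['wrist_force'],s['gripper_width'])
p,d=shot('top','t1')
cv2.imwrite('pics/t1c.png',cv2.resize(p[150:280,140:300],(800,650))[:600,:,::-1])
E
```

```text
residual N 5 t [ 1.988  3.031 -0.664] a [ 0.0126  0.0355 -0.0461]
down N 6 t [1.828 2.457 1.208] a [ 0.0105  0.0296 -0.0384]
0.9333 [ 70.60853168   3.38638632 -61.2907087   50.02595112 -21.37452875
 -19.36523555] [20.8059033  13.50390754 14.69105031] 0.6343985111480197
```

View pics/t1c.png

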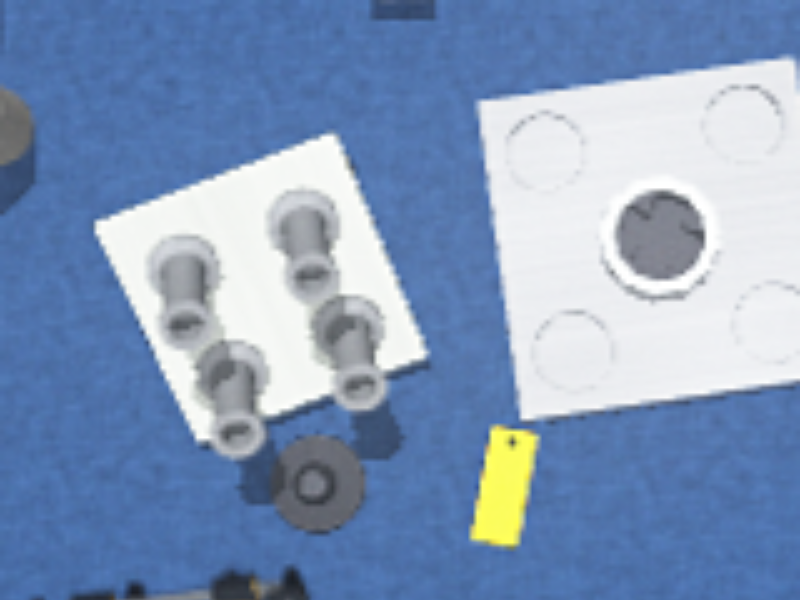

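The call needs every key in every row, so only the middle call ran, and it left the arm near j3's lower limit. I'll back out first.

```bash
python3 - <<'E'
from h import *
from scipy.optimize import least_squares
from scipy.spatial.transform import Rotation as Ro
s=sense(); print(s['time_s'],s['wrist_force'],s['joint_velocities'],s['tcp_pos'])
J0=np.array([86.148,22.086,.389,-.0235,-68.411,-14.815]);T0=T(np.array([[.947346,-.32021,-.0005],[-.32021,-.947344,-.00185],[.0001,.0019,-1]]),[.19988,.59163,.22159])
data=[(J0,T0),(s['joints'],cur())]
def fk(j,q):
    h,L1,L2,a,d,a0=q; r=np.radians(j)
    Rz=Ro.from_euler('z',r[0]).as_matrix()
    R2=Rz@Ro.from_euler('y',r[1]).as_matrix(); p=np.array([0,0,h])+Rz@[a0,0,0]+R2@[0,0,L1]
    R3=R2@Ro.from_euler('y',-r[2]).as_matrix(); p=p+R3@[L2,0,a]
    for sg in (1,):
        R4=R3@Ro.from_euler('x',q4*r[3]).as_matrix(); R5=R4@Ro.from_euler('y',-r[4]).as_matrix(); R6=R5@Ro.from_euler('x',q6*r[5]).as_matrix()
    return R6,p+R6@[d,0,0]
for q4 in(1,-1):
  for q6 in(1,-1):
    def res(q):
        o=[]
        for j,M in data:
            R,p=fk(j,q); o+=list(p-M[:3,3])+list((R[:,0]-M[:3,2])*.3)
        return np.array(o)
    f=least_squares(res,[.3,.4,.4,.05,.25,0]); print(q4,q6,f.cost,f.x.round(3),res(f.x).round(3))
    for j,M in data: print(Ro.from_matrix(fk(j,f.x)[0].T@M[:3,:3]).as_rotvec(degrees=True).round(1))
E
```

```text
0.9833 [3.14140501 0.38625862 3.88666373] [  6.38449357   1.09917248   0.12793012 -13.28334562  -4.88814988
  -0.4574073 ] [0.30854364 0.2962095  0.10895655]
1 1 0.026937235886285705 [-1.896  1.114 -0.096  0.409 -0.669  0.121] [-0.16   0.011 -0.     0.    -0.     0.    -0.     0.    -0.    -0.158
  0.058  0.   ]
[-47.   80.8 -47. ]
[ -89.7   57.  -138.7]
1 -1 0.026937235886285705 [-1.896  1.114 -0.096  0.409 -0.669  0.121] [-0.16   0.011 -0.     0.    -0.     0.    -0.     0.    -0.    -0.158
  0.058  0.   ]
[-69.3  69.3 -69.2]
[ 83.3  -7.8 142.9]
-1 1 0.012790158978050047 [-0.729  1.453  0.151  0.355  0.669 -0.212] [-0.16   0.011 -0.    -0.    -0.     0.    -0.     0.     0.     0.
 -0.     0.   ]
[-47.   80.8 -47. ]
[-40.2  83.3 -40.2]
-1 -1 0.012790158978050047 [-0.729  1.453  0.151  0.355  0.669 -0.212] [-0.16   0.011 -0.    -0.    -0.     0.    -0.     0.     0.     0.
 -0.     0.   ]
[-69.3  69.3 -69.3]
[-69.3  69.3 -69.3]
```

```bash
cat > kin.py <<'E'
from h import *
from scipy.optimize import least_squares
from scipy.spatial.transform import Rotation as Ro
E_=lambda a,x: Ro.from_euler(a,x).as_matrix()
def fk(j,q,s4=-1,s6=1):
    h,L1,L2,a,d,a0,b=q; r=np.radians(j)
    Rz=E_('z',r[0]); R2=Rz@E_('y',r[1]); p=np.array([0,0,h])+Rz@[a0,b,0]+R2@[0,0,L1]
    R3=R2@E_('y',-r[2]); p=p+R3@[L2,0,a]
    R6=R3@E_('x',s4*r[3])@E_('y',-r[4])@E_('x',s6*r[5])
    return R6,p+R6@[d,0,0]
J0=np.array([86.148,22.086,.389,-.0235,-68.411,-14.815]);T0=T(np.array([[.947346,-.32021,-.0005],[-.32021,-.947344,-.00185],[.0001,.0019,-1]]),[.19988,.59163,.22159])
E
python3 - <<'E'
from kin import *
s=sense(); data=[(J0,T0),(s['joints'],cur())]
for s4 in(1,-1):
  for s6 in (1,-1):
    def res(q):
        o=[]
        for j,M in data:
            R,p=fk(j,q,s4,s6); o+=list(p-M[:3,3])+list((R[:,0]-M[:3,2])*.3)
        return np.r_[o,(np.array(q)-[.3,.4,.4,.05,.25,0,-.16])*.003]
    f=least_squares(res,[.3,.4,.4,.05,.25,0,-.16]); print(s4,s6,f.cost,f.x.round(3),res(f.x)[:12].round(3))
    for j,M in data: print((fk(j,f.x,s4,s6)[0].T@M[:3,:3]).round(2).tolist())
E
```

```text
1 1 0.014148634033737551 [ 0.073  0.183  0.253 -0.03  -0.1    0.311 -0.16 ] [ 0.     0.     0.     0.    -0.     0.    -0.     0.    -0.    -0.158
  0.058  0.   ]
[[0.0, -0.0, 1.0], [-0.87, 0.49, 0.0], [-0.49, -0.87, 0.0]]
[[-0.47, -0.26, 0.84], [-0.41, -0.78, -0.47], [0.78, -0.56, 0.26]]
1 -1 0.014148634033737551 [ 0.073  0.183  0.253 -0.03  -0.1    0.311 -0.16 ] [ 0.     0.     0.     0.    -0.     0.    -0.     0.    -0.    -0.158
  0.058  0.   ]
[[0.0, -0.0, 1.0], [-1.0, 0.0, 0.0], [-0.0, -1.0, -0.0]]
[[-0.47, -0.26, 0.84], [0.17, -0.96, -0.21], [0.87, 0.05, 0.5]]
-1 1 5.848113078829671e-07 [ 0.168  0.292  0.277 -0.016  0.1    0.243 -0.16 ] [-0.  0.  0. -0. -0.  0.  0. -0. -0.  0. -0.  0.]
[[0.0, 0.0, 1.0], [-0.87, 0.49, -0.0], [-0.49, -0.87, 0.0]]
[[0.0, 0.0, 1.0], [-0.78, 0.62, -0.0], [-0.62, -0.78, 0.0]]
-1 -1 5.848113078829671e-07 [ 0.168  0.292  0.277 -0.016  0.1    0.243 -0.16 ] [-0.  0.  0. -0. -0.  0.  0. -0. -0.  0. -0.  0.]
[[0.0, 0.0, 1.0], [-1.0, -0.0, -0.0], [0.0, -1.0, 0.0]]
[[0.0, 0.0, 1.0], [-1.0, -0.0, 0.0], [-0.0, -1.0, 0.0]]
```

Call:
drive_tool(rows=[{"tx":0,"ty":0,"tz":0,"ax":0,"ay":-0.1,"az":0,"claw":5.5},{"tx":1.0,"ty":1.0,"tz":-3,"ax":0,"ay":-0.1,"az":0,"claw":5.5},{"tx":1.0,"ty":1.0,"tz":-3,"ax":0,"ay":-0.1,"az":0,"claw":5.5},{"tx":1.0,"ty":1.0,"tz":-3,"ax":0,"ay":0,"az":0,"claw":5.5},{"tx":2.0,"ty":1.0,"tz":-2,"ax":0,"ay":0,"az":0,"claw":5.5},{"tx":2.0,"ty":1.0,"tz":-2,"ax":0,"ay":0,"az":0,"claw":5.5}])

```text
time_s: 1.48
tcp_pos: [0.3633, 0.2534, 0.2249]
ee_rot: [[0.967, 0.116, 0.225], [0.109, -0.993, 0.043], [0.228, -0.017, -0.973]]
wrist_force: [-0.4, 1.0, -0.3]
gripper_width: 0.634
gripper_force: 0.0
```

```bash
python3 - <<'E'
from h import *
s=sense();print(s['time_s'],s['joints'],s['tcp_pos'],s['ee_rot'][:,2],s['wrist_force'])
E
```

```text
1.4833 [ 63.30843417  -2.60441341 -36.24975427  13.90318984 -49.03052747
  24.75248742] [0.36325448 0.25340486 0.22486496] [ 0.22486259  0.04335276 -0.97342558] [-0.38194682  0.98778867 -0.33218575]
```

```bash
cat >> kin.py <<'E'
import json,os
M_=np.array([[0,0,1.],[-1,0,0],[0,-1,0]])
DF='data.json'
def load(): return [(np.array(a),np.array(b)) for a,b in json.load(open(DF))] if os.path.exists(DF) else [(J0,T0)]
def add():
    D=load(); s=sense(); D.append((s['joints'],cur())); json.dump([(a.tolist(),b.tolist()) for a,b in D],open(DF,'w')); return D
def fit(D):
    x0=np.array([.168,.292,.277,-.016,.1,.243,-.16])
    def res(q):
        o=[]
        for j,M in D: o+=list(fk(j,q,-1,-1)[1]-M[:3,3])
        return np.r_[o,(q-x0)*1e-4]
    return least_squares(res,x0)
LO=np.array([-179.83,-69.29,-61.27,-181.25,-171.15,-177.46]);HI=np.array([179.83,118.12,80.66,117.63,-9.14,177.46])
def ik(Tt,q,j0):
    def res(j):
        R,p=fk(j,q,-1,-1); return np.r_[(p-Tt[:3,3])*10,Ro.from_matrix((R@M_).T@Tt[:3,:3]).as_rotvec()]
    f=least_squares(res,np.clip(j0,LO+1,HI-1),bounds=(LO,HI),x_scale=30.); r=res(f.x); return f.x,np.linalg.norm(r[:3])*100,np.degrees(np.linalg.norm(r[3:]))
E
python3 - <<'E'
from kin import *
D=add(); f=fit(D); q=f.x; np.save('q.npy',q); print(f.cost,q.round(4),len(D))
j0=sense()['joints']
def Rt(t): # tool tilt t outwards from vertical in rack plane
    t=np.radians(t); z=np.array([0,0,-np.cos(t)])+np.sin(t)*xl; y=-yv; return np.c_[np.cross(y,z),y,z]
for (i,j) in((-1,-1),(-1,1),(1,-1),(1,1)):
    for t in(30,15,0):
        G=foot(i,j)+n*.063
        for lift in(0,.06):
            for k in(1,-1):
                R=Rt(t)@np.diag([k,k,1]); x,e,a=ik(T(R,G+lift*n+R[:,2]*.019),q,j0+[0,0,0,0,0,0 if k==1 else 150]); print((i,j),t,lift,k,x.round(0),'mm/deg err',round(e,2),round(a,2))
E
```

```text
4.3234463588488364e-10 [ 0.207   0.5061  0.2642 -0.0818  0.2807  0.1987 -0.1598] 2
(-1, -1) 30 0 1 [ 47.  33. -53. 118. -13. -54.] mm/deg err 10.65 17.41
(-1, -1) 30 0 -1 [ 47.  33. -53. 118. -13. 126.] mm/deg err 10.65 17.41
(-1, -1) 30 0.06 1 [ 49.  21. -59. 118. -14. -55.] mm/deg err 8.06 10.96
(-1, -1) 30 0.06 -1 [ 49.  21. -59. 118. -14. 125.] mm/deg err 8.06 10.96
(-1, -1) 15 0 1 [ 45.  34. -52. 118.  -9. -52.] mm/deg err 3.53 6.08
(-1, -1) 15 0 -1 [ 45.  34. -52. 118.  -9. 128.] mm/deg err 3.53 6.08
(-1, -1) 15 0.06 1 [ 46.  20. -53.  49.  -9.  17.] mm/deg err 1.82 2.57
(-1, -1) 15 0.06 -1 [ 47.  20. -54.  67.  -9. 177.] mm/deg err 1.48 2.8
(-1, -1) 0 0 1 [ 41.  32. -41.   0. -17.  71.] mm/deg err 0.0 0.0
(-1, -1) 0 0 -1 [ 46.  34. -49.  68.  -9. 177.] mm/deg err 2.1 9.03
(-1, -1) 0 0.06 1 [ 42.  20. -40.  -0. -29.  69.] mm/deg err 0.0 0.0
(-1, -1) 0 0.06 -1 [ 48.  22. -55.  66.  -9. 177.] mm/deg err 6.87 12.11
(-1, 1) 30 0 1 [ 60.  36. -54. 118. -19. -68.] mm/deg err 8.83 14.65
(-1, 1) 30 0 -1 [ 60.  36. -54. 118. -19. 112.] mm/deg err 8.83 14.65
(-1, 1) 30 0.06 1 [ 63.  24. 
[... 1601 characters left out ...]
 mm/deg err 1.2 2.38
(1, 1) 30 0.06 1 [ 57.  16. -47.  83. -17. -24.] mm/deg err 0.0 0.0
(1, 1) 30 0.06 -1 [ 57.  16. -47.  83. -17. 156.] mm/deg err 0.0 0.0
(1, 1) 15 0 1 [ 50.  25. -33.  22. -19.  41.] mm/deg err 0.0 0.0
(1, 1) 15 0 -1 [ 52.  27. -40.  64. -11. 177.] mm/deg err 2.69 5.78
(1, 1) 15 0.06 1 [ 52.  15. -31.  15. -31.  48.] mm/deg err 0.0 0.0
(1, 1) 15 0.06 -1 [ 56.  16. -44.  61. -16. 177.] mm/deg err 5.51 10.9
(1, 1) 0 0 1 [ 47.  28. -20.  -0. -43.  65.] mm/deg err 0.0 0.0
(1, 1) 0 0 -1 [ 51.  27. -41.  63. -10. 177.] mm/deg err 9.08 19.27
(1, 1) 0 0.06 1 [ 48.  19. -19.   0. -52.  63.] mm/deg err 0.0 0.0
(1, 1) 0 0.06 -1 [ 56.  17. -45.  59. -15. 177.] mm/deg err 12.38 24.27
```

```bash
cat >> kin.py <<'E'
def Rt(t):
    t=np.radians(t); z=np.array([0,0,-np.cos(t)])+np.sin(t)*xl; y=-yv; return np.c_[np.cross(y,z),y,z]
H=.057
def grasp(i,j,up=0,alongn=0): return T(Rt(0),foot(i,j)+n*(H+alongn)+[0,0,up-.019])
def place(i,j,up,off=(0,0)):
    R=Rt(-30); return T(R,pocket(i,j)+[off[0],off[1],H+up]+R[:,2]*.019)
E
python3 - <<'E'
from kin import *
q=fit(add()).x; j0=sense()['joints']
for i,j in((1,-1),(1,1),(-1,-1),(-1,1)):
    for M in(grasp(i,j,.1),grasp(i,j),grasp(i,j,0,.06),place(i,j,.1),place(i,j,0)):
        x,e,a=ik(M,q,j0); print((i,j),x.round(0),round(e,2),round(a,2),M[:3,3].round(3))
steps(cur(),grasp(1,-1,.1)); steps(grasp(1,-1,.1),grasp(1,-1)); steps(grasp(1,-1,0,.06),place(-1,-1,.1))
E
```

```text
(1, -1) [ 38.  17.  -9.   0. -64.  74.] 0.0 0.0 [0.531 0.212 0.219]
(1, -1) [ 38.  28. -21.  -0. -41.  74.] 0.0 0.0 [0.531 0.212 0.119]
(1, -1) [ 39.  20. -21.   0. -50.  73.] 0.0 0.0 [0.503 0.201 0.171]
(1, -1) [  9.  43.  18.   6. -94. 102.] 0.0 0.0 [ 0.633 -0.098  0.148]
(1, -1) [  9.  52.  12.   7. -80. 100.] 0.0 0.0 [ 0.633 -0.098  0.048]
(1, 1) [ 47.  18.  -8.   0. -64.  65.] 0.0 0.0 [0.498 0.296 0.219]
(1, 1) [ 47.  29. -20.  -0. -42.  65.] 0.0 0.0 [0.498 0.296 0.119]
(1, 1) [ 48.  20. -19.   0. -51.  63.] 0.0 0.0 [0.47  0.285 0.171]
(1, 1) [ 20.  42.  14.   1. -92.  91.] 0.0 0.0 [0.61  0.05  0.148]
(1, 1) [ 20.  51.   8.   1. -78.  91.] 0.0 0.0 [0.61  0.05  0.048]
(-1, -1) [ 41.  15. -28.  -0. -47.  71.] 0.0 0.0 [0.458 0.184 0.174]
(-1, -1) [ 41.  33. -41.  -0. -16.  71.] 0.0 0.0 [0.458 0.184 0.074]
(-1, -1) [ 42.  21. -41.  -0. -28.  70.] 0.0 0.0 [0.43  0.173 0.126]
(-1, -1) [  8.  32. -13.   7. -75. 100.] 0.0 0.0 [ 0.485 -0.121  0.148]
(-1, -1) [  8.  45. -19.   8. -55.  97.] 0.0 0.0 [ 0.485 -0.121  0.048]
(-1, 1) [ 51.  16. -27.  -0. -47.  61.] 0.0 0.0 [0.425 0.267 0.174]
(-1, 1) [ 51.  33. -39.  -0. -17.  61.] 0.0 0.0 [0.425 0.267 0.074]
(-1, 1) [ 53.  22. -39.  -0. -29.  59.] 0.0 0.0 [0.397 0.256 0.126]
(-1, 1) [ 23.  31. -17.  -1. -72.  89.] 0.0 0.0 [0.462 0.027 0.148]
(-1, 1) [ 23.  45. -24.  -1. -52.  89.] 0.0 0.0 [0.462 0.027 0.048]
 N 5 t [3.062 1.539 0.545] a [ 0.0025 -0.0463 -0.0521]
 N 3 t [ 0.    -0.     3.333] a [0. 0. 0.]
 N 9 t [-1.414  3.258  0.601] a [ 0.     -0.0582  0.    ]
```

Call:
drive_tool(rows=[{"tx":3.06,"ty":1.54,"tz":0.54,"ax":0.0025,"ay":-0.0463,"az":-0.0521,"claw":5.5},{"tx":3.06,"ty":1.54,"tz":0.54,"ax":0.0025,"ay":-0.0463,"az":-0.0521,"claw":5.5},{"tx":3.06,"ty":1.54,"tz":0.54,"ax":0.0025,"ay":-0.0463,"az":-0.0521,"claw":5.5},{"tx":3.06,"ty":1.54,"tz":0.54,"ax":0.0025,"ay":-0.0463,"az":-0.0521,"claw":5.5},{"tx":3.06,"ty":1.54,"tz":0.54,"ax":0.0025,"ay":-0.0463,"az":-0.0521,"claw":5.5},{"tx":0,"ty":0,"tz":0,"ax":0,"ay":0,"az":0,"claw":5.5},{"tx":0,"ty":0,"tz":0,"ax":0,"ay":0,"az":0,"claw":5.5}])

```text
time_s: 2.07
tcp_pos: [0.5226, 0.213, 0.2157]
ee_rot: [[0.937, 0.348, 0.008], [0.348, -0.937, -0.002], [0.007, 0.005, -1.0]]
wrist_force: [-0.9, -0.3, 0.3]
gripper_width: 0.631
gripper_force: 0.0
```

```bash
python3 - <<'E'
from kin import *
a=cur(); steps(a,grasp(1,-1,.1),'res'); steps(a,grasp(1,-1),'down'); print(sense()['wrist_force'],sense()['joints'].round(1))
p,d=shot('side','s1')
E
```

```text
res N 1 t [ 0.754  0.371 -0.283] a [ 0.0048 -0.0067 -0.0199]
down N 3 t [0.235 0.115 3.238] a [ 0.0016 -0.0022 -0.0066]
[-0.92663549 -0.30352758  0.33723431] [ 38.8  16.2  -9.3   0.4 -64.2  71.4]
```

View pics/s1.png

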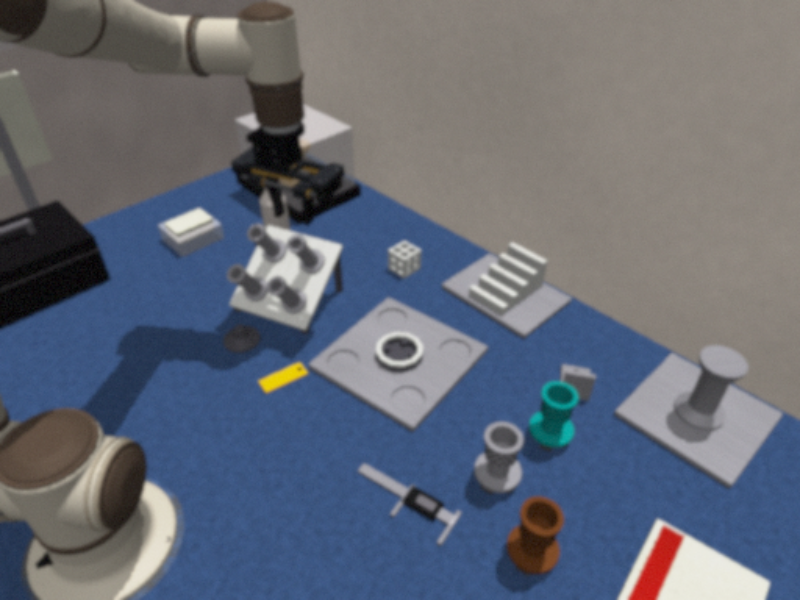

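Call:
drive_tool(rows=[{"tx":0.75,"ty":0.37,"tz":0,"ax":0.0048,"ay":-0.0067,"az":-0.02,"claw":5.5},{"tx":0,"ty":0,"tz":2,"ax":0,"ay":0,"az":0,"claw":5.5},{"tx":0,"ty":0,"tz":2,"ax":0,"ay":0,"az":0,"claw":5.5},{"tx":0,"ty":0,"tz":0,"ax":0,"ay":0,"az":0,"claw":5.5},{"tx":0,"ty":0,"tz":0,"ax":0,"ay":0,"az":0,"claw":5.5}])

```text
time_s: 2.53
tcp_pos: [0.5283, 0.2128, 0.1793]
ee_rot: [[0.928, 0.372, 0.004], [0.372, -0.928, 0.002], [0.004, -0.0, -1.0]]
wrist_force: [-0.0, 0.2, 0.5]
gripper_width: 0.635
gripper_force: 0.0
```

```bash
python3 - <<'E'
from kin import *
a=cur(); steps(a,grasp(1,-1),'down'); print(a[:3,3],proj('side',a[:3,3])/.64)
p,d=shot('side','s2'); print(proj('top',a[:3,3])/.64)
cv2.imwrite('pics/s2c.png',cv2.resize(p[70:230,110:310],(800,640))[:600,:,::-1])
E
```

```text
down N 2 t [0.101 0.083 3.034] a [-0.0002 -0.0021  0.0027]
[0.52825134 0.21281792 0.17928559] [298.95570348 232.7096111 ]
[311.27163741 313.78713859]
```

View pics/s2c.png

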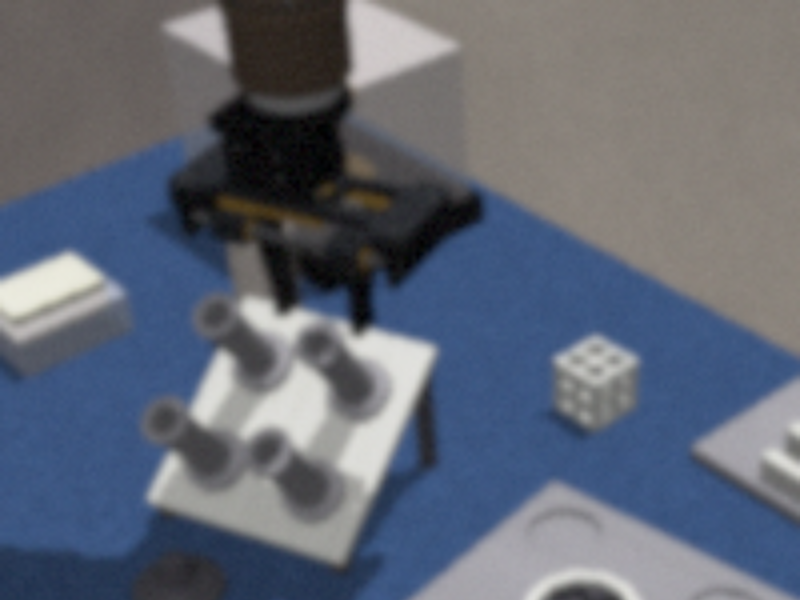

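Fingertips sit at crop (290,305) and (360,325), which matches the projected TCP, so calibration and robot agree. They straddle the upper-right sleeve, so I go down.

Call:
drive_tool(rows=[{"tx":0.2,"ty":0.16,"tz":1.5,"ax":0,"ay":0,"az":0.005,"claw":5.5},{"tx":0,"ty":0,"tz":1.5,"ax":0,"ay":0,"az":0,"claw":5.5},{"tx":0,"ty":0,"tz":1.5,"ax":0,"ay":0,"az":0,"claw":5.5},{"tx":0,"ty":0,"tz":1.5,"ax":0,"ay":0,"az":0,"claw":5.5},{"tx":0,"ty":0,"tz":0,"ax":0,"ay":0,"az":0,"claw":5.5},{"tx":0,"ty":0,"tz":0,"ax":0,"ay":0,"az":0,"claw":5.5}])

```text
time_s: 3.08
tcp_pos: [0.5328, 0.2127, 0.1202]
ee_rot: [[0.93, 0.367, 0.006], [0.367, -0.93, 0.003], [0.007, -0.001, -1.0]]
wrist_force: [-0.0, -0.2, 0.7]
gripper_width: 0.634
gripper_force: 0.0
```

Call:
drive_tool(rows=[{"tx":0,"ty":0,"tz":0,"ax":0,"ay":0,"az":0,"claw":2},{"tx":0,"ty":0,"tz":0,"ax":0,"ay":0,"az":0,"claw":2},{"tx":0,"ty":0,"tz":0,"ax":0,"ay":0,"az":0,"claw":2},{"tx":0,"ty":0,"tz":0,"ax":0,"ay":0,"az":0,"claw":2},{"tx":0,"ty":0,"tz":0,"ax":0,"ay":0,"az":0,"claw":2},{"tx":0,"ty":0,"tz":0,"ax":0,"ay":0,"az":0,"claw":2}])

```text
time_s: 3.58
tcp_pos: [0.533, 0.2125, 0.1196]
ee_rot: [[0.931, 0.366, 0.006], [0.366, -0.931, 0.003], [0.006, -0.001, -1.0]]
wrist_force: [-0.7, 0.0, 2.8]
gripper_width: 0.355
gripper_force: 30.7
```

```bash
python3 - <<'E'
from kin import *
a=cur(); steps(a,grasp(1,-1),'res'); s=sense(); print(s['gripper_width']*.087,s['gripper_force'],s['wrist_force'])
E
```

```text
res N 1 t [-0.206 -0.035  0.097] a [-0.0012 -0.0064 -0.001 ]
0.03085297632446019 30.659412732347846 [-0.68688029  0.02597483  2.84372266]
```

Call:
drive_tool(rows=[{"tx":-0.5,"ty":0,"tz":-0.87,"ax":0,"ay":0,"az":0,"claw":2},{"tx":-0.5,"ty":0,"tz":-0.87,"ax":0,"ay":0,"az":0,"claw":2},{"tx":-0.5,"ty":0,"tz":-0.87,"ax":0,"ay":0,"az":0,"claw":2},{"tx":-0.5,"ty":0,"tz":-0.87,"ax":0,"ay":0,"az":0,"claw":2},{"tx":-0.5,"ty":0,"tz":-0.87,"ax":0,"ay":0,"az":0,"claw":2},{"tx":-0.5,"ty":0,"tz":-0.87,"ax":0,"ay":0,"az":0,"claw":2},{"tx":0,"ty":0,"tz":-2,"ax":0,"ay":0,"az":0,"claw":2},{"tx":0,"ty":0,"tz":-2,"ax":0,"ay":0,"az":0,"claw":2},{"tx":0,"ty":0,"tz":0,"ax":0,"ay":0,"az":0,"claw":2}])

```text
time_s: 4.33
tcp_pos: [0.506, 0.2019, 0.2159]
ee_rot: [[0.93, 0.367, 0.012], [0.367, -0.93, 0.007], [0.014, -0.002, -1.0]]
wrist_force: [1.1, 0.7, -0.2]
gripper_width: 0.353
gripper_force: 30.6
```

```bash
python3 - <<'E'
from kin import *
a=cur(); steps(a,place(1,-1,.1)); steps(a,place(1,-1,.07));  s=sense(); print(s['gripper_width']*.087,s['wrist_force'])
E
```

```text
N 10 t [0.24  3.258 0.651] a [-0.0002 -0.0537  0.    ]
 N 10 t [0.309 3.258 0.947] a [-0.0002 -0.0537  0.    ]
0.030754366988241744 [ 1.09342443  0.71460246 -0.21323313]
```

Call:
drive_tool(rows=[{"tx":0.24,"ty":3.26,"tz":0.65,"ax":0,"ay":-0.0537,"az":0,"claw":2},{"tx":0.24,"ty":3.26,"tz":0.65,"ax":0,"ay":-0.0537,"az":0,"claw":2},{"tx":0.24,"ty":3.26,"tz":0.65,"ax":0,"ay":-0.0537,"az":0,"claw":2},{"tx":0.24,"ty":3.26,"tz":0.65,"ax":0,"ay":-0.0537,"az":0,"claw":2},{"tx":0.24,"ty":3.26,"tz":0.65,"ax":0,"ay":-0.0537,"az":0,"claw":2},{"tx":0.24,"ty":3.26,"tz":0.65,"ax":0,"ay":-0.0537,"az":0,"claw":2},{"tx":0.24,"ty":3.26,"tz":0.65,"ax":0,"ay":-0.0537,"az":0,"claw":2},{"tx":0.24,"ty":3.26,"tz":0.65,"ax":0,"ay":-0.0537,"az":0,"claw":2},{"tx":0.24,"ty":3.26,"tz":0.65,"ax":0,"ay":-0.0537,"az":0,"claw":2},{"tx":0.24,"ty":3.26,"tz":0.65,"ax":0,"ay":-0.0537,"az":0,"claw":2}])

```text
time_s: 5.17
tcp_pos: [0.6312, -0.1007, 0.1417]
ee_rot: [[0.801, 0.366, -0.474], [0.315, -0.931, -0.185], [-0.509, -0.002, -0.861]]
wrist_force: [1.2, 0.5, -3.0]
gripper_width: 0.354
gripper_force: 30.6
```

Call:
drive_tool(rows=[{"tx":0,"ty":0,"tz":0,"ax":0,"ay":0,"az":0,"claw":2},{"tx":0,"ty":0,"tz":0,"ax":0,"ay":0,"az":0,"claw":2},{"tx":0,"ty":0,"tz":0,"ax":0,"ay":0,"az":0,"claw":2}])

```text
time_s: 5.42
tcp_pos: [0.6307, -0.0993, 0.1418]
ee_rot: [[0.802, 0.365, -0.473], [0.315, -0.931, -0.184], [-0.508, -0.002, -0.862]]
wrist_force: [0.6, 0.1, -1.4]
gripper_width: 0.357
gripper_force: 30.6
```

```bash
python3 - <<'E'
from kin import *
a=cur(); steps(a,place(1,-1,.1),'res'); s=sense(); print(s['gripper_width']*.087,s['wrist_force'],s['joints'].round(1))
p,d=shot('side','s3');pt,dt=shot('top','t3')
im=np.hstack([cv2.resize(p[100:300,190:390],(400,400)),cv2.resize(pt[120:240,220:340],(400,400))]); cv2.imwrite('pics/c3.png',im[...,::-1])
E
```

```text
res N 1 t [-0.031 -0.015 -0.649] a [-0.0021  0.0089 -0.0006]
0.031056005171692495 [ 0.57401657  0.09097064 -1.42988794] [  8.6  41.8  14.8   6.4 -92.9 101.4]
```

View pics/c3.png

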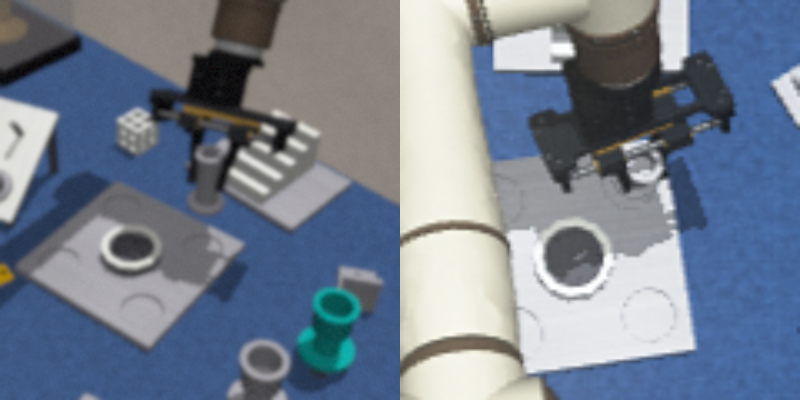

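```bash
cat >> kin.py <<'E'
def tubefit(Q,c0,z0,z1,r=.015,vert=True):
    m=(np.hypot(Q[...,0]-c0[0],Q[...,1]-c0[1])<.024)&(Q[...,2]>z0)&(Q[...,2]<z1)
    q=Q[m]
    f=least_squares(lambda c:np.hypot(q[:,0]-c[0],q[:,1]-c[1])-r,c0,loss='soft_l1',f_scale=.001)
    return f.x,len(q),np.sqrt(np.mean(f.fun**2))
E
python3 - <<'E'
from kin import *
a=cur(); G=a[:3,3]-a[:3,2]*.019; foot_z=G[2]-H; pred=G[:2]-xl[:2]*.0023
print('G',G,'pred',pred,'foot z',foot_z)
Q=cloud('side',np.load('s3.npz')['d'])
for lo in(.01,.02,.03): print(tubefit(Q,pred,foot_z+lo,foot_z+lo+.012))
Qt=cloud('top',np.load('t3.npz')['d'])
m=(np.hypot(Qt[...,0]-pred[0],Qt[...,1]-pred[1])<.028)&(Qt[...,2]>foot_z+.07)&(Qt[...,2]<foot_z+.1); q=Qt[m]; print(len(q),q.min(0),q.max(0),np.median(q,0))
print('pocket',pocket(1,-1))
# pocket circle check from first top image: dark ring px
E
```

```text
G [ 0.63993242 -0.09487669  0.16005497] pred [ 0.63779273 -0.09572033] foot z 0.10305496808544645
(array([ 0.6378113 , -0.09490582]), 42, np.float64(0.0012297702543323076))
(array([ 0.63803473, -0.09482176]), 35, np.float64(0.0009029900470544325))
(array([ 0.63819367, -0.09512537]), 34, np.float64(0.002037100437467049))
70 [ 0.6198685  -0.11886586  0.17418892] [ 0.66320268 -0.07180273  0.20085594] [ 0.63319905 -0.10308631  0.19352913]
pocket [ 0.64225662 -0.09455353  0.007     ]
```

```bash
python3 - <<'E'
from kin import *
for i in(1,-1):
    for j in(1,-1): P=pocket(i,j);P[2]=.012; u=proj('top',P); print(i,j,((u-[140,150])*5).round(1))
P=np.r_[PC,.03]; print((proj('top',P)-[140,150])*5, proj('side',P)/.64)
a=cur(); R=a[:3,:3]; 
for dz in(-.085,-.0965): print((R.T@[.0042,.0006,dz]*100).round(3))
Q=cloud('side',np.load('side0.npz')['d']); 
m=(np.hypot(Q[...,0]-PC[0],Q[...,1]-PC[1])<.05)&(Q[...,2]>.02); print(len(Q[m]),np.median(Q[m],0),Q[m].min(0),Q[m].max(0))
E
```

```text
1 1 [542.5 150.6]
1 -1 [741.1 122.2]
-1 1 [571.  349.7]
-1 -1 [771.3 320.9]
[657.19951112 233.53262762] [399.4371259  347.27721986]
[4.652 0.104 7.126]
[5.233 0.105 8.118]
352 [ 0.55626925 -0.02756449  0.02904605] [ 0.51177074 -0.07449223  0.02014163] [0.59812357 0.01133276 0.03441577]
```

Call:
drive_tool(rows=[{"tx":0.775,"ty":0.017,"tz":1.19,"ax":0,"ay":0,"az":0,"claw":2},{"tx":0.775,"ty":0.017,"tz":1.19,"ax":0,"ay":0,"az":0,"claw":2},{"tx":0.775,"ty":0.017,"tz":1.19,"ax":0,"ay":0,"az":0,"claw":2},{"tx":0.775,"ty":0.017,"tz":1.19,"ax":0,"ay":0,"az":0,"claw":2},{"tx":0.775,"ty":0.017,"tz":1.19,"ax":0,"ay":0,"az":0,"claw":2},{"tx":0.775,"ty":0.017,"tz":1.19,"ax":0,"ay":0.009,"az":0,"claw":2},{"tx":0,"ty":0,"tz":0,"ax":0,"ay":0,"az":0,"claw":2},{"tx":0,"ty":0,"tz":0,"ax":0,"ay":0,"az":0,"claw":2}])

```text
time_s: 6.18
tcp_pos: [0.6341, -0.099, 0.056]
ee_rot: [[0.804, 0.366, -0.468], [0.317, -0.931, -0.182], [-0.502, -0.002, -0.865]]
wrist_force: [-0.6, -0.6, -2.2]
gripper_width: 0.356
gripper_force: 30.6
```

```bash
python3 - <<'E'
from kin import *
a=cur(); R=a[:3,:3]; G=a[:3,3]-R[:,2]*.019; fz=G[2]-H; pred=G[:2]-xl[:2]*.0023
Q=cloud('side',shot('side','s4')[1]); pk=pocket(1,-1)
print('pred',pred,'fz',fz)
for lo in(.01,.02,.03): print(tubefit(Q,pred,fz+lo,fz+lo+.012))
print(pk, 'd tool',(R.T@np.r_[pk[:2]-pred,pk[2]-fz]*100).round(3)); print(sense()['wrist_force'])
E
```

```text
pred [ 0.64087917 -0.09640333] fz 0.015444652296018845
(array([ 0.6404201, -0.0947938]), 58, np.float64(0.0033953112010275226))
(array([ 0.64063461, -0.09452451]), 32, np.float64(0.0012082938664772095))
(array([ 0.64111802, -0.09485178]), 35, np.float64(0.0026491245007184633))
[ 0.64225662 -0.09455353  0.007     ] d tool [ 0.594 -0.12   0.632]
[ 0.89849514  0.20738463 -2.08594944]
```

Call:
drive_tool(rows=[{"tx":0.14,"ty":-0.07,"tz":-0.05,"ax":0,"ay":0,"az":0,"claw":2},{"tx":0.1,"ty":0,"tz":0.17,"ax":0,"ay":0,"az":0,"claw":2},{"tx":0.1,"ty":0,"tz":0.17,"ax":0,"ay":0,"az":0,"claw":2},{"tx":0.1,"ty":0,"tz":0.17,"ax":0,"ay":0,"az":0,"claw":2},{"tx":0.1,"ty":0,"tz":0.17,"ax":0,"ay":0,"az":0,"claw":2},{"tx":0,"ty":0,"tz":0,"ax":0,"ay":0,"az":0,"claw":2},{"tx":0,"ty":0,"tz":0,"ax":0,"ay":0,"az":0,"claw":2}])

```text
time_s: 6.82
tcp_pos: [0.6361, -0.0977, 0.0498]
ee_rot: [[0.806, 0.366, -0.465], [0.317, -0.931, -0.182], [-0.499, -0.001, -0.866]]
wrist_force: [-0.4, -0.5, -1.0]
gripper_width: 0.356
gripper_force: 30.7
```

Call:
drive_tool(rows=[{"tx":0.05,"ty":0,"tz":0.085,"ax":0,"ay":0,"az":0,"claw":2},{"tx":0.05,"ty":0,"tz":0.085,"ax":0,"ay":0,"az":0,"claw":2},{"tx":0.05,"ty":0,"tz":0.085,"ax":0,"ay":0,"az":0,"claw":2},{"tx":0,"ty":0,"tz":0,"ax":0,"ay":0,"az":0,"claw":2},{"tx":0,"ty":0,"tz":0,"ax":0,"ay":0,"az":0,"claw":2}])

```text
time_s: 7.23
tcp_pos: [0.6355, -0.0981, 0.0486]
ee_rot: [[0.805, 0.366, -0.467], [0.317, -0.931, -0.183], [-0.501, -0.0, -0.865]]
wrist_force: [-3.3, 0.5, 6.4]
gripper_width: 0.357
gripper_force: 30.2
```

```bash
python3 - <<'E'
from kin import *
a=cur(); R=a[:3,:3]; G=a[:3,3]-R[:,2]*.019; print(G[2]-H, sense()['wrist_force'])
p,d=shot('side','s5'); Q=cloud('side',d); print(tubefit(Q,pocket(1,-1)[:2],.027,.045))
E
```

```text
0.008064797453364018 [-3.34804616  0.51391386  6.42184672]
(array([ 0.64301582, -0.09268556]), 39, np.float64(0.0012016544456348549))
```

Call:
drive_tool(rows=[{"tx":0,"ty":0,"tz":-0.05,"ax":0,"ay":0,"az":0,"claw":3.6},{"tx":0,"ty":0,"tz":0,"ax":0,"ay":0,"az":0,"claw":4.5},{"tx":0,"ty":0,"tz":0,"ax":0,"ay":0,"az":0,"claw":5.5},{"tx":0,"ty":0,"tz":0,"ax":0,"ay":0,"az":0,"claw":5.5},{"tx":0,"ty":0,"tz":-2,"ax":0,"ay":0,"az":0,"claw":5.5},{"tx":0,"ty":0,"tz":-3,"ax":0,"ay":0,"az":0,"claw":5.5},{"tx":0,"ty":0,"tz":-3,"ax":0,"ay":0,"az":0,"claw":5.5},{"tx":-1,"ty":0,"tz":-3,"ax":0,"ay":0,"az":0,"claw":5.5},{"tx":-1,"ty":0,"tz":-3,"ax":0,"ay":0,"az":0,"claw":5.5},{"tx":0,"ty":0,"tz":0,"ax":0,"ay":0,"az":0,"claw":5.5}])

```text
time_s: 8.12
tcp_pos: [0.6891, -0.0784, 0.185]
ee_rot: [[0.812, 0.367, -0.453], [0.318, -0.93, -0.184], [-0.489, 0.005, -0.872]]
wrist_force: [-0.2, 0.2, 1.5]
gripper_width: 0.632
gripper_force: 0.0
```

```bash
python3 - <<'E'
from kin import *
p,d=shot('side','s6'); Q=cloud('side',d)
for lo in(.02,.035,.05,.065): print(tubefit(Q,pocket(1,-1)[:2],lo,lo+.015))
print(pocket(1,-1))
m=(np.hypot(*(Q[...,:2]-pocket(1,-1)[:2]).transpose(2,0,1))<.022)&(Q[...,2]>.08); print('rim z',np.percentile(Q[m][:,2],[50,90]))
a=cur(); print(a[:3,3]); steps(a,grasp(1,1,.1),'next')
E
```

```text
(array([ 0.64282953, -0.09326797]), 37, np.float64(0.0016607694355063771))
(array([ 0.64065975, -0.09388969]), 33, np.float64(0.001045915386549352))
(array([ 0.63902695, -0.09384147]), 36, np.float64(0.0013531362535589009))
(array([ 0.63746642, -0.09495215]), 41, np.float64(0.001884289954129214))
[ 0.64225662 -0.09455353  0.007     ]
rim z [0.09765891 0.10173247]
[ 0.68772386 -0.0781658   0.1819653 ]
next N 12 t [-0.406 -3.479 -0.209] a [ 0.0002  0.0428 -0.0001]
```

```bash
python3 - <<'E'
from kin import *
p=np.load('s6.npz')['p']; u=proj('side',pocket(1,-1)).round().astype(int); print(u)
pt,dt=shot('top','t6'); ut=proj('top',pocket(1,-1)).round().astype(int); print(ut)
f=lambda im,c,w:cv2.resize(im[c[1]-w:c[1]+w,c[0]-w:c[0]+w],(400,400),interpolation=cv2.INTER_CUBIC)
cv2.imwrite('pics/c6.png',np.hstack([f(p,u-[0,15],35),f(pt,ut,25)])[...,::-1])
E
```

```text
[291 224]
[288 175]
```

View pics/c6.png

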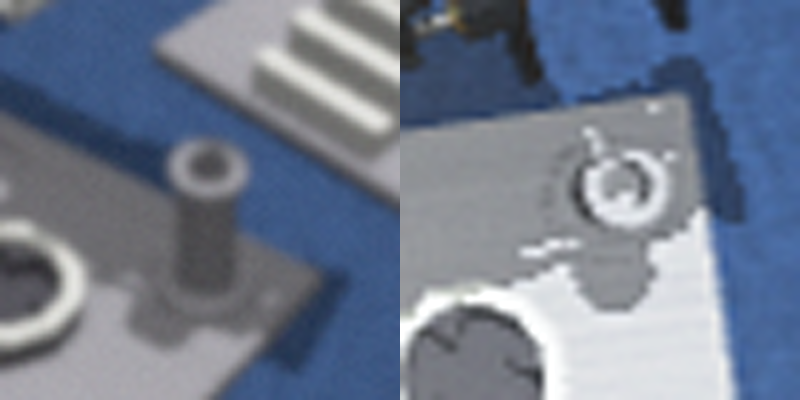

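```bash
python3 - <<'E'
from kin import *
pk=pocket(1,-1)
for nm,c0,sc,px in(('top',np.array([288,175]),8,(624-400,187)),('side',np.array([291,209]),400/70,(208,168))):
    w=200/sc; m=(np.array(px)+.5)/sc-.5+c0-w
    print(nm,'seen',m,'upright pred',proj(nm,pk+[0,0,.09]), 'per mm x',proj(nm,pk+[.01,0,.09])-proj(nm,pk+[0,0,.09]))
    print(plane(nm,*m,.097)-pk)
E
```

```text
top seen [290.5625 172.9375] upright pred [289.91019773 171.31351412] per mm x [ 0.01360647 -2.79861105]
[-0.00577048 -0.00233557  0.09      ]
side seen [291.9875 202.9875] upright pred [293.03115365 201.69059177] per mm x [ 2.37365866 -1.63988972]
[-0.00616381 -0.00161743  0.09      ]
```

The sleeve leans about 4-5° toward the robot: its rim is at top px (290.6,172.9) against (289.9,171.3) if upright. That means its far flange edge is caught on the pocket rim, so I'll regrip and draw it back about 3 mm.

```bash
python3 - <<'E'
from kin import *
R=Rt(-30); a=cur()
B=T(R,[.6365,-.0977,.0495]); up=B.copy(); up[:3,3]-=R[:,2]*.13
steps(a,up,'to up'); steps(up,B,'in')
E
```

```text
to up N 1 t [ 1.858 -0.002  0.932] a [-0.0007 -0.0049 -0.0007]
in N 4 t [0.   0.   3.25] a [-0. -0.  0.]
```

Call:
drive_tool(rows=[{"tx":0.93,"ty":0,"tz":0.47,"ax":0,"ay":-0.005,"az":0,"claw":5.5},{"tx":0.93,"ty":0,"tz":0.47,"ax":0,"ay":0,"az":0,"claw":5.5},{"tx":0,"ty":0,"tz":3,"ax":0,"ay":0,"az":0,"claw":5.5},{"tx":0,"ty":0,"tz":3,"ax":0,"ay":0,"az":0,"claw":5.5},{"tx":0,"ty":0,"tz":3,"ax":0,"ay":0,"az":0,"claw":5.5},{"tx":0,"ty":0,"tz":3,"ax":0,"ay":0,"az":0,"claw":5.5},{"tx":0,"ty":0,"tz":0,"ax":0,"ay":0,"az":0,"claw":5.5},{"tx":0,"ty":0,"tz":0,"ax":0,"ay":0,"az":0,"claw":5.5}])

```text
time_s: 8.88
tcp_pos: [0.638, -0.0967, 0.0543]
ee_rot: [[0.8, 0.366, -0.475], [0.316, -0.931, -0.184], [-0.509, -0.002, -0.86]]
wrist_force: [-0.0, 0.7, 1.5]
gripper_width: 0.633
gripper_force: 0.0
```

Call:
drive_tool(rows=[{"tx":0,"ty":0,"tz":0,"ax":0,"ay":0,"az":0,"claw":2},{"tx":0,"ty":0,"tz":0,"ax":0,"ay":0,"az":0,"claw":2},{"tx":0,"ty":0,"tz":0,"ax":0,"ay":0,"az":0,"claw":2},{"tx":0,"ty":0,"tz":0,"ax":0,"ay":0,"az":0,"claw":2},{"tx":-0.09,"ty":0,"tz":0.05,"ax":0,"ay":0,"az":0,"claw":2},{"tx":-0.09,"ty":0,"tz":0.05,"ax":0,"ay":0,"az":0,"claw":2},{"tx":-0.09,"ty":0,"tz":0.05,"ax":0,"ay":0,"az":0,"claw":2},{"tx":0,"ty":0,"tz":0,"ax":0,"ay":0,"az":0,"claw":2},{"tx":0,"ty":0,"tz":0,"ax":0,"ay":0,"az":0,"claw":2}])

```text
time_s: 9.63
tcp_pos: [0.6379, -0.097, 0.0585]
ee_rot: [[0.805, 0.367, -0.466], [0.317, -0.93, -0.184], [-0.501, 0.0, -0.865]]
wrist_force: [2.7, 3.9, 5.2]
gripper_width: 0.349
gripper_force: 30.0
```

Call:
drive_tool(rows=[{"tx":0,"ty":0,"tz":0,"ax":0,"ay":0,"az":0,"claw":2},{"tx":0,"ty":0,"tz":0,"ax":0,"ay":0,"az":0,"claw":2},{"tx":0,"ty":0,"tz":0,"ax":0,"ay":0,"az":0,"claw":2}])

```text
time_s: 9.88
tcp_pos: [0.6379, -0.0971, 0.0585]
ee_rot: [[0.805, 0.367, -0.466], [0.317, -0.93, -0.184], [-0.501, 0.0, -0.865]]
wrist_force: [2.4, 2.4, 5.5]
gripper_width: 0.345
gripper_force: 30.0
```

```bash
python3 - <<'E'
from kin import *
s=sense(); print(s['wrist_force'],s['moment'],s['gripper_width']*.087)
p,d=shot('side','s7'); Q=cloud('side',d)
for lo in(.02,.03,.04): print(tubefit(Q,pocket(1,-1)[:2],lo,lo+.012))
u=np.array([291,209]); w=35
cv2.imwrite('pics/c7.png',cv2.resize(p[u[1]-w:u[1]+w,u[0]-w:u[0]+w],(500,500),interpolation=cv2.INTER_CUBIC)[...,::-1])
E
```

```text
[2.36260528 2.40489207 5.48927268] [ 0.82564943 -0.84952625 -0.25099417] 0.03004450416663889
(array([ 0.64177068, -0.09438597]), 34, np.float64(0.0021467509632967507))
(array([ 0.63998799, -0.09469771]), 22, np.float64(0.0008312360187480579))
(array([ 0.63858286, -0.09493518]), 27, np.float64(0.0010452324535709077))
```

View pics/c7.png

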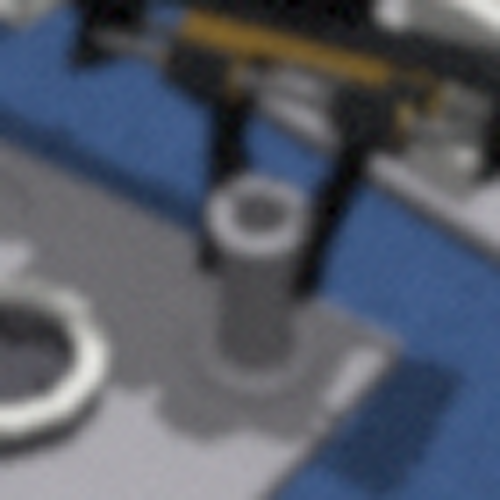

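Call:
drive_tool(rows=[{"tx":-0.5,"ty":0,"tz":-0.87,"ax":0,"ay":0,"az":0,"claw":2},{"tx":-0.5,"ty":0,"tz":-0.87,"ax":0,"ay":0,"az":0,"claw":2},{"tx":-0.5,"ty":0,"tz":-0.87,"ax":0,"ay":0,"az":0,"claw":2},{"tx":0,"ty":0,"tz":0,"ax":0,"ay":0,"az":0,"claw":2},{"tx":0,"ty":0,"tz":0,"ax":0,"ay":0,"az":0,"claw":2},{"tx":0,"ty":0,"tz":0,"ax":0,"ay":0,"az":0,"claw":2}])

```text
time_s: 10.43
tcp_pos: [0.6365, -0.0974, 0.0869]
ee_rot: [[0.804, 0.365, -0.47], [0.316, -0.931, -0.183], [-0.504, -0.001, -0.864]]
wrist_force: [0.1, 0.8, -1.9]
gripper_width: 0.347
gripper_force: 30.0
```

```bash
cat >> kin.py <<'E'
def axisfit(Q,foot0,ax0=(0,0,1),lo=.008,hi=.083,r=.015,skip=None):
    "fit vertical-ish cylinder r: returns xy at foot0 z and slopes"
    q=Q.reshape(-1,3); h=q[:,2]-foot0[2]; m=(h>lo)&(h<hi)&(np.hypot(q[:,0]-foot0[0],q[:,1]-foot0[1])<.030); 
    if skip: m&=~((h>skip[0])&(h<skip[1]))
    q=q[m]; h=h[m]
    def res(v):
        a=np.array([v[2],v[3],1.]); a/=np.linalg.norm(a); w=q-[v[0],v[1],foot0[2]]; return np.linalg.norm(w-np.outer(w@a,a),axis=1)-r
    f=least_squares(res,[foot0[0],foot0[1],0,0],loss='soft_l1',f_scale=.001); return f.x,len(q),np.median(abs(f.fun))
E
python3 - <<'E'
from kin import *
s=sense(); print(s['wrist_force'],s['tcp_pos'])
Q=cloud('side',shot('side','s8')[1]); Q6=cloud('side',np.load('s6.npz')['d'])
pk=pocket(1,-1)
print('released',axisfit(Q6,pk)); Q3=cloud('side',np.load('s3.npz')['d'])
print('s3',axisfit(Q3,[.638,-.095,.103],hi=.04))
for hi in(.035,.045): print('now',axisfit(Q,pk+[0,0,.03],hi=hi))
# rim centre
p=np.load('s8.npz')['p']; u=proj('side',pk+[0,0,.115]).astype(int); w=30; pt,_=shot('top','t8'); ut=proj('top',pk+[0,0,.115]).astype(int); print(u,ut)
f=lambda im,c,w:cv2.resize(im[c[1]-w:c[1]+w,c[0]-w:c[0]+w],(400,400),interpolation=cv2.INTER_CUBIC)
cv2.imwrite('pics/c8.png',np.hstack([f(p,u+[0,8],w),f(pt,ut,20)])[...,::-1])
E
```

```text
[ 0.07862666  0.82610088 -1.89583583] [ 0.63654521 -0.09737232  0.08686066]
released (array([ 0.64442619, -0.09340513, -0.10457148, -0.02221979]), 246, np.float64(0.0012138624890754204))
s3 (array([ 0.63677696, -0.09581167,  0.04835026,  0.0278821 ]), 123, np.float64(0.0011135062611478432))
now (array([ 0.64089987, -0.09726465, -0.12685392,  0.08557332]), 124, np.float64(0.0018791906468689171))
now (array([ 0.64030478, -0.09661067, -0.09467839,  0.04703755]), 147, np.float64(0.0014498818713844716))
[293 194] [290 170]
```

View pics/c8.png

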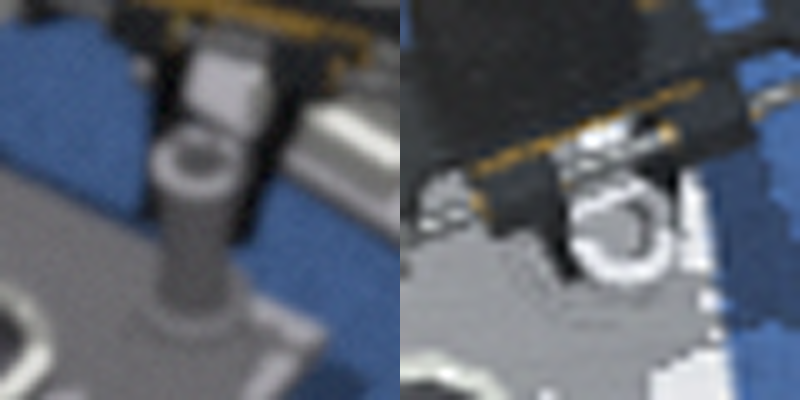

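```bash
cat >> kin.py <<'E'
def tri(ut,us):
    o1,d1=ray('top',*ut);o2,d2=ray('side',*us); d1/=np.linalg.norm(d1);d2/=np.linalg.norm(d2)
    A=np.c_[d1,-d2]; s=np.linalg.lstsq(A,o2-o1,rcond=None)[0]; a=o1+s[0]*d1;b=o2+s[1]*d2; return (a+b)/2,np.linalg.norm(a-b)
E
python3 - <<'E'
from kin import *
print(tri((291.75,172.7),(292.3,196.3)))
Q=cloud('side',np.load('s8.npz')['d']); 
for z in np.arange(.03,.09,.01):
    m=(np.hypot(Q[...,0]-.64,Q[...,1]+.096)<.033)&(abs(Q[...,2]-z)<.005); q=Q[m]; print(round(z,3),len(q),np.median(q,0).round(4) if len(q) else '')
E
```

```text
(array([ 0.63312696, -0.09850421,  0.12516353]), np.float64(0.0011456172296602418))
0.03 0 
0.04 62 [ 0.6229 -0.1053  0.0431]
0.05 82 [ 0.6335 -0.1038  0.0472]
0.06 22 [ 0.626  -0.1028  0.0589]
0.07 23 [ 0.6271 -0.1072  0.0685]
0.08 27 [ 0.6249 -0.1045  0.0797]
```

Call:
drive_tool(rows=[{"tx":0,"ty":0,"tz":0,"ax":0,"ay":-0.043,"az":0,"claw":2},{"tx":0.29,"ty":-0.06,"tz":-0.16,"ax":0,"ay":-0.042,"az":0,"claw":2},{"tx":0.29,"ty":-0.06,"tz":-0.16,"ax":0,"ay":0,"az":0,"claw":2},{"tx":0,"ty":0,"tz":0,"ax":0,"ay":0,"az":0,"claw":2},{"tx":0,"ty":0,"tz":0,"ax":0,"ay":0,"az":0,"claw":2},{"tx":0,"ty":0,"tz":0,"ax":0,"ay":0,"az":0,"claw":2}])

```text
time_s: 11.03
tcp_pos: [0.6425, -0.0939, 0.0868]
ee_rot: [[0.762, 0.366, -0.535], [0.3, -0.931, -0.209], [-0.575, -0.001, -0.818]]
wrist_force: [-0.1, -0.2, -1.7]
gripper_width: 0.346
gripper_force: 30.0
```

```bash
cat >> kin.py <<'E'
def ell(im,c,w,mode,lo=None):
    pass
E
python3 - <<'E'
from kin import *
s=sense(); print(s['wrist_force'],s['tcp_pos'])
p,d=shot('side','s9'); Q=cloud('side',d); pk=pocket(1,-1)
z=.0375
for hi in(.035,.045): print('now',axisfit(Q,np.r_[pk[:2],z],hi=hi))
pt,dt=shot('top','t9'); Qt=cloud('top',dt)
# rim ring in top: bright pixels near predicted rim ; rim/top points in both clouds
for nm,q in(('side',Q),('top',Qt)):
    m=(np.hypot(q[...,0]-pk[0],q[...,1]-pk[1])<.028)&(q[...,2]>.118)&(q[...,2]<.134); v,u=np.nonzero(m); print(nm,len(u),u.min(),u.max(),v.min(),v.max(),np.median(q[m],0))
# flange in side view: points of flange height
m=(np.hypot(Q[...,0]-pk[0],Q[...,1]-pk[1])<.036)&(abs(Q[...,2]-.040)<.006); v,u=np.nonzero(m); print('flange px',u.min(),u.max(),v.min(),v.max(), 'pred centre',proj('side',np.r_[pk[:2],.041]))
f=lambda im,c,w:cv2.resize(im[c[1]-w:c[1]+w,c[0]-w:c[0]+w],(400,400),interpolation=cv2.INTER_CUBIC)
cv2.imwrite('pics/c9.png',np.hstack([f(p,(293,208),35),f(pt,(290,170),20)])[...,::-1])
E
```

```text
[-0.10709225 -0.20553413 -1.73542457] [ 0.6424906  -0.09390198  0.08681946]
now (array([ 0.63910916, -0.09387699,  0.12102469,  0.07551231]), 110, np.float64(0.0015644724138753046))
now (array([ 0.64047889, -0.09297983,  0.0462479 ,  0.02219226]), 138, np.float64(0.0012993855263566962))
side 142 286 303 187 199 [ 0.64649032 -0.09608355  0.12711153]
top 78 283 296 163 175 [ 0.64661403 -0.09619845  0.12726696]
flange px 283 300 211 222 pred centre [291.84633344 216.07358891]
```

View pics/c9.png

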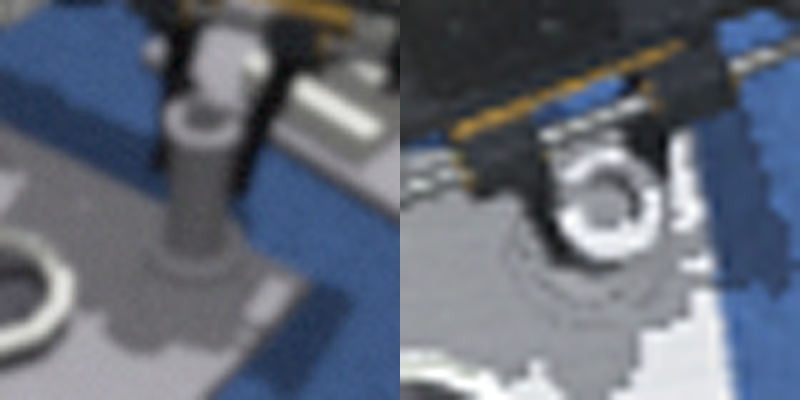

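```bash
python3 - <<'E'
from kin import *
r,e=tri((290.35,170.35),(293.1,193.6)); print('rim',r,e,'pocket',pocket(1,-1))
for uv in((292.0,216.5),): print('flange top at z=.043',plane('side',*uv,r[2]-.084))
E
```

```text
rim [ 0.64123788 -0.09365254  0.12705962] 0.0006001604198134716 pocket [ 0.64225662 -0.09455353  0.007     ]
flange top at z=.043 [ 0.63957425 -0.09740106  0.04305962]
```

Call:
drive_tool(rows=[{"tx":0.29,"ty":0.01,"tz":0.37,"ax":0,"ay":0,"az":0,"claw":2},{"tx":0.29,"ty":0.01,"tz":0.37,"ax":0,"ay":0,"az":0,"claw":2},{"tx":0.29,"ty":0.01,"tz":0.37,"ax":0,"ay":0,"az":0,"claw":2},{"tx":0.29,"ty":0.01,"tz":0.37,"ax":0,"ay":0,"az":0,"claw":2},{"tx":0.29,"ty":0.01,"tz":0.37,"ax":0,"ay":0,"az":0,"claw":2},{"tx":0.27,"ty":0,"tz":0.36,"ax":0,"ay":0,"az":0,"claw":2},{"tx":0,"ty":0,"tz":0,"ax":0,"ay":0,"az":0,"claw":2},{"tx":0,"ty":0,"tz":0,"ax":0,"ay":0,"az":0,"claw":2},{"tx":0,"ty":0,"tz":0,"ax":0,"ay":0,"az":0,"claw":2}])

```text
time_s: 11.88
tcp_pos: [0.6439, -0.094, 0.0598]
ee_rot: [[0.761, 0.366, -0.536], [0.299, -0.931, -0.21], [-0.576, -0.001, -0.818]]
wrist_force: [-2.1, -0.7, 4.3]
gripper_width: 0.347
gripper_force: 30.0
```

Call:
drive_tool(rows=[{"tx":-0.04,"ty":0,"tz":0.03,"ax":0,"ay":0,"az":0,"claw":2},{"tx":-0.04,"ty":0,"tz":0.03,"ax":0,"ay":0,"az":0,"claw":2},{"tx":-0.04,"ty":0,"tz":0.03,"ax":0,"ay":0,"az":0,"claw":2},{"tx":-0.04,"ty":0,"tz":0.03,"ax":0,"ay":0,"az":0,"claw":2},{"tx":0,"ty":0,"tz":0,"ax":0,"ay":0,"az":0,"claw":2},{"tx":0,"ty":0,"tz":0,"ax":0,"ay":0,"az":0,"claw":2}])

```text
time_s: 12.38
tcp_pos: [0.6422, -0.0946, 0.0588]
ee_rot: [[0.761, 0.366, -0.536], [0.3, -0.931, -0.21], [-0.575, -0.001, -0.818]]
wrist_force: [-3.1, -1.6, 3.8]
gripper_width: 0.347
gripper_force: 30.0
```

Call:
drive_tool(rows=[{"tx":-0.02,"ty":0,"tz":0.06,"ax":0,"ay":0,"az":0,"claw":2},{"tx":-0.02,"ty":0,"tz":0.06,"ax":0,"ay":0,"az":0,"claw":2},{"tx":-0.02,"ty":0,"tz":0.06,"ax":0,"ay":0,"az":0,"claw":2},{"tx":0,"ty":0,"tz":0,"ax":0,"ay":0,"az":0,"claw":2},{"tx":0,"ty":0,"tz":0,"ax":0,"ay":0,"az":0,"claw":2}])

```text
time_s: 12.8
tcp_pos: [0.6408, -0.0951, 0.0579]
ee_rot: [[0.761, 0.366, -0.536], [0.3, -0.931, -0.21], [-0.575, -0.001, -0.818]]
wrist_force: [-3.4, -0.5, 5.7]
gripper_width: 0.349
gripper_force: 30.0
```

```bash
python3 - <<'E'
from kin import *
s=sense(); print(s['wrist_force'],s['tcp_pos'])
p,d=shot('side','s10'); Q=cloud('side',d); pk=pocket(1,-1)
for hi in(.04,.05): print('now',axisfit(Q,pk,hi=hi))
E
```

```text
[-3.38580129 -0.5424384   5.65959506] [ 0.64078316 -0.09513402  0.05786035]
now (array([ 0.64258267, -0.09460738, -0.035209  ,  0.06982106]), 140, np.float64(0.0021999165186100548))
now (array([ 0.64279904, -0.09339611, -0.04345556,  0.00657252]), 165, np.float64(0.0017710937758530047))
```

Call:
drive_tool(rows=[{"tx":0,"ty":0,"tz":0,"ax":0,"ay":0,"az":0,"claw":3.6},{"tx":0,"ty":0,"tz":0,"ax":0,"ay":0,"az":0,"claw":4.5},{"tx":0,"ty":0,"tz":0,"ax":0,"ay":0,"az":0,"claw":5.5},{"tx":0,"ty":0,"tz":0,"ax":0,"ay":0,"az":0,"claw":5.5},{"tx":0,"ty":0,"tz":-2,"ax":0,"ay":0,"az":0,"claw":5.5},{"tx":0,"ty":0,"tz":-3,"ax":0,"ay":0,"az":0,"claw":5.5},{"tx":0,"ty":0,"tz":-3,"ax":0,"ay":0,"az":0,"claw":5.5},{"tx":-1,"ty":0,"tz":-3,"ax":0,"ay":0,"az":0,"claw":5.5},{"tx":-1,"ty":0,"tz":-3,"ax":0,"ay":0,"az":0,"claw":5.5},{"tx":0,"ty":0,"tz":0,"ax":0,"ay":0,"az":0,"claw":5.5}])

```text
time_s: 13.68
tcp_pos: [0.7043, -0.0713, 0.1895]
ee_rot: [[0.769, 0.367, -0.524], [0.301, -0.93, -0.211], [-0.565, 0.005, -0.825]]
wrist_force: [-0.3, -0.6, 1.7]
gripper_width: 0.636
gripper_force: 0.0
```

```bash
python3 - <<'E'
from kin import *
p,d=shot('side','s11'); Q=cloud('side',d); pk=pocket(1,-1); print('rel',axisfit(Q,pk),pk)
pt,dt=shot('top','t11')
# rim centroid by brightness-free method: top cloud points above .085
Qt=cloud('top',dt)
for nm,q,pp in(('side',Q,p),('top',Qt,pt)):
    m=(np.hypot(q[...,0]-pk[0],q[...,1]-pk[1])<.03)&(q[...,2]>.086)&(q[...,2]<.106); v,u=np.nonzero(m); c=((u.min()+u.max())/2,(v.min()+v.max())/2); print(nm,len(u),c,'upright pred',proj(nm,pk+[0,0,.09]),plane(nm,*c,.097)-pk)
a=cur(); print(a[:3,3]); steps(a,grasp(1,1,.1),'next')
f=lambda im,c,w:cv2.resize(im[c[1]-w:c[1]+w,c[0]-w:c[0]+w],(400,400),interpolation=cv2.INTER_CUBIC)
cv2.imwrite('pics/c11.png',np.hstack([f(p,(291,209),35),f(pt,(290,172),20)])[...,::-1])
E
```

```text
rel (array([ 0.64491458, -0.09232436, -0.11194245, -0.04030766]), 245, np.float64(0.0011989881704617868)) [ 0.64225662 -0.09455353  0.007     ]
side 117 (np.float64(291.5), np.float64(203.5)) upright pred [293.03115365 201.69059177] [-0.00873782 -0.0021078   0.09      ]
top 59 (np.float64(290.0), np.float64(172.5)) upright pred [289.91019773 171.31351412] [-0.00423201 -0.00033813  0.09      ]
[ 0.70166395 -0.07112585  0.18426301]
next N 12 t [-0.535 -3.468 -0.123] a [-0.0001  0.0507 -0.    ]
```

```bash
cat > sil.py <<'E'
from kin import *
def sil(fn,pk):
    p=np.load(fn+'.npz')['p']; g=cv2.GaussianBlur(p.astype(np.float32).mean(-1),(0,0),.8)
    b=proj('side',pk+[0,0,.022]);t=proj('side',pk+[0,0,.076]); rows=np.arange(int(np.ceil(t[1])),int(b[1])+1); L=[];Rr=[]
    for v in rows:
        c=b[0]+(t[0]-b[0])*(v-b[1])/(t[1]-b[1]); x=np.arange(c-11,c+11,.1); pr=cv2.remap(g,x[None].astype(np.float32),np.full((1,len(x)),v,np.float32),1)[0]; gr=np.gradient(pr)
        h=len(x)//2; wl=gr[10:h-25]; wr=gr[h+25:-10]
        L.append(x[10+np.argmin(wl)]); Rr.append(x[h+25+np.argmax(abs(wr))])
    L=np.array(L);Rr=np.array(Rr); 
    def rob(y):
        k=np.ones(len(y),bool)
        for _ in range(4): f=np.polyfit(rows[k],y[k],1); k=abs(np.polyval(f,rows)-y)<.8
        return f,k.sum()
    return rows,L,Rr,rob(L),rob(Rr),rob((L+Rr)/2),(b,t)
E
python3 - <<'E'
from sil import *
pk=pocket(1,-1)
for fn in('s6','s11'):
    rows,L,Rr,a,b,c,bt=sil(fn,pk); print(fn,rows[0],rows[-1],L.round(1),Rr.round(1)); print(a,b,c)
def slope(tx,ty):
    b=proj('side',pk+[.022*tx,.022*ty,.022]);t=proj('side',pk+[.076*tx,.076*ty,.076]); return (t[0]-b[0])/(t[1]-b[1])
print('upright',slope(0,0),'leaned -xl .1',slope(-.093,-.037)); print(bt)
for fn in('s6','s11'):
    Q=cloud('side',np.load(fn+'.npz')['d'])
    for lo,hi in((.02,.07),(.025,.06)): print(fn,lo,hi,axisfit(Q,pk,lo=lo,hi=hi))
E
```

```text
s6 206 219 [282.7 282.8 284.6 285.2 286.6 286.3 286.5 286.2 286.4 286.6 286.5 286.2
 286.4 286.1] [298.2 297.3 295.5 297.2 297.5 297.3 297.5 297.3 296.4 296.7 296.5 296.2
 296.5 296.1]
(array([1.44097079e-01, 2.55348905e+02]), np.int64(10)) (array([-1.34283702e-01,  3.25555506e+02]), np.int64(13)) (array([-5.60128110e-02,  3.03540254e+02]), np.int64(11))
s11 206 219 [282.7 282.8 283.6 286.3 286.5 286.3 286.5 286.2 286.5 286.2 285.6 285.8
 286.4 286.1] [297.2 297.3 296.5 300.2 299.1 299.4 302.1 299.2 299.4 300.1 296.5 296.2
 296.4 296.1]
(array([-4.6012811e-02,  2.9606389e+02]), np.int64(11)) (array([  0.48527061, 197.06629631]), np.int64(4)) (array([-2.38838312e-01,  3.43257043e+02]), np.int64(8))
upright -0.08237644740770765 leaned -xl .1 -0.0362692627854878
(array([291.60218765, 219.03737042]), array([292.72770627, 205.37425849]))
s6 0.02 0.07 (array([ 0.64488605, -0.09252654, -0.10846895, -0.03011658]), 115, np.float64(0.0007317574834114753))
s6 0.025 0.06 (array([ 0.64515774, -0.09331906, -0.11626577, -0.01275049]), 80, np.float64(0.0007283979111602839))
s11 0.02 0.07 (array([ 0.64531188, -0.0909125 , -0.113874  , -0.057953  ]), 114, np.float64(0.0007172033049890024))
s11 0.025 0.06 (array([ 0.64517542, -0.09182121, -0.11357916, -0.03876167]), 79, np.float64(0.0007651117964083184))sil.py:12: RankWarning: Polyfit may be poorly conditioned
  for _ in range(4): f=np.polyfit(rows[k],y[k],1); k=abs(np.polyval(f,rows)-y)<.8
```

```bash
python3 - <<'E'
from kin import *
B=np.c_[sl,yv,n]
for fn in('side0','s11'):
    Q=(cloud('side',np.load(fn+'.npz')['d'])-C)@B
    for i,j in((1,1),(1,-1),(-1,1),(-1,-1)):
        f0=np.array([-.0065+.045*i,.045*j,0]); r=axisfit(Q,f0,lo=.02,hi=.07); x=r[0]; print(fn,i,j,((x[:2]-f0[:2])*1000).round(1),x[2:].round(3),r[1:], 'slope world -> ',)
# view side camera look dir horizontally
E
```

```text
side0 1 1 [2.2 3. ] [-0.042 -0.026] (88, np.float64(0.0009020401090512938)) slope world -> 
side0 1 -1 [3.2 3.8] [-0.062 -0.041] (88, np.float64(0.0009284763638897874)) slope world -> 
side0 -1 1 [2.4 2.5] [-0.049 -0.018] (94, np.float64(0.0005646887568895899)) slope world -> 
side0 -1 -1 [2.5 1.7] [-0.05  -0.003] (96, np.float64(0.0006657807612246271)) slope world -> 
s11 1 1 [2.3 2.8] [-0.042 -0.009] (94, np.float64(0.000565938065732156)) slope world -> 
s11 1 -1 [4.8 9.9] [0.139 0.06 ] (23, np.float64(0.0012612268369532609)) slope world -> 
s11 -1 1 [2.4 2.4] [-0.046 -0.017] (96, np.float64(0.0006164378764554916)) slope world -> 
s11 -1 -1 [2.6 3. ] [-0.048 -0.034] (91, np.float64(0.0008421210585314344)) slope world ->
```

View pics/c11.png

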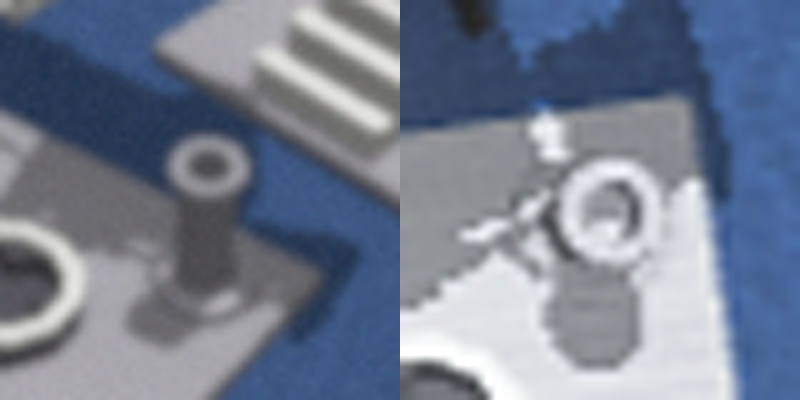

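```bash
python3 - <<'E'
from kin import *
Q=cloud('side',np.load('side0.npz')['d']); 
L=(Q[...,:2]-PC); a=L@ex;b=L@ey
m=(abs(a)<.11)&(abs(b)<.11)&(np.hypot(a,b)>.055)&(Q[...,2]<.03); q=Q[m]
A=np.c_[q[:,0]-PC[0],q[:,1]-PC[1],np.ones(len(q))]; print(np.linalg.lstsq(A,q[:,2],rcond=None)[0],len(q))
Q=cloud('top',np.load('top0.npz')['d']); 
L=(Q[...,:2]-PC); a=L@ex;b=L@ey
m=(abs(a)<.11)&(abs(b)<.11)&(np.hypot(a,b)>.055)&(Q[...,2]<.03); q=Q[m]
A=np.c_[q[:,0]-PC[0],q[:,1]-PC[1],np.ones(len(q))]; print(np.linalg.lstsq(A,q[:,2],rcond=None)[0],len(q))
E
```

```text
[-7.66345155e-04 -8.60672675e-05  1.13899900e-02] 3250
[-0.00070586 -0.00152877  0.01042639] 2795
```

The top view puts the rim about 5.7 mm off toward the robot, so the seat is doubtful. I'll regrip with the tool vertical and the fingers closing along the lean direction, which forces the sleeve upright and gives its offset by feel.

```bash
cat >> kin.py <<'E'
RV=np.c_[yv,xl,[0,0,-1.]]
RW=np.c_[-yv,-xl,[0,0,-1.]]
def vert(R,i,j,up=0,off=(0,0)): return T(R,pocket(i,j)+[off[0],off[1],H+up-.019])
E
python3 - <<'E'
from kin import *
q=fit(load()+[(sense()['joints'],cur())]).x; j0=sense()['joints']; print(j0.round(0))
for nm,R in(('RV',RV),('RW',RW)):
  for i,j in((1,-1),(1,1),(-1,-1),(-1,1)):
    for M in (vert(R,i,j,.12),vert(R,i,j)):
        x,e,a=ik(M,q,j0+[0,0,0,0,0,-90 if nm=='RV' else 70]); print(nm,i,j,x.round(0),round(e,2),round(a,2))
a=cur()
steps(a,vert(RV,1,-1,.12,(-.003,-.001)),'RV');steps(a,vert(RW,1,-1,.12,(-.003,-.001)),'RW')
E
```

```text
[  10.   51.   36.    7. -110.  102.]
RV 1 -1 [   6.   34.    5.   -0.  -62. -165.] 0.0 0.0
RV 1 -1 [   6.   54.   13.   -0.  -48. -165.] 0.0 0.0
RV 1 1 [  20.   32.    1.   -1.  -59. -177.] 0.18 0.9
RV 1 1 [  20.   54.    9.   -1.  -45. -177.] 0.13 0.75
RV -1 -1 [   5.   27.  -16.   -0.  -48. -164.] 0.0 0.0
RV -1 -1 [   5.   56.   -5.   -0.  -29. -164.] 0.0 0.0
RV -1 1 [  23.   26.  -20.   -3.  -44. -177.] 0.55 2.67
RV -1 1 [  23.   58.   -9.   -4.  -23. -177.] 0.2 1.65
RW 1 -1 [  6.  34.   5.  -0. -62.  15.] 0.0 0.0
RW 1 -1 [  6.  54.  13.  -0. -48.  15.] 0.0 0.0
RW 1 1 [ 20.  32.   1.  -0. -59.   1.] 0.0 0.0
RW 1 1 [ 20.  54.   9.  -0. -45.   1.] 0.0 0.0
RW -1 -1 [  5.  27. -16.  -0. -48.  16.] 0.0 0.0
RW -1 -1 [  5.  56.  -5.  -0. -29.  16.] 0.0 0.0
RW -1 1 [ 24.  26. -21.  -0. -43.  -3.] 0.0 0.0
RW -1 1 [ 24.  58.  -9.  -0. -23.  -3.] 0.0 0.0
RV N 15 t [-0.302 -0.307  0.268] a [-0.0318  0.0317 -0.1012]
RW N 15 t [-0.304  0.305  0.268] a [0.0317 0.0318 0.1012]
```

Call:
drive_tool(rows=[{"tx":-0.3,"ty":0.305,"tz":0.1,"ax":0.0317,"ay":0.0318,"az":0.1012,"claw":6},{"tx":-0.3,"ty":0.305,"tz":0.1,"ax":0.0317,"ay":0.0318,"az":0.1012,"claw":6},{"tx":-0.3,"ty":0.305,"tz":0.1,"ax":0.0317,"ay":0.0318,"az":0.1012,"claw":6},{"tx":-0.3,"ty":0.305,"tz":0.1,"ax":0.0317,"ay":0.0318,"az":0.1012,"claw":6},{"tx":-0.3,"ty":0.305,"tz":0.1,"ax":0.0317,"ay":0.0318,"az":0.1012,"claw":6},{"tx":-0.3,"ty":0.305,"tz":0.1,"ax":0.0317,"ay":0.0318,"az":0.1012,"claw":6},{"tx":-0.3,"ty":0.305,"tz":0.1,"ax":0.0317,"ay":0.0318,"az":0.1012,"claw":6},{"tx":-0.3,"ty":0.305,"tz":0.1,"ax":0.0317,"ay":0.0318,"az":0.1012,"claw":6},{"tx":-0.3,"ty":0.305,"tz":0.1,"ax":0.0317,"ay":0.0318,"az":0.1012,"claw":6},{"tx":-0.3,"ty":0.305,"tz":0.1,"ax":0.0317,"ay":0.0318,"az":0.1012,"claw":6}])

```text
time_s: 14.62
tcp_pos: [0.6673, -0.0978, 0.188]
ee_rot: [[0.747, -0.627, -0.222], [-0.637, -0.77, 0.034], [-0.192, 0.116, -0.975]]
wrist_force: [0.5, 1.1, -0.2]
gripper_width: 0.684
gripper_force: 0.0
```

Call:
drive_tool(rows=[{"tx":-0.3,"ty":0.305,"tz":0.1,"ax":0.0317,"ay":0.0318,"az":0.1012,"claw":6},{"tx":-0.3,"ty":0.305,"tz":0.1,"ax":0.0317,"ay":0.0318,"az":0.1012,"claw":6},{"tx":-0.3,"ty":0.305,"tz":0.1,"ax":0.0317,"ay":0.0318,"az":0.1012,"claw":6},{"tx":-0.3,"ty":0.305,"tz":0.1,"ax":0.0317,"ay":0.0318,"az":0.1012,"claw":6},{"tx":-0.3,"ty":0.305,"tz":0.1,"ax":0.0317,"ay":0.0318,"az":0.1012,"claw":6},{"tx":0,"ty":0,"tz":0,"ax":0,"ay":0,"az":0,"claw":6},{"tx":0,"ty":0,"tz":0,"ax":0,"ay":0,"az":0,"claw":6}])

```text
time_s: 15.2
tcp_pos: [0.6455, -0.0951, 0.1869]
ee_rot: [[0.368, -0.93, -0.006], [-0.93, -0.368, -0.001], [-0.001, 0.007, -1.0]]
wrist_force: [0.6, -0.5, -0.1]
gripper_width: 0.69
gripper_force: 0.0
```

```bash
python3 - <<'E'
from kin import *
a=cur(); print(a.round(4).tolist()); B=vert(RW,1,-1,.12,(-.003,-.001)); steps(a,B,'res'); steps(a,vert(RW,1,-1,.0,(-.003,-.001)),'down')
E
```

```text
[[0.3679, -0.9298, -0.0065, 0.6455], [-0.9299, -0.3679, -0.0014, -0.0951], [-0.0011, 0.0065, -1.0, 0.1869], [0.0, 0.0, 0.0, 1.0]]
res N 1 t [-0.181  0.584  2.194] a [0.0065 0.0011 0.0012]
down N 4 t [-0.043  0.135  3.548] a [0.0016 0.0003 0.0003]
```

Call:
drive_tool(rows=[{"tx":-0.18,"ty":0.58,"tz":2,"ax":0.0065,"ay":0,"az":0,"claw":6},{"tx":0,"ty":0,"tz":3,"ax":0,"ay":0,"az":0,"claw":6},{"tx":0,"ty":0,"tz":3,"ax":0,"ay":0,"az":0,"claw":6},{"tx":0,"ty":0,"tz":3,"ax":0,"ay":0,"az":0,"claw":6},{"tx":0,"ty":0,"tz":3,"ax":0,"ay":0,"az":0,"claw":6},{"tx":0,"ty":0,"tz":0.2,"ax":0,"ay":0,"az":0,"claw":6},{"tx":0,"ty":0,"tz":0,"ax":0,"ay":0,"az":0,"claw":6},{"tx":0,"ty":0,"tz":0,"ax":0,"ay":0,"az":0,"claw":6}])

```text
time_s: 15.87
tcp_pos: [0.6422, -0.0959, 0.0466]
ee_rot: [[0.367, -0.93, 0.003], [-0.93, -0.367, 0.0], [0.001, -0.003, -1.0]]
wrist_force: [0.1, -0.5, 0.3]
gripper_width: 0.693
gripper_force: 0.0
```

Call:
drive_tool(rows=[{"tx":0,"ty":0,"tz":0,"ax":0,"ay":0,"az":0,"claw":2},{"tx":0,"ty":0,"tz":0,"ax":0,"ay":0,"az":0,"claw":2},{"tx":0,"ty":0,"tz":0,"ax":0,"ay":0,"az":0,"claw":2},{"tx":0,"ty":0,"tz":0,"ax":0,"ay":0,"az":0,"claw":2},{"tx":0,"ty":0,"tz":0,"ax":0,"ay":0,"az":0,"claw":2},{"tx":0,"ty":0,"tz":0,"ax":0,"ay":0,"az":0,"claw":2}])

```text
time_s: 16.37
tcp_pos: [0.6411, -0.0955, 0.0461]
ee_rot: [[0.366, -0.931, 0.003], [-0.931, -0.366, 0.001], [0.0, -0.003, -1.0]]
wrist_force: [1.3, 1.0, -2.1]
gripper_width: 0.345
gripper_force: 30.6
```

```bash
python3 - <<'E'
from kin import *
s=sense(); a=cur(); print(s['wrist_force'],s['moment'],s['gripper_width']*87); d=a[:3,3]-pocket(1,-1); print('TCP-pocket along xl,yv,z mm',(d@xl*1000).round(1),(d@yv*1000).round(1),(d[2]*1000).round(1))
E
```

```text
[ 1.33132191  0.98643283 -2.14861679] [ 0.2357985  -0.39686189  0.02927526] 30.045403756860118
TCP-pocket along xl,yv,z mm -1.4 -0.5 39.1
```

Call:
drive_tool(rows=[{"tx":0,"ty":0,"tz":0.1,"ax":0,"ay":0,"az":0,"claw":2},{"tx":0,"ty":0,"tz":0.1,"ax":0,"ay":0,"az":0,"claw":2},{"tx":0,"ty":0,"tz":0,"ax":0,"ay":0,"az":0,"claw":2},{"tx":0,"ty":0,"tz":0,"ax":0,"ay":0,"az":0,"claw":2}])

```text
time_s: 16.7
tcp_pos: [0.6412, -0.0955, 0.0434]
ee_rot: [[0.366, -0.931, 0.002], [-0.931, -0.366, 0.001], [0.0, -0.003, -1.0]]
wrist_force: [1.9, 0.5, -3.5]
gripper_width: 0.343
gripper_force: 30.7
```

Call:
drive_tool(rows=[{"tx":0,"ty":0,"tz":0.1,"ax":0,"ay":0,"az":0,"claw":2},{"tx":0,"ty":0,"tz":0.1,"ax":0,"ay":0,"az":0,"claw":2},{"tx":0,"ty":0,"tz":0,"ax":0,"ay":0,"az":0,"claw":2},{"tx":0,"ty":0,"tz":0,"ax":0,"ay":0,"az":0,"claw":2}])

```text
time_s: 17.03
tcp_pos: [0.6412, -0.0955, 0.0431]
ee_rot: [[0.366, -0.93, 0.003], [-0.93, -0.366, 0.0], [0.001, -0.003, -1.0]]
wrist_force: [-0.7, 2.5, 5.7]
gripper_width: 0.337
gripper_force: 30.7
```

Call:
drive_tool(rows=[{"tx":0,"ty":0,"tz":-0.08,"ax":0,"ay":0,"az":0,"claw":3.4},{"tx":0,"ty":0,"tz":0,"ax":0,"ay":0,"az":0,"claw":4},{"tx":0,"ty":0,"tz":0,"ax":0,"ay":0,"az":0,"claw":5},{"tx":0,"ty":0,"tz":0,"ax":0,"ay":0,"az":0,"claw":6},{"tx":0,"ty":0,"tz":0,"ax":0,"ay":0,"az":0,"claw":6},{"tx":0,"ty":0,"tz":-3,"ax":0,"ay":0,"az":0,"claw":6},{"tx":0,"ty":0,"tz":-3,"ax":0,"ay":0,"az":0,"claw":6},{"tx":0,"ty":0,"tz":-4,"ax":0,"ay":0,"az":0,"claw":6},{"tx":0,"ty":0,"tz":-4,"ax":0,"ay":0,"az":0,"claw":6},{"tx":0,"ty":0,"tz":-4,"ax":0,"ay":0,"az":0,"claw":6}])

```text
time_s: 17.87
tcp_pos: [0.6398, -0.096, 0.2241]
ee_rot: [[0.366, -0.931, 0.001], [-0.931, -0.366, 0.0], [-0.0, -0.001, -1.0]]
wrist_force: [2.0, -0.3, 0.6]
gripper_width: 0.689
gripper_force: 0.0
```

Call:
drive_tool(rows=[{"tx":0,"ty":3,"tz":-1,"ax":0,"ay":0,"az":0,"claw":6},{"tx":0,"ty":4,"tz":0,"ax":0,"ay":0,"az":0,"claw":6},{"tx":-2,"ty":4,"tz":0,"ax":0,"ay":0,"az":0,"claw":6},{"tx":-2,"ty":3,"tz":0,"ax":0,"ay":0,"az":0,"claw":6},{"tx":-2,"ty":0,"tz":0,"ax":0,"ay":0,"az":0,"claw":6}])

```text
time_s: 18.28
tcp_pos: [0.4855, -0.0928, 0.2322]
ee_rot: [[0.362, -0.932, -0.001], [-0.932, -0.362, 0.001], [-0.002, 0.001, -1.0]]
wrist_force: [0.6, 0.5, -0.2]
gripper_width: 0.688
gripper_force: 0.0
```

```bash
cat >> kin.py <<'E'
def rim(fn_side,fn_top,pk):
    "rim centres from depth masks -> comparable numbers"
    for nm,fn in(('side',fn_side),('top',fn_top)):
        q=cloud(nm,np.load(fn+'.npz')['d']); m=(np.hypot(q[...,0]-pk[0],q[...,1]-pk[1])<.03)&(q[...,2]>.086)&(q[...,2]<.106); v,u=np.nonzero(m)
        if len(u)<10: print(nm,'hidden'); continue
        c=((u.min()+u.max())/2,(v.min()+v.max())/2); print(nm,len(u),c,((plane(nm,*c,.097)-pk)*1000).round(1))
    Q=cloud('side',np.load(fn_side+'.npz')['d']); r=axisfit(Q,pk,lo=.02,hi=.07); print('axis',((r[0][:2]-pk[:2])*1000).round(1),r[0][2:].round(3))
E
python3 - <<'E'
from kin import *
shot('side','s12');shot('top','t12'); rim('s12','t12',pocket(1,-1)); a=cur(); print(a.round(3).tolist()); steps(a,grasp(1,1,.1))
E
```

```text
side 108 (np.float64(292.0), np.float64(203.5)) [-7.7 -3.1 90. ]
top 63 (np.float64(290.0), np.float64(172.0)) [-2.4 -0.3 90. ]
axis [-3.2  1.3] [ 0.002 -0.003]
[[0.367, -0.93, 0.003, 0.489], [-0.93, -0.367, 0.001, -0.091], [-0.0, -0.003, -1.0, 0.233], [0.0, 0.0, 0.0, 1.0]]
 N 14 t [-1.315 -2.77   0.107] a [-0.0002 -0.0002 -0.1122]
```

Now the axis slope is (0.002, -0.003), so the sleeve is upright and seated. Next sleeve (upper left).

Call:
drive_tool(rows=[{"tx":-1.31,"ty":-2.77,"tz":0.1,"ax":0,"ay":0,"az":-0.112,"claw":5.5},{"tx":-1.31,"ty":-2.77,"tz":0.1,"ax":0,"ay":0,"az":-0.112,"claw":5.5},{"tx":-1.31,"ty":-2.77,"tz":0.1,"ax":0,"ay":0,"az":-0.112,"claw":5.5},{"tx":-1.31,"ty":-2.77,"tz":0.1,"ax":0,"ay":0,"az":-0.112,"claw":5.5},{"tx":-1.31,"ty":-2.77,"tz":0.1,"ax":0,"ay":0,"az":-0.112,"claw":5.5},{"tx":-1.31,"ty":-2.77,"tz":0.1,"ax":0,"ay":0,"az":-0.112,"claw":5.5},{"tx":-1.31,"ty":-2.77,"tz":0.1,"ax":0,"ay":0,"az":-0.112,"claw":5.5},{"tx":-1.31,"ty":-2.77,"tz":0.1,"ax":0,"ay":0,"az":-0.112,"claw":5.5},{"tx":-1.31,"ty":-2.77,"tz":0.1,"ax":0,"ay":0,"az":-0.112,"claw":5.5},{"tx":-1.31,"ty":-2.77,"tz":0.1,"ax":0,"ay":0,"az":-0.112,"claw":5.5}])

```text
time_s: 19.22
tcp_pos: [0.5643, 0.1919, 0.2217]
ee_rot: [[0.997, -0.071, 0.001], [-0.071, -0.997, -0.0], [0.001, -0.0, -1.0]]
wrist_force: [1.5, 0.7, 0.0]
gripper_width: 0.637
gripper_force: 0.0
```

Call:
drive_tool(rows=[{"tx":-1.31,"ty":-2.77,"tz":0.1,"ax":0,"ay":0,"az":-0.112,"claw":5.5},{"tx":-1.31,"ty":-2.77,"tz":0.1,"ax":0,"ay":0,"az":-0.112,"claw":5.5},{"tx":-1.31,"ty":-2.77,"tz":0.1,"ax":0,"ay":0,"az":-0.112,"claw":5.5},{"tx":-1.31,"ty":-2.77,"tz":0.1,"ax":0,"ay":0,"az":-0.112,"claw":5.5},{"tx":0,"ty":0,"tz":0,"ax":0,"ay":0,"az":0,"claw":5.5},{"tx":0,"ty":0,"tz":0,"ax":0,"ay":0,"az":0,"claw":5.5},{"tx":0,"ty":0,"tz":0,"ax":0,"ay":0,"az":0,"claw":5.5}])

```text
time_s: 19.8
tcp_pos: [0.502, 0.2951, 0.2182]
ee_rot: [[0.932, 0.363, 0.002], [0.363, -0.932, 0.0], [0.001, 0.001, -1.0]]
wrist_force: [-0.1, -0.4, 0.2]
gripper_width: 0.633
gripper_force: 0.0
```

```bash
python3 - <<'E'
from kin import *
a=cur(); steps(a,grasp(1,1,.1),'res'); steps(a,grasp(1,1),'down')
shot('side','s13'); shot('top','t13'); rim('s13','t13',pocket(1,-1))
E
```

```text
res N 1 t [-0.356 -0.222 -0.043] a [ 0.0005 -0.0015 -0.0042]
down N 3 t [-0.122 -0.076  3.319] a [ 0.0002 -0.0005 -0.0014]
side 107 (np.float64(292.0), np.float64(203.0)) [-6.2 -1.7 90. ]
top 65 (np.float64(290.0), np.float64(172.0)) [-2.4 -0.3 90. ]
axis [-3.4  0.8] [-0.     0.007]
```

Call:
drive_tool(rows=[{"tx":-0.36,"ty":-0.22,"tz":0,"ax":0,"ay":0,"az":-0.004,"claw":5.5},{"tx":0,"ty":0,"tz":2,"ax":0,"ay":0,"az":0,"claw":5.5},{"tx":0,"ty":0,"tz":2,"ax":0,"ay":0,"az":0,"claw":5.5},{"tx":0,"ty":0,"tz":2,"ax":0,"ay":0,"az":0,"claw":5.5},{"tx":0,"ty":0,"tz":2,"ax":0,"ay":0,"az":0,"claw":5.5},{"tx":0,"ty":0,"tz":1.9,"ax":0,"ay":0,"az":0,"claw":5.5},{"tx":0,"ty":0,"tz":0,"ax":0,"ay":0,"az":0,"claw":5.5},{"tx":0,"ty":0,"tz":0,"ax":0,"ay":0,"az":0,"claw":5.5}])

```text
time_s: 20.57
tcp_pos: [0.4975, 0.2949, 0.119]
ee_rot: [[0.931, 0.366, 0.0], [0.366, -0.931, -0.001], [-0.0, 0.001, -1.0]]
wrist_force: [0.3, 0.2, -0.1]
gripper_width: 0.632
gripper_force: 0.0
```

Call:
drive_tool(rows=[{"tx":0,"ty":0,"tz":0,"ax":0,"ay":0,"az":0,"claw":2},{"tx":0,"ty":0,"tz":0,"ax":0,"ay":0,"az":0,"claw":2},{"tx":0,"ty":0,"tz":0,"ax":0,"ay":0,"az":0,"claw":2},{"tx":0,"ty":0,"tz":0,"ax":0,"ay":0,"az":0,"claw":2},{"tx":0,"ty":0,"tz":0,"ax":0,"ay":0,"az":0,"claw":2},{"tx":0,"ty":0,"tz":0,"ax":0,"ay":0,"az":0,"claw":2}])

```text
time_s: 21.07
tcp_pos: [0.4978, 0.2961, 0.1204]
ee_rot: [[0.93, 0.367, 0.003], [0.367, -0.93, 0.002], [0.003, -0.0, -1.0]]
wrist_force: [-1.5, 0.7, 3.0]
gripper_width: 0.356
gripper_force: 29.3
```

Call:
drive_tool(rows=[{"tx":-0.5,"ty":0,"tz":-0.87,"ax":0,"ay":0,"az":0,"claw":2},{"tx":-0.5,"ty":0,"tz":-0.87,"ax":0,"ay":0,"az":0,"claw":2},{"tx":-0.5,"ty":0,"tz":-0.87,"ax":0,"ay":0,"az":0,"claw":2},{"tx":-0.5,"ty":0,"tz":-0.87,"ax":0,"ay":0,"az":0,"claw":2},{"tx":-0.5,"ty":0,"tz":-0.87,"ax":0,"ay":0,"az":0,"claw":2},{"tx":-0.5,"ty":0,"tz":-0.87,"ax":0,"ay":0,"az":0,"claw":2},{"tx":0,"ty":0,"tz":-2,"ax":0,"ay":0,"az":0,"claw":2},{"tx":0,"ty":0,"tz":-2,"ax":0,"ay":0,"az":0,"claw":2},{"tx":0,"ty":0,"tz":0,"ax":0,"ay":0,"az":0,"claw":2}])

```text
time_s: 21.82
tcp_pos: [0.4709, 0.2859, 0.2166]
ee_rot: [[0.93, 0.368, 0.009], [0.368, -0.93, 0.006], [0.01, -0.002, -1.0]]
wrist_force: [1.0, 1.0, -1.2]
gripper_width: 0.365
gripper_force: 29.3
```

```bash
python3 - <<'E'
from kin import *
a=cur(); s=sense(); print(s['gripper_width']*87,s['wrist_force'])
B=place(1,1,.06,(-.0011+.0021,-.001+.0008)); R=B[:3,:3]@Ro.from_rotvec([0,-.05,0]).as_matrix(); B=T(R,B[:3,3])
steps(a,B)
E
```

```text
31.723153319874125 [ 0.99941328  0.96270662 -1.2071803 ]
 N 9 t [0.782 3.013 1.065] a [-0.0002 -0.0649  0.0002]
```

Call:
drive_tool(rows=[{"tx":0.78,"ty":3.01,"tz":1.06,"ax":0,"ay":-0.065,"az":0,"claw":2},{"tx":0.78,"ty":3.01,"tz":1.06,"ax":0,"ay":-0.065,"az":0,"claw":2},{"tx":0.78,"ty":3.01,"tz":1.06,"ax":0,"ay":-0.065,"az":0,"claw":2},{"tx":0.78,"ty":3.01,"tz":1.06,"ax":0,"ay":-0.065,"az":0,"claw":2},{"tx":0.78,"ty":3.01,"tz":1.06,"ax":0,"ay":-0.065,"az":0,"claw":2},{"tx":0.78,"ty":3.01,"tz":1.06,"ax":0,"ay":-0.065,"az":0,"claw":2},{"tx":0.78,"ty":3.01,"tz":1.06,"ax":0,"ay":-0.065,"az":0,"claw":2},{"tx":0.78,"ty":3.01,"tz":1.06,"ax":0,"ay":-0.065,"az":0,"claw":2},{"tx":0.78,"ty":3.01,"tz":1.06,"ax":0,"ay":-0.065,"az":0,"claw":2},{"tx":0,"ty":0,"tz":0,"ax":0,"ay":0,"az":0,"claw":2}])

```text
time_s: 22.65
tcp_pos: [0.6081, 0.0436, 0.0941]
ee_rot: [[0.771, 0.361, -0.525], [0.299, -0.933, -0.202], [-0.563, -0.001, -0.827]]
wrist_force: [-0.7, 0.6, -6.1]
gripper_width: 0.356
gripper_force: 29.3
```

Call:
drive_tool(rows=[{"tx":0,"ty":0,"tz":0,"ax":0,"ay":0,"az":0,"claw":2},{"tx":0,"ty":0,"tz":0,"ax":0,"ay":0,"az":0,"claw":2}])

```text
time_s: 22.82
tcp_pos: [0.6086, 0.0485, 0.1023]
ee_rot: [[0.776, 0.367, -0.513], [0.306, -0.93, -0.202], [-0.551, -0.0, -0.834]]
wrist_force: [-0.4, 0.6, -2.3]
gripper_width: 0.355
gripper_force: 29.3
```

```bash
cat >> kin.py <<'E'
def held(fn,i,j):
    a=cur(); R=a[:3,:3]; G=a[:3,3]-R[:,2]*.019; fz=G[2]-H; pk=pocket(i,j)
    Q=cloud('side',shot('side',fn)[1])
    for lo,hi in((.012,.04),(.02,.045)):
        r=axisfit(Q,np.r_[G[:2],fz],lo=lo,hi=hi); print('held base-pocket mm',((r[0][:2]-pk[:2])*1000).round(1),'slope',r[0][2:].round(3),r[1:])
    print('G-pocket',((G-pk)*1000).round(1),'fz',fz.round(4),'down1cm in tool',(R.T@[0,0,-1]).round(3),'xl',(R.T@xl).round(3),'yv',(R.T@yv).round(3),sense()['wrist_force'].round(1))
E
python3 - <<'E'
from kin import *
held('s14',1,1)
E
```

```text
held base-pocket mm [-5.1 -0.9] slope [0.059 0.029] (70, np.float64(0.0009246589399318919))
held base-pocket mm [-14.1  14.1] slope [ 0.339 -0.471] (60, np.float64(0.0013444798310272843))
G-pocket [ -0.8  -1.3 111.1] fz 0.0611 down1cm in tool [0.551 0.    0.834] xl [ 0.834 -0.    -0.551] yv [-0. -1.  0.] [ 0.3 -0.5 -1.7]
```

Call:
drive_tool(rows=[{"tx":0.48,"ty":0,"tz":0.66,"ax":0,"ay":0,"az":0,"claw":2},{"tx":0.48,"ty":0,"tz":0.66,"ax":0,"ay":0,"az":0,"claw":2},{"tx":0.48,"ty":0,"tz":0.66,"ax":0,"ay":0,"az":0,"claw":2},{"tx":0.48,"ty":0,"tz":0.66,"ax":0,"ay":0,"az":0,"claw":2},{"tx":0.48,"ty":0,"tz":0.66,"ax":0,"ay":0,"az":0,"claw":2},{"tx":0.11,"ty":0,"tz":0.17,"ax":0,"ay":0,"az":0,"claw":2},{"tx":0.11,"ty":0,"tz":0.17,"ax":0,"ay":0,"az":0,"claw":2},{"tx":0.11,"ty":0,"tz":0.17,"ax":0,"ay":0,"az":0,"claw":2},{"tx":0,"ty":0,"tz":0,"ax":0,"ay":0,"az":0,"claw":2},{"tx":0,"ty":0,"tz":0,"ax":0,"ay":0,"az":0,"claw":2}])

```text
time_s: 23.7
tcp_pos: [0.6106, 0.0491, 0.0564]
ee_rot: [[0.777, 0.367, -0.512], [0.306, -0.93, -0.202], [-0.55, 0.0, -0.835]]
wrist_force: [0.1, 0.3, -1.0]
gripper_width: 0.356
gripper_force: 29.3
```

```bash
python3 - <<'E'
from kin import *
held('s15',1,1)
E
```

```text
held base-pocket mm [-2.7  1.8] slope [ 0.049 -0.063] (68, np.float64(0.0007850543870451462))
held base-pocket mm [-2.7  1.9] slope [ 0.046 -0.057] (56, np.float64(0.0007689486336685753))
G-pocket [ 1.2 -0.7 65.3] fz 0.0153 down1cm in tool [ 0.55  -0.     0.835] xl [ 0.835  0.    -0.55 ] yv [ 0. -1. -0.] [ 0.3 -0.1 -2.6]
```

Call:
drive_tool(rows=[{"tx":0.08,"ty":0.05,"tz":0.12,"ax":0,"ay":0,"az":0,"claw":2},{"tx":0.08,"ty":0,"tz":0.12,"ax":0,"ay":0,"az":0,"claw":2},{"tx":0.08,"ty":0,"tz":0.12,"ax":0,"ay":0,"az":0,"claw":2},{"tx":0.08,"ty":0,"tz":0.12,"ax":0,"ay":0,"az":0,"claw":2},{"tx":0.08,"ty":0,"tz":0.12,"ax":0,"ay":0,"az":0,"claw":2},{"tx":0.08,"ty":0,"tz":0.12,"ax":0,"ay":0,"az":0,"claw":2},{"tx":0,"ty":0,"tz":0,"ax":0,"ay":0,"az":0,"claw":2},{"tx":0,"ty":0,"tz":0,"ax":0,"ay":0,"az":0,"claw":2}])

```text
time_s: 24.42
tcp_pos: [0.6103, 0.0486, 0.0483]
ee_rot: [[0.776, 0.367, -0.513], [0.306, -0.93, -0.203], [-0.552, 0.0, -0.834]]
wrist_force: [-2.3, 0.4, 3.1]
gripper_width: 0.356
gripper_force: 29.5
```

```bash
python3 - <<'E'
from kin import *
held('s16',1,1)
E
```

```text
held base-pocket mm [-2. -1.] slope [0.013 0.027] (68, np.float64(0.0008847524762141158))
held base-pocket mm [-1.4  0.4] slope [ 0.002 -0.027] (60, np.float64(0.0010873030090038155))
G-pocket [ 0.9 -1.2 57.2] fz 0.0072 down1cm in tool [ 0.552 -0.     0.834] xl [ 0.834  0.    -0.552] yv [ 0. -1. -0.] [-1.6  0.3  2.5]
```

Call:
drive_tool(rows=[{"tx":0,"ty":0,"tz":0,"ax":0,"ay":0,"az":0,"claw":3.6},{"tx":0,"ty":0,"tz":0,"ax":0,"ay":0,"az":0,"claw":4.5},{"tx":0,"ty":0,"tz":0,"ax":0,"ay":0,"az":0,"claw":5.5},{"tx":0,"ty":0,"tz":0,"ax":0,"ay":0,"az":0,"claw":5.5},{"tx":0,"ty":0,"tz":-2,"ax":0,"ay":0,"az":0,"claw":5.5},{"tx":0,"ty":0,"tz":-3,"ax":0,"ay":0,"az":0,"claw":5.5},{"tx":0,"ty":0,"tz":-3,"ax":0,"ay":0,"az":0,"claw":5.5},{"tx":-1,"ty":0,"tz":-3,"ax":0,"ay":0,"az":0,"claw":5.5},{"tx":-1,"ty":0,"tz":-3,"ax":0,"ay":0,"az":0,"claw":5.5},{"tx":0,"ty":0,"tz":0,"ax":0,"ay":0,"az":0,"claw":5.5}])

```text
time_s: 25.3
tcp_pos: [0.6707, 0.0712, 0.1819]
ee_rot: [[0.784, 0.368, -0.501], [0.308, -0.93, -0.202], [-0.54, 0.004, -0.842]]
wrist_force: [0.1, 0.2, 2.1]
gripper_width: 0.634
gripper_force: 0.0
```

```bash
python3 - <<'E'
from kin import *
shot('side','s17');shot('top','t17'); rim('s17','t17',pocket(1,1)); a=cur(); print(a[:3,3])
B=grasp(-1,-1,.1); steps(a,B,'next')
steps(a,vert(RW,1,1,.13,(-.001,-.001)),'RW')
E
```

```text
side 92 (np.float64(250.5), np.float64(182.5)) [-4.  -2.9 90. ]
top 57 (np.float64(248.5), np.float64(177.0)) [ 1.1 -1.9 90. ]
axis [-2.1 -0.2] [ 0.001 -0.002]
[0.66777572 0.07117387 0.17663982]
next N 7 t [-2.089 -2.59   0.764] a [0.     0.0827 0.    ]
RW N 15 t [-0.276  0.253  0.121] a [0.0302 0.0302 0.1015]
```

Call:
drive_tool(rows=[{"tx":-1.5,"ty":0,"tz":-3,"ax":0,"ay":0,"az":0,"claw":5.5},{"tx":-2.1,"ty":-2.59,"tz":0.76,"ax":0,"ay":0.0827,"az":0,"claw":5.5},{"tx":-2.1,"ty":-2.59,"tz":0.76,"ax":0,"ay":0.0827,"az":0,"claw":5.5},{"tx":-2.1,"ty":-2.59,"tz":0.76,"ax":0,"ay":0.0827,"az":0,"claw":5.5},{"tx":-2.1,"ty":-2.59,"tz":0.76,"ax":0,"ay":0.0827,"az":0,"claw":5.5},{"tx":-2.1,"ty":-2.59,"tz":0.76,"ax":0,"ay":0.0827,"az":0,"claw":5.5},{"tx":-2.1,"ty":-2.59,"tz":0.76,"ax":0,"ay":0.0827,"az":0,"claw":5.5},{"tx":-2.1,"ty":-2.59,"tz":0.76,"ax":0,"ay":0.0827,"az":0,"claw":5.5},{"tx":0,"ty":0,"tz":0,"ax":0,"ay":0,"az":0,"claw":5.5},{"tx":0,"ty":0,"tz":0,"ax":0,"ay":0,"az":0,"claw":5.5}])

```text
time_s: 26.23
tcp_pos: [0.4562, 0.183, 0.2054]
ee_rot: [[0.929, 0.37, -0.007], [0.37, -0.929, -0.004], [-0.008, 0.001, -1.0]]
wrist_force: [0.3, 0.3, 0.6]
gripper_width: 0.636
gripper_force: 0.0
```

```bash
python3 - <<'E'
from kin import *
a=cur(); print(a[:3,3],sense()['joints'].round(0)); steps(a,grasp(-1,-1,.1),'res'); steps(a,grasp(-1,-1),'down')
E
```

```text
[0.45624492 0.18302074 0.20543913] [ 41.  10. -19.  -0. -61.  71.]
res N 1 t [0.245 0.03  3.181] a [0.0009 0.0082 0.0036]
down N 4 t [0.072 0.006 3.295] a [0.0002 0.0021 0.0009]
```

Call:
drive_tool(rows=[{"tx":0.25,"ty":0.03,"tz":3.1,"ax":0,"ay":0.008,"az":0.0036,"claw":5.5},{"tx":0,"ty":0,"tz":2.5,"ax":0,"ay":0,"az":0,"claw":5.5},{"tx":0,"ty":0,"tz":2.5,"ax":0,"ay":0,"az":0,"claw":5.5},{"tx":0,"ty":0,"tz":2.5,"ax":0,"ay":0,"az":0,"claw":5.5},{"tx":0,"ty":0,"tz":2.5,"ax":0,"ay":0,"az":0,"claw":5.5},{"tx":0,"ty":0,"tz":0,"ax":0,"ay":0,"az":0,"claw":5.5},{"tx":0,"ty":0,"tz":0,"ax":0,"ay":0,"az":0,"claw":5.5}])

```text
time_s: 26.82
tcp_pos: [0.4636, 0.1845, 0.0746]
ee_rot: [[0.932, 0.363, 0.001], [0.363, -0.932, -0.001], [0.0, 0.001, -1.0]]
wrist_force: [-0.0, -0.3, 0.3]
gripper_width: 0.634
gripper_force: 0.0
```

```bash
python3 - <<'E'
from kin import *
a=cur(); print(a[:3,3],sense()['joints'].round(0),sense()['wrist_force']); steps(a,grasp(-1,-1),'res')
E
```

```text
[0.46357203 0.18449406 0.07460503] [ 40.  20. -28.   0. -42.  71.] [-0.01892475 -0.25473495  0.34905489]
res N 1 t [-0.517 -0.097  0.099] a [ 0.0015 -0.0004 -0.0041]
```

Call:
drive_tool(rows=[{"tx":-0.5,"ty":-0.1,"tz":0.08,"ax":0,"ay":0,"az":-0.004,"claw":5.5},{"tx":0,"ty":0,"tz":0,"ax":0,"ay":0,"az":0,"claw":5.5},{"tx":0,"ty":0,"tz":0,"ax":0,"ay":0,"az":0,"claw":5.5},{"tx":0,"ty":0,"tz":0,"ax":0,"ay":0,"az":0,"claw":2},{"tx":0,"ty":0,"tz":0,"ax":0,"ay":0,"az":0,"claw":2},{"tx":0,"ty":0,"tz":0,"ax":0,"ay":0,"az":0,"claw":2},{"tx":0,"ty":0,"tz":0,"ax":0,"ay":0,"az":0,"claw":2},{"tx":0,"ty":0,"tz":0,"ax":0,"ay":0,"az":0,"claw":2},{"tx":0,"ty":0,"tz":0,"ax":0,"ay":0,"az":0,"claw":2},{"tx":0,"ty":0,"tz":0,"ax":0,"ay":0,"az":0,"claw":2}])

```text
time_s: 27.65
tcp_pos: [0.4584, 0.1843, 0.0752]
ee_rot: [[0.93, 0.368, 0.004], [0.368, -0.93, 0.001], [0.004, 0.0, -1.0]]
wrist_force: [-1.3, 1.1, 1.8]
gripper_width: 0.356
gripper_force: 29.5
```

Call:
drive_tool(rows=[{"tx":-0.5,"ty":0,"tz":-0.87,"ax":0,"ay":0,"az":0,"claw":2},{"tx":-0.5,"ty":0,"tz":-0.87,"ax":0,"ay":0,"az":0,"claw":2},{"tx":-0.5,"ty":0,"tz":-0.87,"ax":0,"ay":0,"az":0,"claw":2},{"tx":-0.5,"ty":0,"tz":-0.87,"ax":0,"ay":0,"az":0,"claw":2},{"tx":-0.5,"ty":0,"tz":-0.87,"ax":0,"ay":0,"az":0,"claw":2},{"tx":-0.5,"ty":0,"tz":-0.87,"ax":0,"ay":0,"az":0,"claw":2},{"tx":0,"ty":0,"tz":-3,"ax":0,"ay":0,"az":0,"claw":2},{"tx":0,"ty":0,"tz":-3,"ax":0,"ay":0,"az":0,"claw":2},{"tx":0,"ty":0,"tz":-2,"ax":0,"ay":0,"az":0,"claw":2},{"tx":0,"ty":0,"tz":0,"ax":0,"ay":0,"az":0,"claw":2}])

```text
time_s: 28.48
tcp_pos: [0.4319, 0.1744, 0.2125]
ee_rot: [[0.93, 0.368, 0.012], [0.368, -0.93, 0.007], [0.014, -0.002, -1.0]]
wrist_force: [0.2, 0.0, -1.7]
gripper_width: 0.355
gripper_force: 29.4
```

```bash
python3 - <<'E'
from kin import *
a=cur(); s=sense(); print(a[:3,3],s['gripper_width']*87,s['wrist_force'],s['joints'].round(0))
B=place(-1,-1,.06,(.001,-.0002)); R=B[:3,:3]@Ro.from_rotvec([0,-.05,0]).as_matrix(); B=T(R,B[:3,3]); steps(a,B)
E
```

```text
[0.43192594 0.17442797 0.21247909] 30.84722136130282 [ 0.18945491  0.04953898 -1.72650143] [ 42.   6. -22.   0. -60.  69.]
 N 9 t [-0.348  3.28   1.303] a [-0.0002 -0.0653  0.0002]
```

Call:
drive_tool(rows=[{"tx":-0.35,"ty":3.28,"tz":1.3,"ax":0,"ay":-0.065,"az":0,"claw":2},{"tx":-0.35,"ty":3.28,"tz":1.3,"ax":0,"ay":-0.065,"az":0,"claw":2},{"tx":-0.35,"ty":3.28,"tz":1.3,"ax":0,"ay":-0.065,"az":0,"claw":2},{"tx":-0.35,"ty":3.28,"tz":1.3,"ax":0,"ay":-0.065,"az":0,"claw":2},{"tx":-0.35,"ty":3.28,"tz":1.3,"ax":0,"ay":-0.065,"az":0,"claw":2},{"tx":-0.35,"ty":3.28,"tz":1.3,"ax":0,"ay":-0.065,"az":0,"claw":2},{"tx":-0.35,"ty":3.28,"tz":1.3,"ax":0,"ay":-0.065,"az":0,"claw":2},{"tx":-0.35,"ty":3.28,"tz":1.3,"ax":0,"ay":-0.065,"az":0,"claw":2},{"tx":-0.35,"ty":3.28,"tz":1.3,"ax":0,"ay":-0.065,"az":0,"claw":2},{"tx":0,"ty":0,"tz":0,"ax":0,"ay":0,"az":0,"claw":2}])

```text
time_s: 29.32
tcp_pos: [0.4816, -0.1273, 0.0984]
ee_rot: [[0.773, 0.362, -0.52], [0.302, -0.932, -0.2], [-0.557, -0.002, -0.83]]
wrist_force: [-0.5, 0.5, -3.5]
gripper_width: 0.353
gripper_force: 29.4
```

Call:
drive_tool(rows=[{"tx":0,"ty":0,"tz":0,"ax":0,"ay":0,"az":0,"claw":2},{"tx":0,"ty":0,"tz":0,"ax":0,"ay":0,"az":0,"claw":2}])

```text
time_s: 29.48
tcp_pos: [0.4828, -0.1232, 0.1027]
ee_rot: [[0.777, 0.367, -0.511], [0.307, -0.93, -0.201], [-0.549, -0.0, -0.836]]
wrist_force: [-0.4, 0.3, -3.1]
gripper_width: 0.356
gripper_force: 29.4
```

```bash
python3 - <<'E'
from kin import *
held('s18',-1,-1); print(sense()['gripper_width']*87)
E
```

```text
held base-pocket mm [-4.3 -2.9] slope [0.023 0.062] (86, np.float64(0.000642030324690469))
held base-pocket mm [-4.1 -1.4] slope [0.014 0.011] (74, np.float64(0.0007722615184893476))
G-pocket [ -1.5  -1.7 111.6] fz 0.0616 down1cm in tool [0.549 0.    0.836] xl [ 0.836  0.    -0.549] yv [ 0. -1.  0.] [ 0.4 -0.5 -2.4]
31.10327893606532
```

Call:
drive_tool(rows=[{"tx":0.49,"ty":0,"tz":0.65,"ax":0,"ay":0,"az":0,"claw":2},{"tx":0.49,"ty":0,"tz":0.65,"ax":0,"ay":0,"az":0,"claw":2},{"tx":0.49,"ty":0,"tz":0.65,"ax":0,"ay":0,"az":0,"claw":2},{"tx":0.49,"ty":0,"tz":0.65,"ax":0,"ay":0,"az":0,"claw":2},{"tx":0.49,"ty":0,"tz":0.65,"ax":0,"ay":0,"az":0,"claw":2},{"tx":0.11,"ty":0,"tz":0.17,"ax":0,"ay":0,"az":0,"claw":2},{"tx":0.11,"ty":0,"tz":0.17,"ax":0,"ay":0,"az":0,"claw":2},{"tx":0.11,"ty":0,"tz":0.17,"ax":0,"ay":0,"az":0,"claw":2},{"tx":0,"ty":0,"tz":0,"ax":0,"ay":0,"az":0,"claw":2},{"tx":0,"ty":0,"tz":0,"ax":0,"ay":0,"az":0,"claw":2}])

```text
time_s: 30.37
tcp_pos: [0.4857, -0.1224, 0.0569]
ee_rot: [[0.778, 0.367, -0.51], [0.307, -0.93, -0.202], [-0.549, 0.0, -0.836]]
wrist_force: [0.7, -0.5, -2.7]
gripper_width: 0.357
gripper_force: 29.4
```

```bash
python3 - <<'E'
from kin import *
held('s19',-1,-1)
E
```

```text
held base-pocket mm [-1.9 -0.1] slope [ 0.031 -0.013] (72, np.float64(0.0007041179205639816))
held base-pocket mm [-4.2  3.3] slope [ 0.111 -0.135] (60, np.float64(0.0007817260741286086))
G-pocket [ 1.4 -0.9 65.7] fz 0.0157 down1cm in tool [ 0.549 -0.     0.836] xl [ 0.836  0.001 -0.549] yv [ 0. -1. -0.] [ 0.3 -0.1 -2.1]
```

Same approach state as sleeve 2; lowering.

Call:
drive_tool(rows=[{"tx":0.08,"ty":0,"tz":0.12,"ax":0,"ay":0,"az":0,"claw":2},{"tx":0.08,"ty":0,"tz":0.12,"ax":0,"ay":0,"az":0,"claw":2},{"tx":0.08,"ty":0,"tz":0.12,"ax":0,"ay":0,"az":0,"claw":2},{"tx":0.08,"ty":0,"tz":0.12,"ax":0,"ay":0,"az":0,"claw":2},{"tx":0.08,"ty":0,"tz":0.12,"ax":0,"ay":0,"az":0,"claw":2},{"tx":0.08,"ty":0,"tz":0.12,"ax":0,"ay":0,"az":0,"claw":2},{"tx":0,"ty":0,"tz":0,"ax":0,"ay":0,"az":0,"claw":2},{"tx":0,"ty":0,"tz":0,"ax":0,"ay":0,"az":0,"claw":2}])

```text
time_s: 31.08
tcp_pos: [0.4854, -0.1224, 0.0482]
ee_rot: [[0.777, 0.367, -0.511], [0.307, -0.93, -0.202], [-0.55, 0.0, -0.835]]
wrist_force: [-0.4, -0.1, -1.6]
gripper_width: 0.356
gripper_force: 29.5
```

```bash
python3 - <<'E'
from kin import *
held('s20',-1,-1)
E
```

```text
held base-pocket mm [-2.4 -0.7] slope [0.038 0.01 ] (75, np.float64(0.0006856096555955329))
held base-pocket mm [-1.2 -3.4] slope [-0.     0.094] (65, np.float64(0.0007114379544976394))
G-pocket [ 1.1 -0.9 57.1] fz 0.0071 down1cm in tool [ 0.55  -0.     0.835] xl [ 0.835  0.001 -0.55 ] yv [ 0.001 -1.    -0.   ] [-0.5 -0.4 -1. ]
```

Nearly at the floor; one more mm, then release.

Call:
drive_tool(rows=[{"tx":0.05,"ty":0,"tz":0.08,"ax":0,"ay":0,"az":0,"claw":2},{"tx":0,"ty":0,"tz":0,"ax":0,"ay":0,"az":0,"claw":2},{"tx":0,"ty":0,"tz":0,"ax":0,"ay":0,"az":0,"claw":2}])

```text
time_s: 31.38
tcp_pos: [0.4851, -0.1226, 0.0479]
ee_rot: [[0.776, 0.367, -0.512], [0.307, -0.93, -0.202], [-0.55, 0.0, -0.835]]
wrist_force: [-1.9, 0.1, 4.9]
gripper_width: 0.356
gripper_force: 29.5
```

Call:
drive_tool(rows=[{"tx":0,"ty":0,"tz":0,"ax":0,"ay":0,"az":0,"claw":3.6},{"tx":0,"ty":0,"tz":0,"ax":0,"ay":0,"az":0,"claw":4.5},{"tx":0,"ty":0,"tz":0,"ax":0,"ay":0,"az":0,"claw":5.5},{"tx":0,"ty":0,"tz":0,"ax":0,"ay":0,"az":0,"claw":5.5},{"tx":0,"ty":0,"tz":-2,"ax":0,"ay":0,"az":0,"claw":5.5},{"tx":0,"ty":0,"tz":-3,"ax":0,"ay":0,"az":0,"claw":5.5},{"tx":0,"ty":0,"tz":-3,"ax":0,"ay":0,"az":0,"claw":5.5},{"tx":-1,"ty":0,"tz":-3,"ax":0,"ay":0,"az":0,"claw":5.5},{"tx":-1,"ty":0,"tz":-3,"ax":0,"ay":0,"az":0,"claw":5.5},{"tx":0,"ty":0,"tz":0,"ax":0,"ay":0,"az":0,"claw":5.5}])

```text
time_s: 32.22
tcp_pos: [0.5462, -0.1, 0.1806]
ee_rot: [[0.784, 0.369, -0.499], [0.308, -0.929, -0.203], [-0.539, 0.005, -0.842]]
wrist_force: [0.6, 0.4, 0.5]
gripper_width: 0.629
gripper_force: 0.0
```

```bash
python3 - <<'E'
from kin import *
shot('side','s21');shot('top','t21'); rim('s21','t21',pocket(-1,-1)); rim('s21','t21',pocket(1,1)); a=cur(); print(a[:3,3])
A=a.copy(); A[:3,3]=A[:3,3]-a[:3,2]*.05; steps(A,grasp(-1,1,.13),'next')
E
```

```text
side 134 (np.float64(261.0), np.float64(234.0)) [-3.9 -3.1 90. ]
top 59 (np.float64(296.5), np.float64(213.0)) [ 1.  -0.7 90. ]
axis [-1.5 -0.1] [ 0.004 -0.009]
side 98 (np.float64(250.5), np.float64(183.0)) [-5.7 -4.7 90. ]
top 57 (np.float64(248.5), np.float64(177.0)) [ 1.1 -1.9 90. ]
axis [-3.1  0.2] [ 0.025 -0.01 ]
[ 0.5425057  -0.09986499  0.17581124]
next N 11 t [ 0.027 -3.495  0.127] a [0.0001 0.0525 0.    ]
```

Call:
drive_tool(rows=[{"tx":0,"ty":0,"tz":-3,"ax":0,"ay":0,"az":0,"claw":5.5},{"tx":0,"ty":0,"tz":-2,"ax":0,"ay":0,"az":0,"claw":5.5},{"tx":0,"ty":-3.5,"tz":0.13,"ax":0,"ay":0.0525,"az":0,"claw":5.5},{"tx":0,"ty":-3.5,"tz":0.13,"ax":0,"ay":0.0525,"az":0,"claw":5.5},{"tx":0,"ty":-3.5,"tz":0.13,"ax":0,"ay":0.0525,"az":0,"claw":5.5},{"tx":0,"ty":-3.5,"tz":0.13,"ax":0,"ay":0.0525,"az":0,"claw":5.5},{"tx":0,"ty":-3.5,"tz":0.13,"ax":0,"ay":0.0525,"az":0,"claw":5.5},{"tx":0,"ty":-3.5,"tz":0.13,"ax":0,"ay":0.0525,"az":0,"claw":5.5},{"tx":0,"ty":-3.5,"tz":0.13,"ax":0,"ay":0.0525,"az":0,"claw":5.5},{"tx":0,"ty":-3.5,"tz":0.13,"ax":0,"ay":0.0525,"az":0,"claw":5.5}])

```text
time_s: 33.15
tcp_pos: [0.459, 0.1698, 0.206]
ee_rot: [[0.918, 0.367, -0.149], [0.362, -0.93, -0.058], [-0.16, -0.0, -0.987]]
wrist_force: [0.7, 0.2, -0.0]
gripper_width: 0.629
gripper_force: 0.0
```

Call:
drive_tool(rows=[{"tx":0,"ty":-3.5,"tz":0.13,"ax":0,"ay":0.0525,"az":0,"claw":5.5},{"tx":0,"ty":-3.5,"tz":0.13,"ax":0,"ay":0.0525,"az":0,"claw":5.5},{"tx":0,"ty":-3.5,"tz":0.13,"ax":0,"ay":0.0525,"az":0,"claw":5.5},{"tx":0,"ty":0,"tz":0,"ax":0,"ay":0,"az":0,"claw":5.5},{"tx":0,"ty":0,"tz":0,"ax":0,"ay":0,"az":0,"claw":5.5},{"tx":0,"ty":0,"tz":0,"ax":0,"ay":0,"az":0,"claw":5.5}])

```text
time_s: 33.65
tcp_pos: [0.4209, 0.2658, 0.2025]
ee_rot: [[0.93, 0.368, -0.005], [0.368, -0.93, -0.003], [-0.006, 0.001, -1.0]]
wrist_force: [-1.0, 0.1, 0.1]
gripper_width: 0.634
gripper_force: 0.0
```

```bash
python3 - <<'E'
from kin import *
a=cur(); print(a[:3,3],sense()['joints'].round(0)); steps(a,grasp(-1,1,.1),'res'); steps(a,grasp(-1,1),'down')
E
```

```text
[0.42091859 0.26583879 0.20247351] [ 51.  11. -18.  -0. -61.  61.]
res N 1 t [0.485 0.031 2.883] a [0.0009 0.006  0.0011]
down N 4 t [0.129 0.006 3.221] a [0.0002 0.0015 0.0003]
```

Call:
drive_tool(rows=[{"tx":0.1,"ty":0,"tz":2.9,"ax":0,"ay":0.006,"az":0,"claw":5.5},{"tx":0,"ty":0,"tz":2.5,"ax":0,"ay":0,"az":0,"claw":5.5},{"tx":0,"ty":0,"tz":2.5,"ax":0,"ay":0,"az":0,"claw":5.5},{"tx":0,"ty":0,"tz":2.5,"ax":0,"ay":0,"az":0,"claw":5.5},{"tx":0,"ty":0,"tz":2.4,"ax":0,"ay":0,"az":0,"claw":5.5},{"tx":0,"ty":0,"tz":0,"ax":0,"ay":0,"az":0,"claw":5.5},{"tx":0,"ty":0,"tz":0,"ax":0,"ay":0,"az":0,"claw":5.5},{"tx":0,"ty":0,"tz":0,"ax":0,"ay":0,"az":0,"claw":5.5}])

```text
time_s: 34.32
tcp_pos: [0.4239, 0.2666, 0.0763]
ee_rot: [[0.93, 0.366, 0.003], [0.366, -0.93, 0.001], [0.004, -0.0, -1.0]]
wrist_force: [0.7, -0.0, -0.0]
gripper_width: 0.632
gripper_force: 0.0
```

```bash
python3 - <<'E'
from kin import *
a=cur(); print(a[:3,3],sense()['wrist_force']); steps(a,grasp(-1,1),'res')
E
```

```text
[0.42385879 0.26663057 0.0763191 ] [ 0.7032376  -0.00458516 -0.02065998]
res N 1 t [ 0.164 -0.002  0.271] a [-0.0001 -0.0036 -0.0005]
```

Call:
drive_tool(rows=[{"tx":0.15,"ty":0,"tz":0.2,"ax":0,"ay":0,"az":0,"claw":5.5},{"tx":0,"ty":0,"tz":0,"ax":0,"ay":0,"az":0,"claw":5.5},{"tx":0,"ty":0,"tz":0,"ax":0,"ay":0,"az":0,"claw":5.5},{"tx":0,"ty":0,"tz":0,"ax":0,"ay":0,"az":0,"claw":2},{"tx":0,"ty":0,"tz":0,"ax":0,"ay":0,"az":0,"claw":2},{"tx":0,"ty":0,"tz":0,"ax":0,"ay":0,"az":0,"claw":2},{"tx":0,"ty":0,"tz":0,"ax":0,"ay":0,"az":0,"claw":2},{"tx":0,"ty":0,"tz":0,"ax":0,"ay":0,"az":0,"claw":2},{"tx":0,"ty":0,"tz":0,"ax":0,"ay":0,"az":0,"claw":2},{"tx":0,"ty":0,"tz":0,"ax":0,"ay":0,"az":0,"claw":2}])

```text
time_s: 35.15
tcp_pos: [0.4239, 0.2673, 0.0735]
ee_rot: [[0.93, 0.367, 0.002], [0.367, -0.93, 0.001], [0.002, 0.0, -1.0]]
wrist_force: [-0.1, -0.5, 0.1]
gripper_width: 0.353
gripper_force: 33.1
```

Call:
drive_tool(rows=[{"tx":-0.5,"ty":0,"tz":-0.87,"ax":0,"ay":0,"az":0,"claw":2},{"tx":-0.5,"ty":0,"tz":-0.87,"ax":0,"ay":0,"az":0,"claw":2},{"tx":-0.5,"ty":0,"tz":-0.87,"ax":0,"ay":0,"az":0,"claw":2},{"tx":-0.5,"ty":0,"tz":-0.87,"ax":0,"ay":0,"az":0,"claw":2},{"tx":-0.5,"ty":0,"tz":-0.87,"ax":0,"ay":0,"az":0,"claw":2},{"tx":-0.5,"ty":0,"tz":-0.87,"ax":0,"ay":0,"az":0,"claw":2},{"tx":0,"ty":0,"tz":-3,"ax":0,"ay":0,"az":0,"claw":2},{"tx":0,"ty":0,"tz":-3,"ax":0,"ay":0,"az":0,"claw":2},{"tx":0,"ty":0,"tz":-2,"ax":0,"ay":0,"az":0,"claw":2},{"tx":0,"ty":0,"tz":0,"ax":0,"ay":0,"az":0,"claw":2}])

```text
time_s: 35.98
tcp_pos: [0.3976, 0.258, 0.2112]
ee_rot: [[0.93, 0.368, 0.01], [0.368, -0.93, 0.008], [0.013, -0.004, -1.0]]
wrist_force: [0.4, 0.3, -1.6]
gripper_width: 0.353
gripper_force: 33.2
```

```bash
python3 - <<'E'
from kin import *
a=cur(); s=sense(); print(a[:3,3],s['gripper_width']*87,s['wrist_force'])
B=place(-1,1,.06,(.001,-.0002)); R=B[:3,:3]@Ro.from_rotvec([0,-.05,0]).as_matrix(); B=T(R,B[:3,3]); steps(a,B)
E
```

```text
[0.3976339  0.25800351 0.2112336 ] 30.68915605751045 [ 0.4270216   0.28667783 -1.61789453]
 N 8 t [0.02  2.991 1.342] a [-0.0004 -0.0733  0.0004]
```

Call:
drive_tool(rows=[{"tx":0.02,"ty":2.99,"tz":1.34,"ax":0,"ay":-0.0733,"az":0,"claw":2},{"tx":0.02,"ty":2.99,"tz":1.34,"ax":0,"ay":-0.0733,"az":0,"claw":2},{"tx":0.02,"ty":2.99,"tz":1.34,"ax":0,"ay":-0.0733,"az":0,"claw":2},{"tx":0.02,"ty":2.99,"tz":1.34,"ax":0,"ay":-0.0733,"az":0,"claw":2},{"tx":0.02,"ty":2.99,"tz":1.34,"ax":0,"ay":-0.0733,"az":0,"claw":2},{"tx":0.02,"ty":2.99,"tz":1.34,"ax":0,"ay":-0.0733,"az":0,"claw":2},{"tx":0.02,"ty":2.99,"tz":1.34,"ax":0,"ay":-0.0733,"az":0,"claw":2},{"tx":0.02,"ty":2.99,"tz":1.34,"ax":0,"ay":-0.0733,"az":0,"claw":2},{"tx":0,"ty":0,"tz":0,"ax":0,"ay":0,"az":0,"claw":2},{"tx":0,"ty":0,"tz":0,"ax":0,"ay":0,"az":0,"claw":2}])

```text
time_s: 36.82
tcp_pos: [0.4597, 0.0232, 0.1008]
ee_rot: [[0.775, 0.364, -0.517], [0.303, -0.931, -0.202], [-0.555, -0.0, -0.832]]
wrist_force: [-0.5, 0.8, -1.9]
gripper_width: 0.35
gripper_force: 33.2
```

Call:
drive_tool(rows=[{"tx":0,"ty":0,"tz":0,"ax":0,"ay":0,"az":0,"claw":2},{"tx":0,"ty":0,"tz":0,"ax":0,"ay":0,"az":0,"claw":2}])

```text
time_s: 36.98
tcp_pos: [0.4605, 0.0253, 0.1037]
ee_rot: [[0.777, 0.368, -0.511], [0.308, -0.93, -0.202], [-0.549, -0.0, -0.836]]
wrist_force: [0.1, 0.2, -2.4]
gripper_width: 0.352
gripper_force: 33.2
```

```bash
python3 - <<'E'
from kin import *
held('s22',-1,1); print(sense()['gripper_width']*87)
E
```

```text
held base-pocket mm [-2.3 -1.9] slope [0.042 0.066] (76, np.float64(0.0007285896281886564))
held base-pocket mm [-8.9  9.7] slope [ 0.26  -0.344] (59, np.float64(0.0010498669683879705))
G-pocket [ -0.7  -1.4 112.6] fz 0.0626 down1cm in tool [0.549 0.    0.836] xl [ 0.836  0.002 -0.549] yv [ 0.001 -1.    -0.001] [-0.1 -0.7 -2.2]
30.784885136775223
```

Call:
drive_tool(rows=[{"tx":0.475,"ty":0,"tz":0.66,"ax":0,"ay":0,"az":0,"claw":2},{"tx":0.475,"ty":0,"tz":0.66,"ax":0,"ay":0,"az":0,"claw":2},{"tx":0.475,"ty":0,"tz":0.66,"ax":0,"ay":0,"az":0,"claw":2},{"tx":0.475,"ty":0,"tz":0.66,"ax":0,"ay":0,"az":0,"claw":2},{"tx":0.475,"ty":0,"tz":0.66,"ax":0,"ay":0,"az":0,"claw":2},{"tx":0.11,"ty":0,"tz":0.17,"ax":0,"ay":0,"az":0,"claw":2},{"tx":0.11,"ty":0,"tz":0.17,"ax":0,"ay":0,"az":0,"claw":2},{"tx":0.11,"ty":0,"tz":0.17,"ax":0,"ay":0,"az":0,"claw":2},{"tx":0,"ty":0,"tz":0,"ax":0,"ay":0,"az":0,"claw":2},{"tx":0,"ty":0,"tz":0,"ax":0,"ay":0,"az":0,"claw":2}])

```text
time_s: 37.87
tcp_pos: [0.462, 0.025, 0.0564]
ee_rot: [[0.776, 0.367, -0.513], [0.306, -0.93, -0.203], [-0.551, 0.0, -0.834]]
wrist_force: [-0.2, -0.3, -2.0]
gripper_width: 0.355
gripper_force: 33.2
```

```bash
python3 - <<'E'
from kin import *
held('s23',-1,1); print(sense()['gripper_width']*87)
E
```

```text
held base-pocket mm [0.  0.2] slope [ 0.012 -0.028] (68, np.float64(0.0005912266659304447))
held base-pocket mm [1.1 0.9] slope [-0.024 -0.052] (58, np.float64(0.000657678438874835))
G-pocket [ 0.8 -1.7 65.2] fz 0.0152 down1cm in tool [ 0.551 -0.     0.834] xl [ 0.834  0.001 -0.551] yv [ 0. -1. -0.] [ 0.5 -0.4 -2.5]
30.735451146301685
```

Call:
drive_tool(rows=[{"tx":-0.12,"ty":-0.08,"tz":0.08,"ax":0,"ay":0,"az":0,"claw":2},{"tx":0.08,"ty":0,"tz":0.12,"ax":0,"ay":0,"az":0,"claw":2},{"tx":0.08,"ty":0,"tz":0.12,"ax":0,"ay":0,"az":0,"claw":2},{"tx":0.08,"ty":0,"tz":0.12,"ax":0,"ay":0,"az":0,"claw":2},{"tx":0.08,"ty":0,"tz":0.12,"ax":0,"ay":0,"az":0,"claw":2},{"tx":0.08,"ty":0,"tz":0.12,"ax":0,"ay":0,"az":0,"claw":2},{"tx":0.05,"ty":0,"tz":0.08,"ax":0,"ay":0,"az":0,"claw":2},{"tx":0,"ty":0,"tz":0,"ax":0,"ay":0,"az":0,"claw":2},{"tx":0,"ty":0,"tz":0,"ax":0,"ay":0,"az":0,"claw":2}])

```text
time_s: 38.67
tcp_pos: [0.4602, 0.0252, 0.048]
ee_rot: [[0.776, 0.367, -0.513], [0.306, -0.93, -0.203], [-0.552, 0.0, -0.834]]
wrist_force: [-0.1, 0.0, -2.6]
gripper_width: 0.356
gripper_force: 33.2
```

```bash
python3 - <<'E'
from kin import *
held('s24',-1,1); print(sense()['gripper_width']*87)
E
```

```text
held base-pocket mm [-2.9 -0.1] slope [ 0.047 -0.02 ] (69, np.float64(0.000776866603520986))
held base-pocket mm [-7.6 11.7] slope [ 0.193 -0.411] (58, np.float64(0.0011557474161219463))
G-pocket [-1.  -1.5 56.9] fz 0.0069 down1cm in tool [ 0.552 -0.     0.834] xl [ 0.834  0.001 -0.552] yv [ 0.001 -1.    -0.   ] [-0.6 -0.9 -1.7]
30.635244060264608
```

Within the pocket, no contact yet; finish lowering and release.

Call:
drive_tool(rows=[{"tx":0.05,"ty":0,"tz":0.08,"ax":0,"ay":0,"az":0,"claw":2},{"tx":0.05,"ty":0,"tz":0.08,"ax":0,"ay":0,"az":0,"claw":2},{"tx":0,"ty":0,"tz":0,"ax":0,"ay":0,"az":0,"claw":2},{"tx":0,"ty":0,"tz":0,"ax":0,"ay":0,"az":0,"claw":2}])

```text
time_s: 39.05
tcp_pos: [0.4601, 0.0251, 0.047]
ee_rot: [[0.775, 0.368, -0.513], [0.306, -0.93, -0.203], [-0.552, 0.0, -0.834]]
wrist_force: [-1.7, -0.7, 4.9]
gripper_width: 0.356
gripper_force: 32.6
```

Call:
drive_tool(rows=[{"tx":0,"ty":0,"tz":0,"ax":0,"ay":0,"az":0,"claw":3.6},{"tx":0,"ty":0,"tz":0,"ax":0,"ay":0,"az":0,"claw":4.5},{"tx":0,"ty":0,"tz":0,"ax":0,"ay":0,"az":0,"claw":5.5},{"tx":0,"ty":0,"tz":0,"ax":0,"ay":0,"az":0,"claw":5.5},{"tx":0,"ty":0,"tz":-2,"ax":0,"ay":0,"az":0,"claw":5.5},{"tx":0,"ty":0,"tz":-3,"ax":0,"ay":0,"az":0,"claw":5.5},{"tx":0,"ty":0,"tz":-3,"ax":0,"ay":0,"az":0,"claw":5.5},{"tx":-1,"ty":0,"tz":-3,"ax":0,"ay":0,"az":0,"claw":5.5},{"tx":-2,"ty":0,"tz":-3,"ax":0,"ay":0,"az":0,"claw":5.5},{"tx":-2,"ty":0,"tz":-2,"ax":0,"ay":0,"az":0,"claw":5.5}])

```text
time_s: 39.88
tcp_pos: [0.5049, 0.0426, 0.209]
ee_rot: [[0.777, 0.368, -0.511], [0.307, -0.93, -0.203], [-0.549, 0.001, -0.836]]
wrist_force: [0.9, 0.1, 0.2]
gripper_width: 0.628
gripper_force: 0.0
```

```bash
python3 - <<'E'
from kin import *
shot('side','s25');shot('top','t25')
for ij in((-1,1),(-1,-1),(1,1),(1,-1)): print(ij); rim('s25','t25',pocket(*ij))
P=cloud('top',np.load('t25.npz')['d']); p=np.load('t25.npz')['p']
m=(P[...,1]<-.2)&(P[...,1]>-.5)&(P[...,0]>.3)&(P[...,0]<.75)&(P[...,2]>.085)&(P[...,2]<.125)
n_,l,st,c=cv2.connectedComponentsWithStats(m.astype(np.uint8))
for i in range(1,n_):
    if st[i,4]>30:
        v,u=np.nonzero(l==i); q=np.array([plane('top',a,b,.105)[:2] for a,b in zip(u,v)],np.float32); print(cv2.minEnclosingCircle(q),p[l==i].mean(0).round())
a=cur(); print(a.round(3).tolist())
E
```

```text
(-1, 1)
side 113 (np.float64(217.5), np.float64(210.0)) [-3.6 -4.1 90. ]
top 61 (np.float64(254.0), np.float64(219.0)) [ 1.3 -0.1 90. ]
axis [-2.  -0.3] [0.007 0.005]
(-1, -1)
side 132 (np.float64(261.0), np.float64(234.0)) [-3.9 -3.1 90. ]
top 60 (np.float64(296.5), np.float64(213.0)) [ 1.  -0.7 90. ]
axis [-1.9 -0.5] [0.008 0.002]
(1, 1)
side 96 (np.float64(250.5), np.float64(183.0)) [-5.7 -4.7 90. ]
top hidden
axis [-2.  -0.1] [-0.    -0.002]
(1, -1)
side 107 (np.float64(292.0), np.float64(203.0)) [-6.2 -1.7 90. ]
top 62 (np.float64(290.0), np.float64(172.0)) [-2.4 -0.3 90. ]
axis [-3.8  0.8] [0.011 0.004]
((0.6120935678482056, -0.3309175968170166), 0.02823648601770401) [ 45. 182. 179.]
((0.5056278109550476, -0.30249160528182983), 0.027923593297600746) [184. 188. 194.]
((0.42469677329063416, -0.4324508607387543), 0.02847849205136299) [121.  76.  52.]
[[0.781, 0.368, -0.504, 0.506], [0.308, -0.93, -0.201, 0.043], [-0.543, 0.001, -0.84, 0.212], [0.0, 0.0, 0.0, 1.0]]
```

All four sleeves stand upright (slopes under 0.011). The burner has been knocked to (0.506, -0.302), grey by colour (184,188,194); the turquoise and brown ones haven't moved. Next I'll find the slot direction and go for the burner.

```bash
python3 - <<'E'
from kin import *
BX=np.array([.5056,-.3025])
a=cur(); ap=T(Rt(0),np.r_[BX,.19]); steps(a,ap,'to burner')
q=fit(load()).x
for R,nm in((Rt(0),'R0'),(RW,'RW')):
    for P in(np.r_[BX,.061],np.r_[PC,.075],np.r_[PC,.2]): x,e,g=ik(T(R,P),q,sense()['joints']); print(nm,x.round(0),round(e,2))
def prof(fn,z=.024):
    d=np.load(fn+'.npz'); g=d['p'].astype(np.float32).mean(-1); th=np.radians(np.arange(0,360,3)); out=0
    for r in(.026,.028,.030):
        uv=np.array([proj('top',[PC[0]+r*np.cos(t),PC[1]+r*np.sin(t),z]) for t in th],np.float32); out=out+cv2.remap(g,uv[:,:1],uv[:,1:],1)[:,0]
    return th,out/3
for fn in('top0','t1','t12','t21'):
    th,o=prof(fn); o2=o-np.median(o); F=np.sum(np.clip(o2,-40,40)*np.exp(4j*th)); print(fn,'floor lobes at',np.degrees(np.angle(F))/4%90,abs(F)); print(o.round(0).astype(int)[::2].tolist())
E
```

```text
to burner N 10 t [-1.152  3.209  0.611] a [0.0002 0.0574 0.0001]
R0 [-15.  37. -22.  -0. -30. 127.] 0.0
R0 [ 13.  34. -28.  -0. -28.  98.] 0.0
R0 [ 13.  18. -14.  -0. -58.  98.] 0.0
RW [-15.  37. -22.  -0. -30.  37.] 0.0
RW [ 13.  34. -28.  -0. -28.   8.] 0.0
RW [ 13.  18. -14.  -0. -58.   8.] 0.0
top0 floor lobes at 35.07196186387931 211.26678432179844
[102, 108, 115, 128, 132, 129, 116, 99, 115, 123, 129, 125, 125, 125, 133, 134, 138, 139, 138, 129, 134, 133, 134, 137, 135, 128, 132, 136, 134, 127, 125, 126, 124, 131, 132, 127, 129, 127, 127, 121, 130, 129, 130, 128, 118, 100, 86, 116, 132, 128, 129, 127, 125, 117, 113, 109, 112, 112, 105, 101]
t1 floor lobes at 35.589255636245 198.11737787867574
[106, 112, 118, 132, 136, 134, 120, 102, 119, 128, 135, 130, 130, 128, 138, 141, 144, 146, 143, 133, 137, 136, 140, 143, 140, 132, 136, 144, 141, 133, 129, 130, 128, 135, 136, 132, 135, 132, 134, 128, 135, 134, 136, 133, 123, 104, 91, 121, 136, 133, 133, 132, 128, 120, 119, 111, 115, 115, 109, 106]
t12 floor lobes at 70.57144440503563 88.3642364227884
[88, 105, 110, 122, 126, 124, 112, 96, 110, 118, 125, 121, 121, 120, 129, 131, 131, 147, 187, 204, 215, 222, 227, 230, 233, 235, 237, 238, 239, 239, 239, 239, 239, 239, 239, 238, 237, 236, 235, 233, 230, 225, 220, 212, 200, 179, 120, 86, 76, 87, 89, 89, 87, 87, 91, 95, 91, 85, 78, 74]
t21 floor lobes at 43.21275137751036 317.29415801907066
[63, 63, 64, 63, 64, 63, 64, 66, 69, 69, 64, 60, 64, 66, 71, 75, 82, 88, 85, 78, 84, 88, 91, 89, 84, 78, 82, 86, 85, 81, 78, 76, 77, 81, 81, 79, 80, 78, 79, 76, 81, 77, 77, 65, 50, 47, 48, 54, 62, 63, 60, 63, 77, 92, 80, 61, 53, 54, 59, 63]
```

```bash
python3 - <<'E'
from kin import *
p=np.load('t21.npz')['p']; u=proj('top',np.r_[PC,.024]).round().astype(int); b=proj('side',[.5056,-.3025,.03]).round().astype(int); s=np.load('s25.npz')['p']
f=lambda im,c,w:cv2.resize(im[c[1]-w:c[1]+w,c[0]-w:c[0]+w],(400,400),interpolation=cv2.INTER_CUBIC)
p0=np.load('top0.npz')['p']
cv2.imwrite('pics/c26.png',np.hstack([f(p0,u,14),f(s,b-[0,8],32)])[...,::-1]); print(u,b)
E
```

```text
[271 197] [317 289]
```

View pics/c26.png

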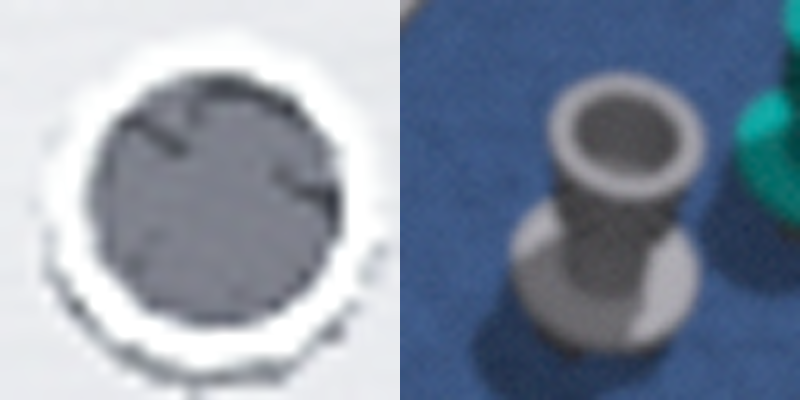

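The hub crop shows parallel slot edges at (125,125)→(185,150) and (275,175)→(335,195), so the bars lie at about 70° mod 90 in world. The burner crop shows the grey burner upright with its foot hidden under the flange, so I'll find that angle by feel.

Call:
drive_tool(rows=[{"tx":-1.15,"ty":3.21,"tz":0.5,"ax":0,"ay":0.0574,"az":0,"claw":7.5},{"tx":-1.15,"ty":3.21,"tz":0.5,"ax":0,"ay":0.0574,"az":0,"claw":7.5},{"tx":-1.15,"ty":3.21,"tz":0.5,"ax":0,"ay":0.0574,"az":0,"claw":7.5},{"tx":-1.15,"ty":3.21,"tz":0.5,"ax":0,"ay":0.0574,"az":0,"claw":7.5},{"tx":-1.15,"ty":3.21,"tz":0.5,"ax":0,"ay":0.0574,"az":0,"claw":7.5},{"tx":-1.15,"ty":3.21,"tz":0.5,"ax":0,"ay":0.0574,"az":0,"claw":7.5},{"tx":-1.15,"ty":3.21,"tz":0.5,"ax":0,"ay":0.0574,"az":0,"claw":7.5},{"tx":-1.15,"ty":3.21,"tz":0.5,"ax":0,"ay":0.0574,"az":0,"claw":7.5},{"tx":-1.15,"ty":3.21,"tz":0.5,"ax":0,"ay":0.0574,"az":0,"claw":7.5},{"tx":-1.15,"ty":3.21,"tz":0.5,"ax":0,"ay":0.0574,"az":0,"claw":7.5}])

```text
time_s: 40.82
tcp_pos: [0.5062, -0.3031, 0.1965]
ee_rot: [[0.93, 0.368, -0.007], [0.368, -0.93, -0.003], [-0.008, 0.001, -1.0]]
wrist_force: [0.4, -0.9, 0.1]
gripper_width: 0.86
gripper_force: 0.0
```

Call:
drive_tool(rows=[{"tx":0,"ty":0,"tz":0,"ax":0,"ay":0,"az":0,"claw":7.5},{"tx":0,"ty":0,"tz":0,"ax":0,"ay":0,"az":0,"claw":7.5},{"tx":0,"ty":0,"tz":0,"ax":0,"ay":0,"az":0,"claw":7.5},{"tx":0,"ty":0,"tz":0,"ax":0,"ay":0,"az":0,"claw":7.5}])

```text
time_s: 41.15
tcp_pos: [0.507, -0.3005, 0.1965]
ee_rot: [[0.929, 0.369, -0.01], [0.369, -0.93, -0.004], [-0.011, -0.0, -1.0]]
wrist_force: [-0.3, -0.4, 0.4]
gripper_width: 0.857
gripper_force: 0.0
```

```bash
python3 - <<'E'
from kin import *
a=cur(); print(a[:3,3]); steps(a,T(Rt(0),[.5056,-.3025,.19]),'res'); steps(a,T(Rt(0),[.5056,-.3025,.063]),'down')
E
```

```text
[ 0.50695075 -0.30050427  0.19649574]
res N 1 t [-0.192  0.136  0.652] a [-0.0004  0.0109  0.002 ]
down N 4 t [-0.027  0.035  3.338] a [-0.0001  0.0027  0.0005]
```

Call:
drive_tool(rows=[{"tx":-0.1,"ty":0.14,"tz":2,"ax":0,"ay":0.01,"az":0,"claw":7.5},{"tx":0,"ty":0,"tz":2.8,"ax":0,"ay":0,"az":0,"claw":7.5},{"tx":0,"ty":0,"tz":2.8,"ax":0,"ay":0,"az":0,"claw":7.5},{"tx":0,"ty":0,"tz":2.8,"ax":0,"ay":0,"az":0,"claw":7.5},{"tx":0,"ty":0,"tz":2.8,"ax":0,"ay":0,"az":0,"claw":7.5},{"tx":0,"ty":0,"tz":0,"ax":0,"ay":0,"az":0,"claw":7.5},{"tx":0,"ty":0,"tz":0,"ax":0,"ay":0,"az":0,"claw":7.5},{"tx":0,"ty":0,"tz":0,"ax":0,"ay":0,"az":0,"claw":7.5}])

```text
time_s: 41.82
tcp_pos: [0.5078, -0.3029, 0.0664]
ee_rot: [[0.929, 0.37, 0.002], [0.37, -0.929, -0.001], [0.001, 0.002, -1.0]]
wrist_force: [1.3, 0.0, 1.1]
gripper_width: 0.861
gripper_force: 0.0
```

Call:
drive_tool(rows=[{"tx":0,"ty":0,"tz":0,"ax":0,"ay":0,"az":0,"claw":4},{"tx":0,"ty":0,"tz":0,"ax":0,"ay":0,"az":0,"claw":4},{"tx":0,"ty":0,"tz":0,"ax":0,"ay":0,"az":0,"claw":4},{"tx":0,"ty":0,"tz":0,"ax":0,"ay":0,"az":0,"claw":4},{"tx":0,"ty":0,"tz":0,"ax":0,"ay":0,"az":0,"claw":4}])

```text
time_s: 42.23
tcp_pos: [0.5065, -0.3034, 0.0659]
ee_rot: [[0.93, 0.367, 0.001], [0.367, -0.93, -0.001], [0.001, 0.001, -1.0]]
wrist_force: [0.2, 1.6, 4.2]
gripper_width: 0.621
gripper_force: 30.0
```

Call:
drive_tool(rows=[{"tx":0,"ty":0,"tz":0,"ax":0,"ay":0,"az":0,"claw":5.5},{"tx":0,"ty":0,"tz":0,"ax":0,"ay":0,"az":0,"claw":6.5},{"tx":0,"ty":0,"tz":0,"ax":0,"ay":0,"az":0,"claw":7.5},{"tx":0,"ty":0,"tz":0,"ax":0,"ay":0,"az":0,"claw":7.5}])

```text
time_s: 42.57
tcp_pos: [0.5058, -0.3033, 0.0645]
ee_rot: [[0.93, 0.367, -0.001], [0.367, -0.93, 0.0], [-0.001, -0.0, -1.0]]
wrist_force: [-0.2, -0.3, -0.0]
gripper_width: 0.778
gripper_force: 0.0
```

The opening stopped at 54 mm, so the pads caught the lip. I'll go about 9 mm lower, turned 90°.

Call:
drive_tool(rows=[{"tx":0,"ty":0,"tz":0.3,"ax":0,"ay":0,"az":0.112,"claw":7.5},{"tx":0,"ty":0,"tz":0.3,"ax":0,"ay":0,"az":0.112,"claw":7.5},{"tx":0,"ty":0,"tz":0.3,"ax":0,"ay":0,"az":0.112,"claw":7.5},{"tx":0,"ty":0,"tz":0,"ax":0,"ay":0,"az":0.112,"claw":7.5},{"tx":0,"ty":0,"tz":0,"ax":0,"ay":0,"az":0.112,"claw":7.5},{"tx":0,"ty":0,"tz":0,"ax":0,"ay":0,"az":0.112,"claw":7.5},{"tx":0,"ty":0,"tz":0,"ax":0,"ay":0,"az":0.112,"claw":7.5},{"tx":0,"ty":0,"tz":0,"ax":0,"ay":0,"az":0.112,"claw":7.5},{"tx":0,"ty":0,"tz":0,"ax":0,"ay":0,"az":0.112,"claw":7.5},{"tx":0,"ty":0,"tz":0,"ax":0,"ay":0,"az":0.112,"claw":7.5}])

```text
time_s: 43.4
tcp_pos: [0.5058, -0.3034, 0.0553]
ee_rot: [[0.732, -0.681, -0.001], [-0.681, -0.732, 0.0], [-0.001, 0.001, -1.0]]
wrist_force: [0.8, -0.5, 0.3]
gripper_width: 0.861
gripper_force: 0.0
```

Call:
drive_tool(rows=[{"tx":0,"ty":0,"tz":0,"ax":0,"ay":0,"az":0.112,"claw":7.5},{"tx":0,"ty":0,"tz":0,"ax":0,"ay":0,"az":0.112,"claw":7.5},{"tx":0,"ty":0,"tz":0,"ax":0,"ay":0,"az":0.112,"claw":7.5},{"tx":0,"ty":0,"tz":0,"ax":0,"ay":0,"az":0.112,"claw":7.5},{"tx":0,"ty":0,"tz":0,"ax":0,"ay":0,"az":0,"claw":7.5},{"tx":0,"ty":0,"tz":0,"ax":0,"ay":0,"az":0,"claw":7.5},{"tx":0,"ty":0,"tz":0,"ax":0,"ay":0,"az":0,"claw":7.5}])

```text
time_s: 43.98
tcp_pos: [0.5059, -0.3033, 0.0556]
ee_rot: [[0.372, -0.928, -0.001], [-0.928, -0.372, -0.0], [-0.0, 0.001, -1.0]]
wrist_force: [0.1, 0.1, 0.0]
gripper_width: 0.863
gripper_force: 0.0
```

Call:
drive_tool(rows=[{"tx":0,"ty":0,"tz":0,"ax":0,"ay":0,"az":0,"claw":4},{"tx":0,"ty":0,"tz":0,"ax":0,"ay":0,"az":0,"claw":4},{"tx":0,"ty":0,"tz":0,"ax":0,"ay":0,"az":0,"claw":4},{"tx":0,"ty":0,"tz":0,"ax":0,"ay":0,"az":0,"claw":4},{"tx":0,"ty":0,"tz":0,"ax":0,"ay":0,"az":0,"claw":4},{"tx":0,"ty":0,"tz":0,"ax":0,"ay":0,"az":0,"claw":4},{"tx":0,"ty":0,"tz":0,"ax":0,"ay":0,"az":0,"claw":4}])

```text
time_s: 44.57
tcp_pos: [0.5059, -0.3033, 0.0559]
ee_rot: [[0.37, -0.929, -0.0], [-0.929, -0.37, -0.0], [-0.0, 0.0, -1.0]]
wrist_force: [-1.6, -1.0, 1.0]
gripper_width: 0.626
gripper_force: 30.0
```

Call:
drive_tool(rows=[{"tx":0,"ty":0,"tz":0,"ax":0,"ay":0,"az":0,"claw":6.5},{"tx":0,"ty":0,"tz":0,"ax":0,"ay":0,"az":0,"claw":7.5},{"tx":0,"ty":0,"tz":0,"ax":0,"ay":0,"az":0,"claw":7.5},{"tx":0,"ty":0,"tz":0.35,"ax":0,"ay":0,"az":0,"claw":7.5},{"tx":0,"ty":0,"tz":0.35,"ax":0,"ay":0,"az":0,"claw":7.5},{"tx":0,"ty":0,"tz":0,"ax":0,"ay":0,"az":0,"claw":7.5},{"tx":0,"ty":0,"tz":0,"ax":0,"ay":0,"az":0,"claw":7.5}])

```text
time_s: 45.15
tcp_pos: [0.5058, -0.3032, 0.0483]
ee_rot: [[0.37, -0.929, -0.001], [-0.929, -0.37, 0.0], [-0.001, 0.001, -1.0]]
wrist_force: [0.9, -0.6, 0.1]
gripper_width: 0.855
gripper_force: 0.0
```

Call:
drive_tool(rows=[{"tx":0,"ty":0,"tz":0,"ax":0,"ay":0,"az":0,"claw":4},{"tx":0,"ty":0,"tz":0,"ax":0,"ay":0,"az":0,"claw":4},{"tx":0,"ty":0,"tz":0,"ax":0,"ay":0,"az":0,"claw":4},{"tx":0,"ty":0,"tz":0,"ax":0,"ay":0,"az":0,"claw":4},{"tx":0,"ty":0,"tz":0,"ax":0,"ay":0,"az":0,"claw":4},{"tx":0,"ty":0,"tz":0,"ax":0,"ay":0,"az":0,"claw":4},{"tx":0,"ty":0,"tz":0,"ax":0,"ay":0,"az":0,"claw":4},{"tx":0,"ty":0,"tz":0,"ax":0,"ay":0,"az":0,"claw":4}])

```text
time_s: 45.82
tcp_pos: [0.5059, -0.3034, 0.0489]
ee_rot: [[0.37, -0.929, -0.0], [-0.929, -0.37, -0.0], [-0.0, 0.0, -1.0]]
wrist_force: [-1.9, -0.1, 1.5]
gripper_width: 0.547
gripper_force: 30.0
```

Call:
drive_tool(rows=[{"tx":0,"ty":0,"tz":-1,"ax":0,"ay":0,"az":0,"claw":4},{"tx":0,"ty":0,"tz":-2,"ax":0,"ay":0,"az":0,"claw":4},{"tx":0,"ty":0,"tz":-2,"ax":0,"ay":0,"az":0,"claw":4},{"tx":0,"ty":0,"tz":-2,"ax":0,"ay":0,"az":0,"claw":4},{"tx":0,"ty":0,"tz":-2,"ax":0,"ay":0,"az":0,"claw":4},{"tx":0,"ty":0,"tz":-2,"ax":0,"ay":0,"az":0,"claw":4},{"tx":0,"ty":0,"tz":-2,"ax":0,"ay":0,"az":0,"claw":4},{"tx":0,"ty":0,"tz":0,"ax":0,"ay":0,"az":0,"claw":4},{"tx":0,"ty":0,"tz":0,"ax":0,"ay":0,"az":0,"claw":4}])

```text
time_s: 46.57
tcp_pos: [0.5061, -0.3029, 0.179]
ee_rot: [[0.37, -0.929, 0.001], [-0.929, -0.37, 0.001], [0.0, -0.002, -1.0]]
wrist_force: [-0.5, -0.0, -5.5]
gripper_width: 0.546
gripper_force: 30.0
```

```bash
python3 - <<'E'
from kin import *
a=cur(); s=sense(); print(a[:3,3],s['wrist_force'],s['moment'],s['gripper_width']*87)
S=PC+[-.0003,-.0008]; steps(a,T(RW,np.r_[S,.175]),'over')
d,p=None,None
p,d=shot('side','s27'); Q=cloud('side',d); fz=a[2,3]-.0489
print(axisfit(Q,np.r_[a[:2,3],fz],lo=.03,hi=.055,r=.017))
E
```

```text
[ 0.50614813 -0.30289124  0.17904897] [-0.54780288 -0.02806508 -5.53489092] [ 0.07816557  0.06254216 -0.01037627] 47.497920369339084
over N 8 t [-2.908 -1.826  0.052] a [-0.0002 -0.      0.0004]
(array([ 0.52516632, -0.29316338, -0.58299604, -0.26641209]), 6, np.float64(0.0007227277813798266))
```

Call:
drive_tool(rows=[{"tx":-2.9,"ty":-1.82,"tz":0,"ax":0,"ay":0,"az":0,"claw":4},{"tx":-2.9,"ty":-1.82,"tz":0,"ax":0,"ay":0,"az":0,"claw":4},{"tx":-2.9,"ty":-1.82,"tz":0,"ax":0,"ay":0,"az":0,"claw":4},{"tx":-2.9,"ty":-1.82,"tz":0,"ax":0,"ay":0,"az":0,"claw":4},{"tx":-2.9,"ty":-1.82,"tz":0,"ax":0,"ay":0,"az":0,"claw":4},{"tx":-2.9,"ty":-1.82,"tz":0,"ax":0,"ay":0,"az":0,"claw":4},{"tx":-2.9,"ty":-1.82,"tz":0,"ax":0,"ay":0,"az":0,"claw":4},{"tx":-2.9,"ty":-1.82,"tz":0,"ax":0,"ay":0,"az":0,"claw":4},{"tx":0,"ty":0,"tz":0,"ax":0,"ay":0,"az":0,"claw":4},{"tx":0,"ty":0,"tz":0,"ax":0,"ay":0,"az":0,"claw":4}])

```text
time_s: 47.45
tcp_pos: [0.5544, -0.032, 0.1764]
ee_rot: [[0.373, -0.928, -0.005], [-0.928, -0.373, -0.0], [-0.001, 0.005, -1.0]]
wrist_force: [-0.1, 0.3, -5.9]
gripper_width: 0.544
gripper_force: 30.0
```

```bash
python3 - <<'E'
from kin import *
a=cur(); s=sense(); print(a[:3,3],s['wrist_force'],s['gripper_width']*87); S=PC+[-.0003,-.0008]
steps(a,T(RW,np.r_[S,.0489+.036]),'to 6mm above hub')
E
```

```text
[ 0.55439306 -0.03204981  0.17641663] [-0.05656847  0.31874201 -5.85688179] 47.365751390317676
to 6mm above hub N 3 t [ 0.05  -0.059  3.05 ] a [0.0016 0.0005 0.0021]
```

Call:
drive_tool(rows=[{"tx":0.1,"ty":-0.1,"tz":1.5,"ax":0.004,"ay":0,"az":0.006,"claw":4},{"tx":0,"ty":0,"tz":1.5,"ax":0,"ay":0,"az":0,"claw":4},{"tx":0,"ty":0,"tz":1.5,"ax":0,"ay":0,"az":0,"claw":4},{"tx":0,"ty":0,"tz":1.5,"ax":0,"ay":0,"az":0,"claw":4},{"tx":0,"ty":0,"tz":1.5,"ax":0,"ay":0,"az":0,"claw":4},{"tx":0,"ty":0,"tz":1.4,"ax":0,"ay":0,"az":0,"claw":4},{"tx":0,"ty":0,"tz":0,"ax":0,"ay":0,"az":0,"claw":4},{"tx":0,"ty":0,"tz":0,"ax":0,"ay":0,"az":0,"claw":4},{"tx":0,"ty":0,"tz":0,"ax":0,"ay":0,"az":0,"claw":4}])

```text
time_s: 48.2
tcp_pos: [0.5573, -0.035, 0.09]
ee_rot: [[0.364, -0.931, 0.004], [-0.931, -0.364, 0.001], [0.0, -0.004, -1.0]]
wrist_force: [0.5, 0.3, -4.5]
gripper_width: 0.55
gripper_force: 30.0
```

```bash
python3 - <<'E'
from kin import *
a=cur(); s=sense(); print(a[:3,3],s['wrist_force'],s['gripper_width']*87); S=PC+[-.0003,-.0008]
steps(a,T(RW,np.r_[S,.0489+.026]),'to .026')
E
```

```text
[ 0.55730378 -0.03496238  0.08999335] [ 0.51102845  0.29539561 -4.54528099] 47.812273770901434
to .026 N 1 t [-0.239  0.021  1.509] a [-0.0038 -0.0004 -0.0031]
```

Call:
drive_tool(rows=[{"tx":-0.2,"ty":0.02,"tz":0.5,"ax":0,"ay":0,"az":0,"claw":4},{"tx":0,"ty":0,"tz":0.2,"ax":0,"ay":0,"az":0,"claw":4},{"tx":0,"ty":0,"tz":0.2,"ax":0,"ay":0,"az":0,"claw":4},{"tx":0,"ty":0,"tz":0.2,"ax":0,"ay":0,"az":0,"claw":4},{"tx":0,"ty":0,"tz":0.2,"ax":0,"ay":0,"az":0,"claw":4},{"tx":0,"ty":0,"tz":0,"ax":0,"ay":0,"az":0,"claw":4},{"tx":0,"ty":0,"tz":0,"ax":0,"ay":0,"az":0,"claw":4},{"tx":0,"ty":0,"tz":0,"ax":0,"ay":0,"az":0,"claw":4}])

```text
time_s: 48.87
tcp_pos: [0.5564, -0.0325, 0.0769]
ee_rot: [[0.364, -0.931, 0.004], [-0.931, -0.364, 0.001], [0.0, -0.004, -1.0]]
wrist_force: [0.2, 0.3, -5.5]
gripper_width: 0.543
gripper_force: 30.0
```

Call:
drive_tool(rows=[{"tx":0,"ty":0,"tz":0.15,"ax":0,"ay":0,"az":0,"claw":4},{"tx":0,"ty":0,"tz":0.15,"ax":0,"ay":0,"az":0,"claw":4},{"tx":0,"ty":0,"tz":0.15,"ax":0,"ay":0,"az":0,"claw":4},{"tx":0,"ty":0,"tz":0.1,"ax":0,"ay":0,"az":0,"claw":4},{"tx":0,"ty":0,"tz":0,"ax":0,"ay":0,"az":0,"claw":4},{"tx":0,"ty":0,"tz":0,"ax":0,"ay":0,"az":0,"claw":4}])

```text
time_s: 49.37
tcp_pos: [0.5564, -0.0324, 0.0729]
ee_rot: [[0.365, -0.931, 0.004], [-0.931, -0.365, 0.001], [0.001, -0.004, -1.0]]
wrist_force: [-3.4, 2.0, 5.1]
gripper_width: 0.544
gripper_force: 30.0
```

Call:
drive_tool(rows=[{"tx":0,"ty":0,"tz":0,"ax":0,"ay":0,"az":0.05,"claw":4},{"tx":0,"ty":0,"tz":0,"ax":0,"ay":0,"az":0.05,"claw":4},{"tx":0,"ty":0,"tz":0,"ax":0,"ay":0,"az":0.05,"claw":4},{"tx":0,"ty":0,"tz":0,"ax":0,"ay":0,"az":0.05,"claw":4},{"tx":0,"ty":0,"tz":0,"ax":0,"ay":0,"az":0.05,"claw":4}])

```text
time_s: 49.78
tcp_pos: [0.5584, -0.0327, 0.073]
ee_rot: [[0.122, -0.993, 0.008], [-0.993, -0.122, 0.001], [0.0, -0.008, -1.0]]
wrist_force: [2.5, -1.2, 0.5]
gripper_width: 0.543
gripper_force: 30.0
```

Call:
drive_tool(rows=[{"tx":0,"ty":0,"tz":0,"ax":0,"ay":0,"az":0.05,"claw":4},{"tx":0,"ty":0,"tz":0,"ax":0,"ay":0,"az":0.05,"claw":4},{"tx":0,"ty":0,"tz":0,"ax":0,"ay":0,"az":0.05,"claw":4},{"tx":0,"ty":0,"tz":0,"ax":0,"ay":0,"az":0.05,"claw":4},{"tx":0,"ty":0,"tz":0,"ax":0,"ay":0,"az":0,"claw":4}])

```text
time_s: 50.2
tcp_pos: [0.5561, -0.0325, 0.0712]
ee_rot: [[-0.078, -0.997, 0.003], [-0.997, 0.078, 0.001], [-0.002, -0.003, -1.0]]
wrist_force: [-0.3, 1.2, -5.4]
gripper_width: 0.542
gripper_force: 30.0
```

The burner hangs free again and has gone below the counterbore floor, so the foot has found the slot. Lowering gently.

Call:
drive_tool(rows=[{"tx":0,"ty":0,"tz":0.12,"ax":0,"ay":0,"az":0,"claw":4},{"tx":0,"ty":0,"tz":0.12,"ax":0,"ay":0,"az":0,"claw":4},{"tx":0,"ty":0,"tz":0.12,"ax":0,"ay":0,"az":0,"claw":4},{"tx":0,"ty":0,"tz":0,"ax":0,"ay":0,"az":0,"claw":4},{"tx":0,"ty":0,"tz":0,"ax":0,"ay":0,"az":0,"claw":4}])

```text
time_s: 50.62
tcp_pos: [0.5562, -0.0326, 0.0675]
ee_rot: [[-0.077, -0.997, 0.003], [-0.997, 0.077, 0.001], [-0.001, -0.003, -1.0]]
wrist_force: [-0.2, 0.1, -3.8]
gripper_width: 0.546
gripper_force: 30.0
```

Call:
drive_tool(rows=[{"tx":0,"ty":0,"tz":0.12,"ax":0,"ay":0,"az":0,"claw":4},{"tx":0,"ty":0,"tz":0.12,"ax":0,"ay":0,"az":0,"claw":4},{"tx":0,"ty":0,"tz":0.12,"ax":0,"ay":0,"az":0,"claw":4},{"tx":0,"ty":0,"tz":0.1,"ax":0,"ay":0,"az":0,"claw":4},{"tx":0,"ty":0,"tz":0,"ax":0,"ay":0,"az":0,"claw":4},{"tx":0,"ty":0,"tz":0,"ax":0,"ay":0,"az":0,"claw":4}])

```text
time_s: 51.12
tcp_pos: [0.5563, -0.0325, 0.0632]
ee_rot: [[-0.077, -0.997, 0.004], [-0.997, 0.077, 0.001], [-0.002, -0.003, -1.0]]
wrist_force: [0.3, -0.3, -4.9]
gripper_width: 0.544
gripper_force: 30.0
```

Call:
drive_tool(rows=[{"tx":0,"ty":0,"tz":0.08,"ax":0,"ay":0,"az":0,"claw":4},{"tx":0,"ty":0,"tz":0.08,"ax":0,"ay":0,"az":0,"claw":4},{"tx":0,"ty":0,"tz":0,"ax":0,"ay":0,"az":0,"claw":4},{"tx":0,"ty":0,"tz":0,"ax":0,"ay":0,"az":0,"claw":4}])

```text
time_s: 51.45
tcp_pos: [0.5564, -0.0323, 0.063]
ee_rot: [[-0.076, -0.997, 0.004], [-0.997, 0.076, 0.001], [-0.002, -0.004, -1.0]]
wrist_force: [-3.3, 2.2, 5.0]
gripper_width: 0.545
gripper_force: 30.0
```

The foot touches at 14 mm, which is home (16 mm below the mouth). Releasing and backing off.

Call:
drive_tool(rows=[{"tx":0,"ty":0,"tz":-0.1,"ax":0,"ay":0,"az":0,"claw":5.2},{"tx":0,"ty":0,"tz":0,"ax":0,"ay":0,"az":0,"claw":6.2},{"tx":0,"ty":0,"tz":0,"ax":0,"ay":0,"az":0,"claw":7.5},{"tx":0,"ty":0,"tz":0,"ax":0,"ay":0,"az":0,"claw":7.5},{"tx":0,"ty":0,"tz":0,"ax":0,"ay":0,"az":0,"claw":7.5},{"tx":0,"ty":0,"tz":-2,"ax":0,"ay":0,"az":0,"claw":7.5},{"tx":0,"ty":0,"tz":-3,"ax":0,"ay":0,"az":0,"claw":7.5},{"tx":0,"ty":0,"tz":-4,"ax":0,"ay":0,"az":0,"claw":7.5},{"tx":0,"ty":0,"tz":-4,"ax":0,"ay":0,"az":0,"claw":7.5},{"tx":0,"ty":0,"tz":-4,"ax":0,"ay":0,"az":0,"claw":7.5}])

```text
time_s: 52.28
tcp_pos: [0.5553, -0.0329, 0.2343]
ee_rot: [[-0.077, -0.997, 0.003], [-0.997, 0.077, 0.001], [-0.001, -0.003, -1.0]]
wrist_force: [0.7, 1.1, 0.4]
gripper_width: 0.859
gripper_force: 0.0
```

Call:
drive_tool(rows=[{"tx":0,"ty":3,"tz":-1,"ax":0,"ay":0,"az":0,"claw":7.5},{"tx":0,"ty":3,"tz":0,"ax":0,"ay":0,"az":0,"claw":7.5},{"tx":0,"ty":3,"tz":0,"ax":0,"ay":0,"az":0,"claw":7.5},{"tx":-3,"ty":2,"tz":0,"ax":0,"ay":0,"az":0,"claw":7.5},{"tx":-4,"ty":0,"tz":0,"ax":0,"ay":0,"az":0,"claw":7.5},{"tx":-4,"ty":0,"tz":0,"ax":0,"ay":0,"az":0,"claw":7.5},{"tx":-4,"ty":0,"tz":0,"ax":0,"ay":0,"az":0,"claw":7.5},{"tx":0,"ty":0,"tz":0,"ax":0,"ay":0,"az":0,"claw":7.5}])

```text
time_s: 52.95
tcp_pos: [0.4585, 0.1304, 0.2426]
ee_rot: [[-0.071, -0.997, 0.006], [-0.997, 0.071, 0.003], [-0.003, -0.006, -1.0]]
wrist_force: [-0.3, -1.1, -0.2]
gripper_width: 0.864
gripper_force: 0.0
```

```bash
python3 - <<'E'
from kin import *
p,d=shot('side','s30');pt,dt=shot('top','t30')
for ij in((-1,1),(-1,-1),(1,1),(1,-1)): print(ij); rim('s30','t30',pocket(*ij))
Q=cloud('top',dt); m=(np.hypot(Q[...,0]-PC[0],Q[...,1]-PC[1])<.04)&(Q[...,2]>.1); v,u=np.nonzero(m); q=np.array([plane('top',a,b,.119)[:2] for a,b in zip(u,v)],np.float32); print('lip',cv2.minEnclosingCircle(q) if len(q) else None,np.percentile(Q[m][:,2],[50,80]))
cv2.imwrite('pics/fin.png',np.hstack([cv2.resize(p[120:320,130:330],(400,400)),cv2.resize(pt[130:280,190:340],(400,400))])[...,::-1])
E
```

```text
(-1, 1)
side 110 (np.float64(217.5), np.float64(210.0)) [-3.6 -4.1 90. ]
top 62 (np.float64(254.0), np.float64(219.0)) [ 1.3 -0.1 90. ]
axis [-2.2  0.2] [ 0.008 -0.007]
(-1, -1)
side 130 (np.float64(261.0), np.float64(234.0)) [-3.9 -3.1 90. ]
top 60 (np.float64(296.5), np.float64(213.0)) [ 1.  -0.7 90. ]
axis [-1.9  0.2] [ 0.007 -0.008]
(1, 1)
side 93 (np.float64(250.5), np.float64(183.0)) [-5.7 -4.7 90. ]
top 56 (np.float64(248.5), np.float64(177.0)) [ 1.1 -1.9 90. ]
axis [-0.2  7.9] [-0.035 -0.131]
(1, -1)
side 107 (np.float64(292.0), np.float64(203.5)) [-7.7 -3.1 90. ]
top 61 (np.float64(290.0), np.float64(172.0)) [-2.4 -0.3 90. ]
axis [-3.2  1. ] [0.003 0.002]
lip ((0.5560956597328186, -0.03148404508829117), 0.027843903750181198) [0.11816557 0.12059219]
```

View pics/fin.png

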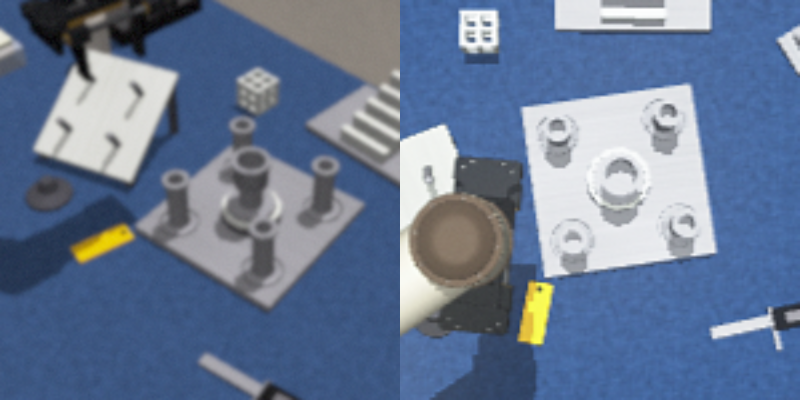

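The final picture shows the rack empty, a sleeve upright in each of the four pockets and the burner home in the hub. Its lip is at 0.118 m, where 0.119 is expected. The odd axis fit for pocket (1,1) is only the burner blocking the side view; its rim pixels haven't moved. Handing in.

```bash
python3 -c "
from station import finish_job; print(finish_job())"
```

```text
the job is handed in; nothing more can be done
None
```

All four sleeves stand upright in their own pockets and the burner's foot is fully home in the keyed socket; the job is handed in at about 53 s, though joint 3 briefly read −61.29° against its −61.27° limit early on and the hand-in returned no verdict.

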